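# Turn the waxed chipper knives and put the wax away

## Robot

A 6-joint arm with a two-finger parallel gripper is mounted at the origin on the work surface. World frame = base frame: x ahead of the robot, y to its left, z up, the work surface at z = 0. Lengths are in m, angles in rad, forces in N, time in s.
With the tool pointing down it reaches from about 0.25 to 0.775 m from the base axis. Payload 4 kg.
Tool frame: the origin (TCP) lies on the centre line of the jaws, within the pads' length; the fingertips stand 8 mm ahead of it and the grasp point (between the pads) lies 11 mm behind it; y points along the fingers, x is the direction in which the jaws open and shut, and the axes are right-handed (so a half turn about y gives the same grasp; the last joint's range is limited). The gripper opens to 94 mm and grips with 3 to 60 N. Pads are 16 mm wide; open, the fingers measure 119 mm over their backs; the gripper's body (75 mm by 177 mm) begins 78 mm behind the grasp point.
Start: joints at [1.133, 0.087, 1.371, -0, 1.684, -0.103], TCP at [0.181, 0.519, 0.189] pointing down, gripper open.
Joint ranges: [-3.1, 3.1], [-0.76, 2.03], [0.27, 2.55], [-1.08, 4.22], [0.17, 2.65], [-2.57, 2.57]. Speed limits (rad/s): [2.79, 2.79, 3.14, 3.14, 3.14, 3.14].

## Interface

Orientations are given as [roll, pitch, yaw] about the fixed x, y, z axes, in that order (R = Rz(yaw) Ry(pitch) Rx(roll)).
In Python, from bench import robot gives the robot as it stands.
- The arm moves only by the tool step_arm, never from a script. Its argument "commands" is a list of rows, each an object with "xyz": the shift along the world's x, y, z in m, a list of three; "twist": the turn, a rotation vector about the world's x, y, z in degrees, a list of three. In form: [{"xyz": [tx, ty, tz], "twist": [ax, ay, az]}, ...]. A call has 1 to 12 rows; each row is the pose to reach, as a shift and turn from the pose commanded when the call began; what a row does not reach only later rows make up. A row lasts 1/12 s, in which the tool goes at most 41.7 mm and 7.16 degrees, less where a joint would pass 70% of its speed; a pose out of reach is approached as far as the arm can. A call with a gripper value outside its range is refused whole. "fingers" is the closure in counts, from 0 (fully open) to 255 (shut), set as the call begins (left out, the last holds). The fingers move at their own pace and stop on an object; the grip force is fixed at half the most. Time passes only in rows, so rows that repeat a pose let the fingers close. It gives the time, the measured TCP pose, the force and the opening at its end, in the units of the state.
- robot.get_obs(): the state, without advancing time (a new reading comes with each control period).
- robot.snapshot(name): name is "scene" or "side" or "wrist"; returns (picture, depth): 420x560x3 uint8, red, green, blue; 420x560 float32, m along the optical axis (not along the pixel's ray), 0 where there is no reading.
- robot.camera_info(name): a dict with "fx", "fy", "cx", "cy" (pixels), "k1" (the pictures are not rectified: a ray, as slopes to the right and down, at radius r is drawn at 1 + k1 r^2 times it, then the intrinsics apply), "R" (3x3) and "t" (3): a world point X has camera coordinates R X + t. Camera axes: x right, y down, z forward; pixel columns grow to the right and rows downward; lengths in m; the calibration is good to about 2 mm. A picture is of the moment at which its call begins: read the wrist's pose just before it. camera_info takes no time and is no camera call; for the wrist camera it gives the pose at the moment of the call.
- robot.close_job(): hands the job in, once; it reports no verdict.
The state is a dict: "time": time; "joint_positions": joint angles; "qvel": joint speeds; "joint_torque": joint torques, N m; "tool_pos": TCP position; "ee_rot": TCP orientation; "wrist_force": force on the tool from outside, world axes, zero at the start; "wrist_torque": the same for the moment, N m; "width": finger opening in m.
Only numpy, scipy, OpenCV 4.12 (cv2) and the standard library are available. Lean on these libraries where they do the work, as an engineer would, in place of code of your own. Each camera call takes 0.05 s, during which the arm holds its last target.

## Task

The waxed chipper knives on the rod rack have dried on their bevelled top face: slide the cranked lifter under each one and tip it over so that it lies flat on the rods with the bevelled face down, never touching a knife with the fingers or the arm. Put the loose wax bars back in the wax pot, press the lid onto it until it is fully home and level, put the lifter back in the notches of its wooden cradle, and leave the mug, the brush and the whetstone where they are.

Things in the scene. Friction and masses are not known exactly. Their poses are not given: they have to be found in the camera images.
- rack: Fixed grate of eleven 6 mm steel rods 310 mm long, parallel to its own x (away from the robot), 40 mm apart, the middle one at y = 0: ten clear gaps 34 mm wide centred on y = +-20, +-60, +-100, +-140, +-180 mm. Rod tops 32 mm above the bench, open space beneath; rod ends (x = +-155 mm) bend down onto two flat strips 25 mm wide, 6 mm high. Origin: rack centre, on the bench.
- knife1: Chipper knife (2 or 3 are there): flat dark steel plate 60 (own x) x 100 (y) x 6 mm (z), 0.2 to 0.3 kg, lying across the rods. Bright bevel 16 mm wide along the -x long edge of the +z face, countersunk holes. Origin: centre of the -z face; +z starts up. Raised close to one long edge it pivots on the far edge by friction; raised nearer its middle it skids.
- knife2: Chipper knife (2 or 3 are there): flat dark steel plate 60 (own x) x 100 (y) x 6 mm (z), 0.2 to 0.3 kg, lying across the rods. Bright bevel 16 mm wide along the -x long edge of the +z face, countersunk holes. Origin: centre of the -z face; +z starts up. Raised close to one long edge it pivots on the far edge by friction; raised nearer its middle it skids.
- knife3: Chipper knife (2 or 3 are there): flat dark steel plate 60 (own x) x 100 (y) x 6 mm (z), 0.2 to 0.3 kg, lying across the rods. Bright bevel 16 mm wide along the -x long edge of the +z face, countersunk holes. Origin: centre of the -z face; +z starts up. Raised close to one long edge it pivots on the far edge by friction; raised nearer its middle it skids.
- lifter: Cranked lifter, 208 mm, 0.2 kg: wooden handle 20 mm wide (y), 22 mm high (z), from x = -75 to +50 mm; thin crank down to a flat steel blade, x = +58 to +133 mm, 24 mm wide, 2.5 mm thick, parallel to the handle, its top face 56.75 mm below the origin. Origin: on the handle's axis where it is gripped from above, between the cradle's uprights; x towards the blade, z up.
- lifter_tip (a point): Middle of the blade's front edge, on its top face (lifter x = 133, y = 0, z = -56.75 mm).
- cradle: Fixed wooden cradle: base 112 x 70 x 10 mm, two notched uprights 10 mm thick at own x = -52 and +40 mm; notches 28 mm wide, floor 55 mm, cheeks 69 mm above the bench. The lifter's handle lies in both notches along the cradle's x, blade beyond the +x end 7 mm above the bench, lifter origin 66 mm above the cradle's origin (on the bench below it).
- pot: Fixed round aluminium wax pot, 96 mm across, 85 mm tall, empty, open mouth 88 mm across, floor 5 mm thick; four sprung dimples inside below the rim hold the lid. Origin: centre of its foot.
- pot_rim (a point): Centre of the pot's mouth, at rim height (85 mm above the bench).
- bar1: Honey-coloured wax bar (2 or 3 present), 60 (own x) x 22 (y) x 16 mm (z), 30 g, lying on the bench. Origin: centre of its underside.
- bar2: Honey-coloured wax bar (2 or 3 present), 60 (own x) x 22 (y) x 16 mm (z), 30 g, lying on the bench. Origin: centre of its underside.
- bar3: Honey-coloured wax bar (2 or 3 present), 60 (own x) x 22 (y) x 16 mm (z), 30 g, lying on the bench. Origin: centre of its underside.
- lid: Push-in lid, 0.12 kg, standing on its plug near the pot: tapered plug 18 mm deep (75 mm across below, 83 at its bead), flange 100 mm across, 18 to 22 mm up, wooden knob 32 mm across, 28 to 46 mm up. Origin: centre of the plug's underside, z up. Laid in the mouth it stands 11 mm high on the dimples; a push of 6 to 14 N on the knob snaps it home, flange on the rim (origin 18 mm below it).
- mug: Bystander, loose: white mug, 76 mm wide, 85 mm tall; origin at the centre of its foot. Leave alone.
- stone: Bystander, loose: whetstone on a wooden base, 100 x 44 x 26 mm, lying across between the robot and the rack. Leave alone.
- brush: Bystander, loose: flat brush lying down, 170 mm long. Leave alone.
There are look-alikes about, which are no part of the job. Leave any pink or yellow look-alike of the knife3 alone.

How it is judged:
By the outcome, as a careful person would: the job done as asked, in the order asked, and still so for the second after the job is handed in, with the robot touching nothing.
Of knife1, knife2, knife3 only 2 to 3 are there at a start; the rules pass over those that are not, and their reading is None.
Of bar1, bar2, bar3 only 2 to 3 are there at a start; the rules pass over those that are not, and their reading is None.
At some moment in a run one of knife1, knife2, knife3, lid may be knocked a few centimetres aside while the robot is not near it.
It also fails if it takes over 210 s, if anything falls off the work surface, if the arm or the gripper's body presses on something with over 40 N, if the wrist force passes 120 N, or if a joint passes its speed limit or range.

## Working session

There is one attempt and no reset: what is moved stays moved. The work goes in short steps, Python scripts to look and compute and a tool call to move; the robot and the scene stay as the last step left them, time stands still between calls to the robot, and variables do not carry over. Pictures are saved under pics/ and viewed, and the job is handed in when it is done.

Besides the shell and the picture viewer there is one more tool, called after "Request:" as name([rows], argument=value, ...), one row to a line, values as JSON. step_arm: Moves the arm, as the interface text tells. Its arguments: {"type":"object","properties":{"commands":{"type":"array"},"fingers":{"type":"number"}},"required":["commands"]}

```bash
ls -la; mkdir -p pics; python3 - <<'E'
from bench import robot
import cv2,numpy as np
print(robot.get_obs())
for n in ["scene","side","wrist"]:
    p,d=robot.snapshot(n); cv2.imwrite(f"pics/{n}0.png",p[:,:,::-1]); np.save(f"pics/{n}0.npy",d)
    print(n,robot.camera_info(n))
E
```

```text
total 12
drwxr-xr-x  3 agent agent 4096 Dec  6 09:44 .
drwxr-xr-x 23 root  root  4096 Dec  6 09:44 ..
drwxr-xr-x  2 agent agent 4096 Dec  6 09:44 pics
{'time': 0.0, 'joint_positions': array([ 1.13292715e+00,  8.79463039e-02,  1.37224420e+00, -1.14411354e-05,
        1.68358546e+00, -1.03113985e-01]), 'qvel': array([-0.0005109 ,  0.00160464, -0.00151962, -0.00142567,  0.00275292,
        0.00115812]), 'joint_torque': array([ 6.37043577e-04, -3.40203989e+01, -3.02421463e+01,  7.16871978e-02,
        3.34886648e-02, -2.11696506e-04]), 'tool_pos': array([0.18046407, 0.51893609, 0.18791407]), 'ee_rot': array([-1.57058291,  0.00217288,  1.2360401 ]), 'wrist_force': array([-0.75426089, -0.43345888, -0.85737571]), 'wrist_torque': array([-0.0582741 ,  0.01099309,  0.01226146]), 'width': 0.0940247820392045}
scene {'fx': 482.39179391109013, 'fy': 482.39179391109013, 'cx': 281.4294819976533, 'cy': 213.11324730537996, 'k1': -0.11952115218336047, 'R': array([[-0.88652002,  0.46201274, -0.0250295 ],
       [ 0.26529729,  0.46324853, -0.84558746],
       [-0.3790773 , -0.75627047, -0.53324983]]), 't': array([ 0.44752717, -0.04931308,  1.6862347 ])}
side {'fx': 442.6971243228901, 'fy': 442.6971243228901, 'cx': 284.89121959531326, 'cy': 208.30851284313377, 'k1': -0.1392117061425434, 'R': array([[ 0.98209241, -0.18830517,  0.00597186],
       [-0.12752654, -0.68776965, -0.7146397 ],
       [ 0.13867762,  0.70108065, -0.69946726]]), 't': array([-0.44658485,  0.13097003,  1.38979839])}
wrist {'fx': 292.6000987211677, 'fy': 292.6000987211677, 'cx': 279.07696658882304, 'cy': 204.49421822670212, 'k1': -0.02970533873027587, 'R': array([[ 3.27815484e-01,  9.44741708e-01, -3.36775231e-04],
       [ 9.06492467e-01, -3.14442952e-01,  2.81774797e-01],
       [ 2.66098506e-01, -9.26754256e-02, -9.59480511e-01]]), 't': array([-0.54894752, -0.03011726,  0.3914061 ])}
```

View pics/scene0.png

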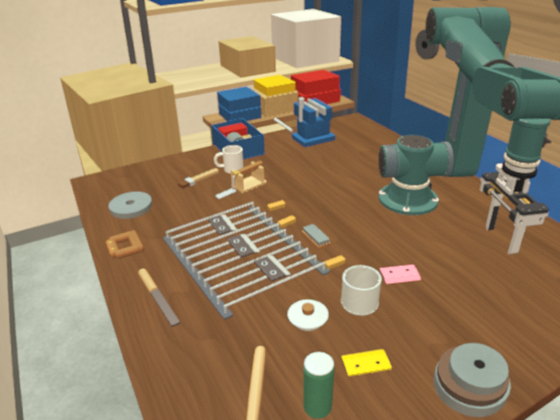

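View pics/side0.png

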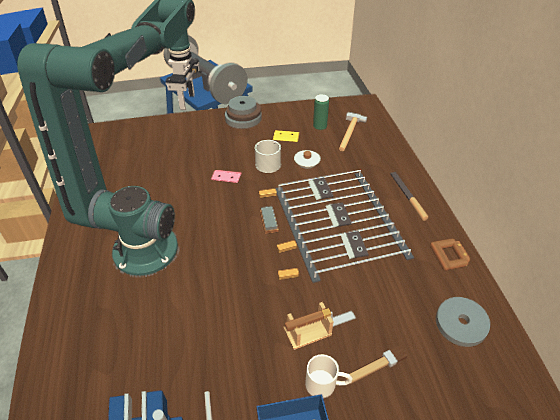

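View pics/wrist0.png

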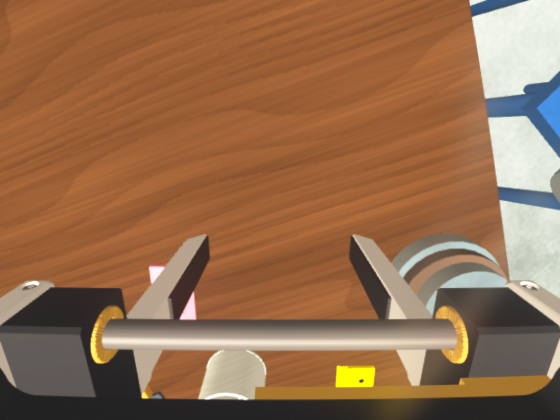

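The scene shows the rack at about (245,255), with three knives at (222,225), (242,244) and (270,265). Three wax bars lie at (276,206), (286,221) and (335,262). The pot is at (361,290), the lid at (308,314), the cradle with the lifter at (247,180), the mug at (232,158) and the stone at (316,234). Pink and yellow decoys are at (400,274) and (367,362). Next I'll build a metric top-down map.

```bash
cat > h.py <<'E'
import numpy as np,cv2
def world(info,d):
    H,W=d.shape; u,v=np.meshgrid(np.arange(W),np.arange(H))
    K=np.array([[info['fx'],0,info['cx']],[0,info['fy'],info['cy']],[0,0,1]])
    pts=np.stack([u,v],-1).reshape(-1,1,2).astype(np.float64)
    n=cv2.undistortPoints(pts,K,np.array([info['k1'],0,0,0,0.]),).reshape(H,W,2)
    c=np.dstack([n,np.ones((H,W))])*d[...,None]
    X=(c-np.asarray(info['t']))@np.asarray(info['R'])
    X[d<=0]=np.nan
    return X
def proj(info,P):
    K=np.array([[info['fx'],0,info['cx']],[0,info['fy'],info['cy']],[0,0,1]])
    r,_=cv2.Rodrigues(np.asarray(info['R']))
    return cv2.projectPoints(np.asarray(P,float).reshape(-1,1,3),r,np.asarray(info['t']),K,np.array([info['k1'],0,0,0,0.]))[0].reshape(-1,2)
def ortho(img,info,z,x0,x1,y0,y1,s):
    # plane z rectified; rows: x decreasing downward ; cols: y decreasing rightwards
    xs=np.arange(x1,x0,-s); ys=np.arange(y1,y0,-s)
    Y,X=np.meshgrid(ys,xs)
    uv=proj(info,np.stack([X,Y,np.full_like(X,z)],-1)).astype(np.float32).reshape(*X.shape,2)
    return cv2.remap(img,uv[...,0],uv[...,1],cv2.INTER_LINEAR)
E
cat > m.py <<'E'
from bench import robot
from h import *
for n in ["scene","side"]:
    i=robot.camera_info(n); im=cv2.imread(f"pics/{n}0.png"); X=world(i,np.load(f"pics/{n}0.npy"))
    b=(abs(X[...,2])<.01)&(X[...,0]>.2)&(X[...,0]<.6)
    print(n,"bench z med",np.nanmedian(X[b][:,2]))
    hsv=cv2.cvtColor(im,cv2.COLOR_BGR2HSV)
    o=ortho(im,i,0.02,0.2,0.85,-.45,.45,.00125)
    for k in range(10):
        cv2.line(o,(int(k*80),0),(int(k*80),o.shape[0]),(0,255,0) if k==0 else (0,255,255),1)
        cv2.putText(o,f"{.45-.1*k:.2f}",(k*80,10),0,.35,(255,255,255))
    for k in range(7):
        cv2.line(o,(0,k*80),(o.shape[1],k*80),(0,255,255),1); cv2.putText(o,f"{.85-.1*k:.2f}",(0,k*80+10),0,.35,(255,255,255))
    cv2.imwrite(f"pics/{n}_ortho.png",o)
E
python3 m.py
```

```text
scene bench z med -0.00021738334422901308
side bench z med 0.0004202173843435665
```

View pics/scene_ortho.png

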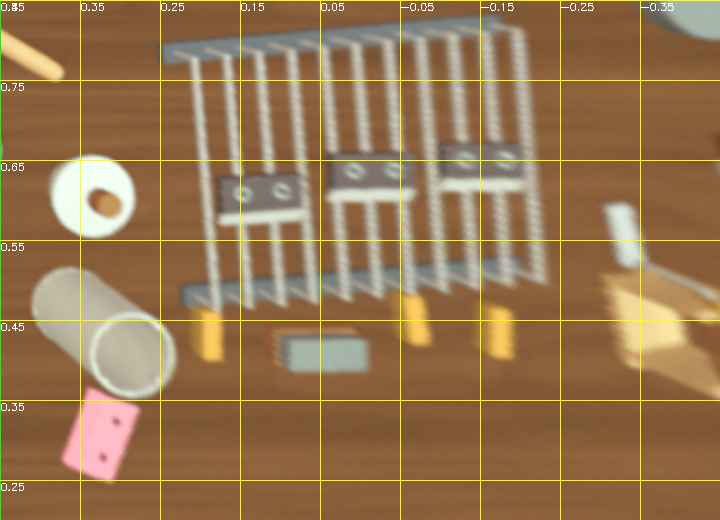

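View pics/side_ortho.png

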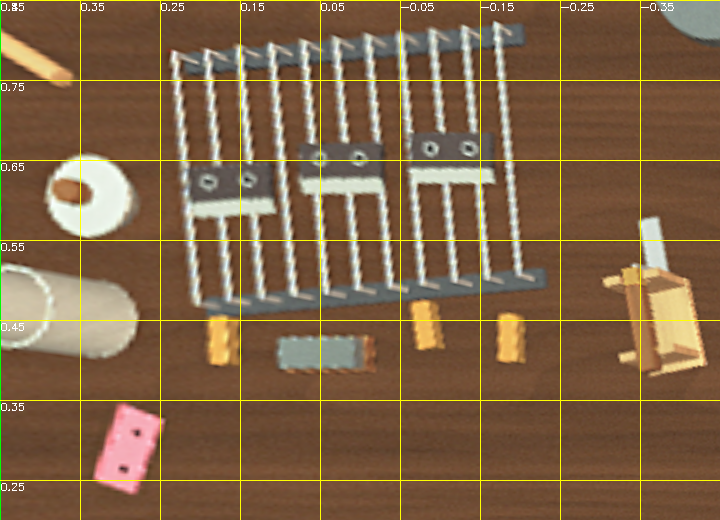

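```bash
cat > m2.py <<'E'
from bench import robot
from h import *
def rect(P):
    (cx,cy),(w,h),a=cv2.minAreaRect(P.astype(np.float32)*1000)
    return f"c=({cx:.1f},{cy:.1f}) wh=({w:.1f},{h:.1f}) a={a:.1f} n={len(P)}"
for n in ["scene","side"]:
    i=robot.camera_info(n); im=cv2.imread(f"pics/{n}0.png"); X=world(i,np.load(f"pics/{n}0.npy"))
    hsv=cv2.cvtColor(im,cv2.COLOR_BGR2HSV).astype(int); x,y,z=np.moveaxis(X,-1,0)
    reg=(x>.3)&(x<.85)&(y>-.3)&(y<.27)
    print(n)
    def comps(m,minn):
        k,l=cv2.connectedComponents(m.astype(np.uint8))
        for j in range(1,k):
            s=l==j
            if s.sum()>=minn: print('  ',rect(X[s][:,:2]),'z',np.round(np.nanpercentile(z[s],[5,50,95])*1000,1),'px',np.argwhere(s).mean(0)[::-1].round())
    print(' bars'); comps(reg&(hsv[...,1]>130)&(hsv[...,2]>170)&(z>.011)&(z<.03)&(x<.52),15)
    print(' knives'); comps(reg&(z>.0335)&(z<.05)&(x>.5),60)
    print(' stone'); comps(reg&(z>.020)&(z<.03)&(x<.48)&(hsv[...,1]<110),30)
    print(' pot rim/lid'); comps((x>.3)&(x<.9)&(y>.15)&(y<.45)&(z>.075)&(z<.092),30)
    comps((x>.3)&(x<.9)&(y>.15)&(y<.5)&(z>.015)&(z<.03),60)
    print(' knob'); comps((x>.3)&(x<.9)&(y>.2)&(y<.5)&(z>.04)&(z<.055),10)
    print(' handle'); comps((x>.3)&(x<.9)&(y<-.25)&(y>-.5)&(z>.07)&(z<.085),20)
    print(' cradle'); comps((x>.3)&(x<.9)&(y<-.25)&(y>-.5)&(z>.005)&(z<.1),20)
E
python3 m2.py
```

```text
scene
 bars
   c=(431.8,-179.3) wh=(26.9,57.1) a=88.9 n=67 z [11.8 14.6 17.7] px [276. 205.]
   c=(449.5,-73.9) wh=(60.0,27.1) a=9.5 n=72 z [11.4 14.1 17.1] px [287. 220.]
   c=(428.2,181.0) wh=(60.1,25.8) a=3.8 n=113 z [12.  16.3 19.6] px [335. 261.]
 knives
   c=(653.0,-125.0) wh=(108.5,55.4) a=89.8 n=291 z [33.9 36.8 39.9] px [221. 224.]
   c=(639.5,6.5) wh=(58.8,106.8) a=2.7 n=358 z [34.  36.6 39.6] px [241. 246.]
   c=(611.4,142.8) wh=(59.0,104.4) a=3.5 n=425 z [34.2 37.1 40.4] px [270. 268.]
 stone
   c=(410.3,48.7) wh=(104.0,42.3) a=89.7 n=241 z [21.  24.5 27.7] px [316. 234.]
 pot rim/lid
   c=(456.8,346.9) wh=(95.1,96.1) a=7.9 n=336 z [75.9 82.7 87. ] px [361. 279.]
   c=(428.0,183.7) wh=(60.0,20.7) a=4.6 n=75 z [15.4 17.2 19.8] px [335. 260.]
   c=(428.7,315.3) wh=(12.4,55.3) a=50.2 n=73 z [16.2 23.8 28.9] px [361. 285.]
   c=(473.1,369.7) wh=(42.0,93.1) a=52.3 n=166 z [15.6 22.6 29.7] px [359. 305.]
   c=(606.4,336.6) wh=(102.8,97.4) a=61.5 n=792 z [18.8 21.7 24.4] px [308. 315.]
   c=(793.9,439.8) wh=(149.8,25.5) a=59.4 n=572 z [17.7 23.6 27.1] px [257. 372.]
 knob
   c=(
[... 1646 characters left out ...]
[41.4 48.1 54.4] px [267. 149.]
   c=(602.4,335.7) wh=(30.8,26.7) a=78.2 n=41 z [42.5 45.9 48.8] px [307. 153.]
   c=(447.7,315.8) wh=(37.1,89.9) a=81.8 n=81 z [40.5 47.7 53.7] px [267. 161.]
 handle
   c=(440.0,-376.1) wh=(125.7,30.3) a=10.3 n=332 z [70.5 74.7 78.9] px [306. 319.]
   c=(442.4,-494.9) wh=(6.9,39.0) a=86.2 n=56 z [70.6 79.7 84.6] px [319. 357.]
 cradle
   c=(849.3,-432.8) wh=(101.0,134.3) a=0.2 n=1336 z [12.4 22.  25.8] px [455. 320.]
   c=(451.8,-372.6) wh=(150.2,86.3) a=8.3 n=1369 z [ 7.5 40.2 76.9] px [309. 327.]
   c=(640.6,-489.9) wh=(71.9,24.6) a=4.3 n=162 z [12.  16.  19.8] px [393. 352.]
   c=(453.3,-485.0) wh=(65.2,33.2) a=49.7 n=247 z [ 7.5 51.  85.4] px [319. 363.]
```

Request:
step_arm([
  {"xyz": [0.27,-0.42,0.08],"twist": [0,0,-75]},
  {"xyz": [0.27,-0.42,0.08],"twist": [0,0,-75]},
  {"xyz": [0.27,-0.42,0.08],"twist": [0,0,-75]},
  {"xyz": [0.27,-0.42,0.08],"twist": [0,0,-75]},
  {"xyz": [0.27,-0.42,0.08],"twist": [0,0,-75]},
  {"xyz": [0.27,-0.42,0.08],"twist": [0,0,-75]},
  {"xyz": [0.27,-0.42,0.08],"twist": [0,0,-75]},
  {"xyz": [0.27,-0.42,0.08],"twist": [0,0,-75]},
  {"xyz": [0.27,-0.42,0.08],"twist": [0,0,-75]},
  {"xyz": [0.27,-0.42,0.08],"twist": [0,0,-75]},
  {"xyz": [0.27,-0.42,0.08],"twist": [0,0,-75]},
  {"xyz": [0.27,-0.42,0.08],"twist": [0,0,-75]},
])

```text
time: 1.15
tool_pos: [0.4482, 0.1022, 0.2684]
ee_rot: [-1.571, -0.0, -0.075]
wrist_force: [0.7, 0.2, -0.1]
width: 0.0937
```

```bash
cat > snap.py <<'E'
import sys
from bench import robot
from h import *
def snap(n,tag):
    i=robot.camera_info(n); o=robot.get_obs(); p,d=robot.snapshot(n)
    im=p[:,:,::-1].copy(); cv2.imwrite(f"pics/{tag}.png",im); np.save(f"pics/{tag}.npy",d)
    import pickle; pickle.dump((i,o),open(f"pics/{tag}.pkl","wb"))
    return i,o,im,d
if __name__=="__main__":
    i,o,im,d=snap(sys.argv[1],sys.argv[2])
    print(o['time'],o['tool_pos'],o['ee_rot'],'cam',-np.array(i['R']).T@i['t'],'fwd',np.array(i['R'])[2],'joints',o['joint_positions'])
E
python3 snap.py wrist w1
```

```text
1.15 [0.44819108 0.10221204 0.26839523] [-1.57061149e+00 -1.34829080e-04 -7.53528460e-02] cam [0.45428691 0.18312325 0.46407694] fwd [-0.01934236 -0.27910918 -0.96006455] joints [ 1.00655080e-01 -1.16912301e-01  1.41646061e+00  1.64375246e-04
  1.84187923e+00  1.76051942e-01]
```

View pics/w1.png

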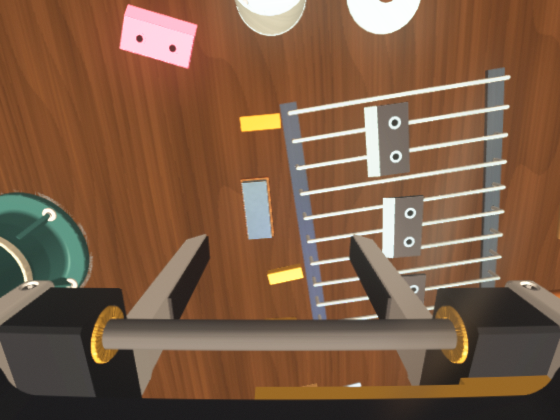

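```bash
cat > o.py <<'E'
import sys,pickle
from h import *
def mk(tag,z,x0,x1,y0,y1,s,g=.05):
    i,o=pickle.load(open(f"pics/{tag}.pkl","rb")); im=cv2.imread(f"pics/{tag}.png")
    r=ortho(im,i,z,x0,x1,y0,y1,s)
    for k in range(int((y1-y0)/g)+1):
        c=int(k*g/s); cv2.line(r,(c,0),(c,6),(0,255,255),1); cv2.putText(r,f"{y1-g*k:.2f}",(c,16),0,.35,(255,255,255))
    for k in range(int((x1-x0)/g)+1):
        c=int(k*g/s); cv2.line(r,(0,c),(6,c),(0,255,255),1); cv2.putText(r,f"{x1-g*k:.2f}",(8,c+4),0,.35,(255,255,255))
    cv2.imwrite(f"pics/{tag}_o.png",r)
if __name__=="__main__":
    a=sys.argv; mk(a[1],*map(float,a[2:8]))
E
python3 o.py w1 0.032 0.4 0.82 -0.2 0.26 0.0008
```

```text
(no output)
```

View pics/w1_o.png

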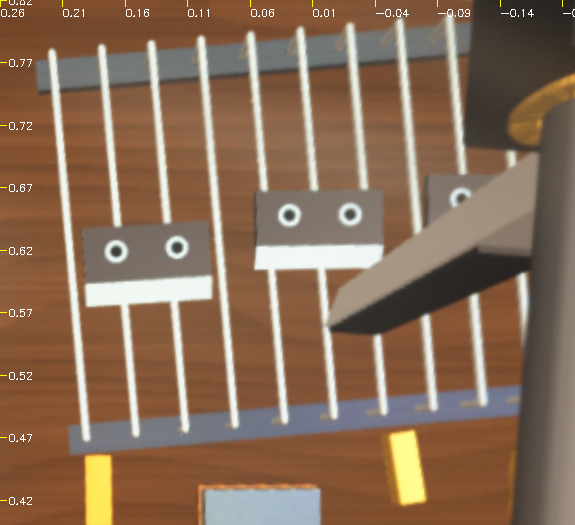

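Request:
step_arm([
  {"xyz": [-0.01,-0.48,0.0],"twist": [0,0,-76]},
  {"xyz": [-0.01,-0.48,0.0],"twist": [0,0,-76]},
  {"xyz": [-0.01,-0.48,0.0],"twist": [0,0,-76]},
  {"xyz": [-0.01,-0.48,0.0],"twist": [0,0,-76]},
  {"xyz": [-0.01,-0.48,0.0],"twist": [0,0,-76]},
  {"xyz": [-0.01,-0.48,0.0],"twist": [0,0,-76]},
  {"xyz": [-0.01,-0.48,0.0],"twist": [0,0,-76]},
  {"xyz": [-0.01,-0.48,0.0],"twist": [0,0,-76]},
  {"xyz": [-0.01,-0.48,0.0],"twist": [0,0,-76]},
  {"xyz": [-0.01,-0.48,0.0],"twist": [0,0,-76]},
  {"xyz": [-0.01,-0.48,0.0],"twist": [0,0,-76]},
  {"xyz": [-0.01,-0.48,0.0],"twist": [0,0,-76]},
])

```text
time: 2.2
tool_pos: [0.4366, -0.3797, 0.2665]
ee_rot: [-1.573, 0.0, -1.406]
wrist_force: [0.1, 0.0, -0.3]
width: 0.0942
```

```bash
python3 snap.py wrist w2;python3 o.py w2 0.075 0.32 0.62 -0.55 -0.15 0.0006
```

```text
2.2 [ 0.43656795 -0.379701    0.26651065] [-1.57278059e+00  4.03359409e-04 -1.40579376e+00] cam [ 0.51789233 -0.36713476  0.46199355] fwd [-0.27763895 -0.04541296 -0.95961152] joints [-8.12919366e-01  1.51813200e-01  1.14731469e+00 -1.47491407e-03
  1.84390770e+00  5.92477189e-01]
```

View pics/w2.png

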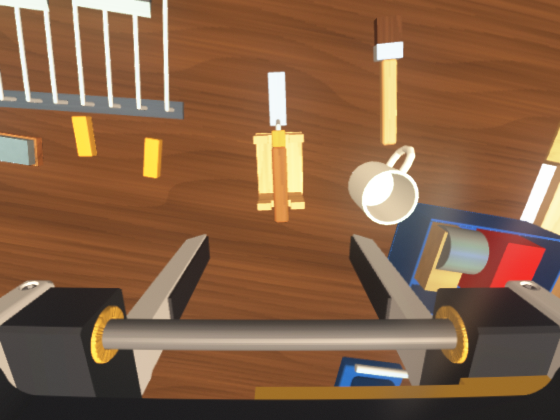

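View pics/w2_o.png

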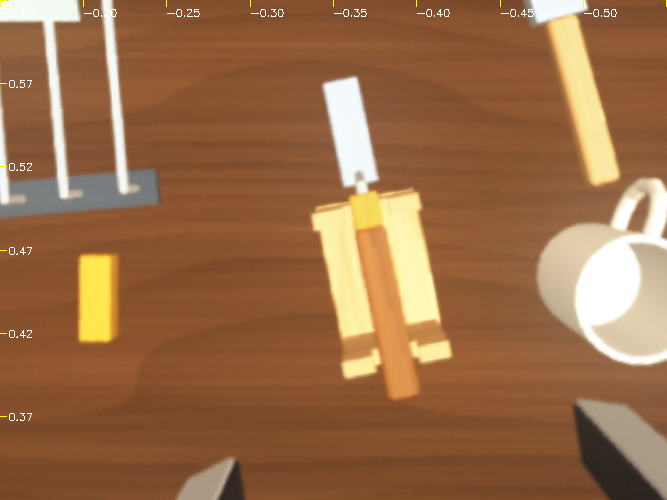

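The lifter handle runs from (403,395) to (367,192) in the rectified view. That gives a length of 124 mm (125 expected), a yaw of 10° and an origin at about (0.457, -0.379). The brush and mug are well clear to the right. I'll grasp it now.

Request:
step_arm([
  {"xyz": [0.0205,0.001,-0.02],"twist": [0,0,0.6]},
  {"xyz": [0.0205,0.001,-0.05],"twist": [0,0,0.6]},
  {"xyz": [0.0205,0.001,-0.09],"twist": [0,0,0.6]},
  {"xyz": [0.0205,0.001,-0.13],"twist": [0,0,0.6]},
  {"xyz": [0.0205,0.001,-0.16],"twist": [0,0,0.6]},
  {"xyz": [0.0205,0.001,-0.185],"twist": [0,0,0.6]},
  {"xyz": [0.0205,0.001,-0.2],"twist": [0,0,0.6]},
  {"xyz": [0.0205,0.001,-0.2115],"twist": [0,0,0.6]},
  {"xyz": [0.0205,0.001,-0.2115],"twist": [0,0,0.6]},
  {"xyz": [0.0205,0.001,-0.2115],"twist": [0,0,0.6]},
])

```text
time: 3.08
tool_pos: [0.4583, -0.3745, 0.0566]
ee_rot: [-1.571, 0.0, -1.389]
wrist_force: [-0.8, -0.5, 0.2]
width: 0.0941
```

Request:
step_arm([
  {"xyz": [0,0,0],"twist": [0,0,0]},
  {"xyz": [0,0,0],"twist": [0,0,0]},
  {"xyz": [0,0,0],"twist": [0,0,0]},
  {"xyz": [0,0,0],"twist": [0,0,0]},
  {"xyz": [0,0,0],"twist": [0,0,0]},
  {"xyz": [0,0,0],"twist": [0,0,0]},
  {"xyz": [0,0,0],"twist": [0,0,0]},
  {"xyz": [0,0,0],"twist": [0,0,0]},
  {"xyz": [0,0,0],"twist": [0,0,0]},
  {"xyz": [0,0,0],"twist": [0,0,0]},
], fingers=255)

```text
time: 3.92
tool_pos: [0.4582, -0.3748, 0.0567]
ee_rot: [-1.571, 0.0, -1.389]
wrist_force: [0.2, 0.9, -1.0]
width: 0.0305
```

```bash
python3 snap.py wrist w3; python3 -c "
from bench import robot;print(robot.get_obs())"
```

```text
3.9167 [ 0.45815914 -0.37479864  0.0566614 ] [-1.57087435e+00  1.02568178e-05 -1.38900202e+00] cam [ 0.53887139 -0.36086187  0.25227918] fwd [-0.27495965 -0.05012243 -0.96014839] joints [-7.81381676e-01  2.40251410e-01  1.46130367e+00 -5.87053588e-05
  1.44009054e+00  6.07627998e-01]
{'time': 3.9667, 'joint_positions': array([-7.81334359e-01,  2.40290853e-01,  1.46130958e+00, -4.23522365e-05,
        1.44006665e+00,  6.07632737e-01]), 'qvel': array([ 0.00160611, -0.00137266, -0.00057128, -0.00123747, -0.00248872,
       -0.00082118]), 'joint_torque': array([-1.77261089e-03, -3.90213704e+01, -2.87914449e+01,  6.92326762e-02,
       -2.84492376e-02,  1.36126228e-04]), 'tool_pos': array([ 0.45818238, -0.37477403,  0.05663532]), 'ee_rot': array([-1.57087329e+00,  3.71287074e-05, -1.38896157e+00]), 'wrist_force': array([ 1.08347721, -0.21851621,  0.29233053]), 'wrist_torque': array([0.01717029, 0.13691597, 0.03602252]), 'width': 0.02658493993670911}
```

View pics/w3.png

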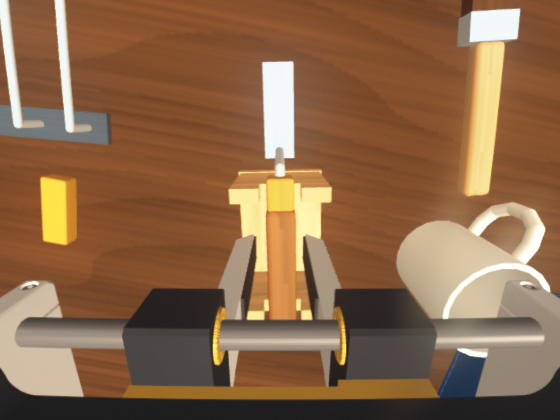

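Request:
step_arm([
  {"xyz": [0,0,0],"twist": [0,0,0]},
  {"xyz": [0,0,0],"twist": [0,0,0]},
  {"xyz": [0,0,0],"twist": [0,0,0]},
  {"xyz": [0,0,0],"twist": [0,0,0]},
  {"xyz": [0,0,0],"twist": [0,0,0]},
  {"xyz": [0,0,0],"twist": [0,0,0]},
], fingers=255)

```text
time: 4.47
tool_pos: [0.4582, -0.3749, 0.0567]
ee_rot: [-1.571, -0.0, -1.389]
wrist_force: [1.2, 0.1, 0.8]
width: 0.0188
```

```bash
python3 -c "
from bench import robot;o=robot.get_obs();print(o['tool_pos'],o['width'],o['wrist_force'],o['wrist_torque'])"
```

```text
[ 0.45822738 -0.3748883   0.05670401] 0.018788079664889042 [1.22070511 0.07950666 0.84829624] [-0.10349432  0.0676526   0.00192869]
```

Request:
step_arm([
  {"xyz": [0,0,0.015],"twist": [0,0,0]},
  {"xyz": [0,0,0.04],"twist": [0,0,0]},
  {"xyz": [0,0,0.07],"twist": [0,0,0]},
  {"xyz": [0,0,0.1],"twist": [0,0,0]},
  {"xyz": [0.003,0.03,0.11],"twist": [0,0,-1]},
  {"xyz": [0.006,0.065,0.11],"twist": [0,0,-2]},
  {"xyz": [0.01,0.1,0.11],"twist": [0,0,-3]},
  {"xyz": [0.013,0.14,0.11],"twist": [0,0,-4]},
  {"xyz": [0.016,0.18,0.11],"twist": [0,0,-5.5]},
  {"xyz": [0.018,0.21,0.11],"twist": [0,0,-5.5]},
  {"xyz": [0.018,0.226,0.11],"twist": [0,0,-5.5]},
  {"xyz": [0.018,0.226,0.11],"twist": [0,0,-5.5]},
])

```text
time: 5.47
tool_pos: [0.4758, -0.1451, 0.1664]
ee_rot: [-1.571, 0.002, -1.48]
wrist_force: [-0.1, -0.3, -1.9]
width: 0.0187
```

```bash
python3 snap.py wrist w4;python3 snap.py side s4; python3 o.py w4 0.032 0.45 0.80 -0.3 0.05 0.0006
```

```text
5.4667 [ 0.47579495 -0.14506089  0.16635511] [-1.57143787  0.00220059 -1.4801073 ] cam [ 0.5576551  -0.13896735  0.36197483] fwd [-0.27911462 -0.02278583 -0.95998742] joints [-4.11167417e-01 -2.35306346e-02  1.52945231e+00  1.62420855e-03
  1.63729193e+00  1.06904579e+00]
5.5167 [ 0.47590345 -0.14725348  0.16637649] [-1.57149641e+00  1.33914624e-04 -1.48183956e+00] cam [ 0.26255582 -0.96837779  1.06838179] fwd [ 0.13867762  0.70108065 -0.69946726] joints [-4.13775243e-01 -2.24558697e-02  1.52835547e+00 -2.20444266e-04
  1.63637104e+00  1.06804990e+00]
```

View pics/w4.png

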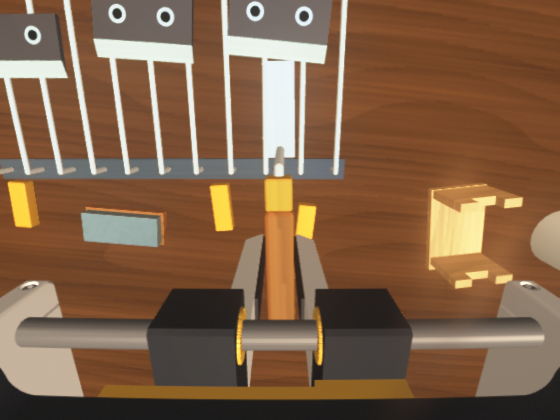

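View pics/w4_o.png

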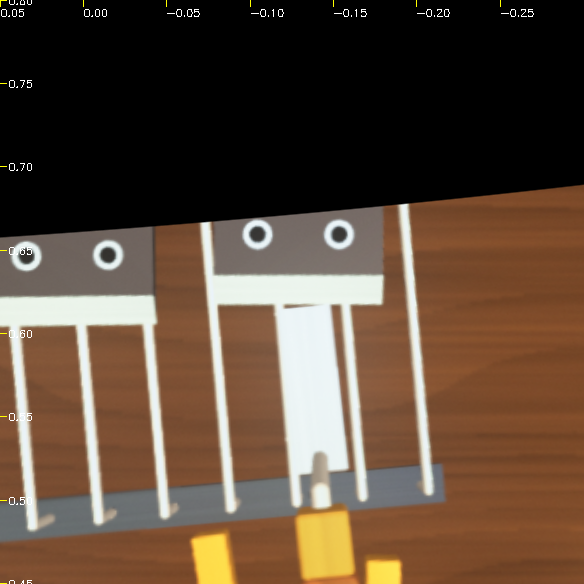

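View pics/s4.png

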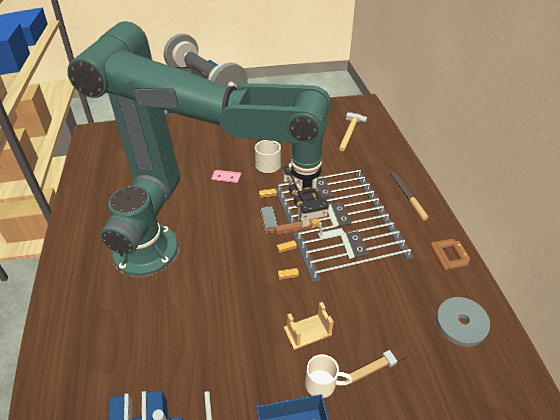

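```bash
cat > blade.py <<'E'
import sys,pickle
from h import *
tag=sys.argv[1]; r0,r1,c0,c1=map(int,sys.argv[2:6])
i,o=pickle.load(open(f"pics/{tag}.pkl","rb")); im=cv2.imread(f"pics/{tag}.png"); X=world(i,np.load(f"pics/{tag}.npy"))
hsv=cv2.cvtColor(im,cv2.COLOR_BGR2HSV)
m=np.zeros(im.shape[:2],bool); m[r0:r1,c0:c1]=1
m&=(hsv[...,1]<60)&(hsv[...,2]>190)
z=X[...,2]; zm=np.nanmedian(z[m]); m&=abs(z-zm)<.012
P=X[m]; A=np.c_[P[:,:2]-P[:,:2].mean(0),np.ones(len(P))]; s,*_=np.linalg.lstsq(A,P[:,2],rcond=None)
print('n',len(P),'z at centre',s[2],'dz/dx,dz/dy',s[:2],'std',(P[:,2]-A@s).std())
(cx,cy),(w,h),a=cv2.minAreaRect(P[:,:2].astype(np.float32)*1000); print('centre',cx,cy,w,h,a)
print(cv2.boxPoints(((cx,cy),(w,h),a)).round(1).tolist())
E
python3 blade.py w4 60 160 262 298; python3 blade.py w4 58 150 255 310
```

```text
n 2756 z at centre 0.11434451221934075 dz/dx,dz/dy [-0.02562185 -0.02975696] std 0.0007761028418201626
centre 564.7463989257812 -137.8280487060547 75.16614532470703 23.84046745300293 6.49993896484375
[[526.0999755859375, -130.1999969482422], [528.7999877929688, -153.89999389648438], [603.4000244140625, -145.39999389648438], [600.7000122070312, -121.69999694824219]]
n 2610 z at centre 0.11428418653600475 dz/dx,dz/dy [-0.02556911 -0.02887163] std 0.0007443399344931868
centre 567.89697265625 -137.46908569335938 68.82421875 23.84046745300293 6.499939441680908
[[532.4000244140625, -129.5], [535.0999755859375, -153.1999969482422], [603.4000244140625, -145.39999389648438], [600.7000122070312, -121.69999694824219]]
```

```bash
python3 snap.py wrist w5;python3 blade.py w5 60 160 262 298; python3 - <<'E'
from h import *
im=cv2.imread('pics/w5.png'); cv2.imwrite('pics/w5c.png',cv2.resize(im[40:220,200:380],None,fx=3.3,fy=3.3,interpolation=cv2.INTER_CUBIC))
E
```

```text
5.5667 [ 0.47595568 -0.14853812  0.16638096] [-1.57154450e+00 -4.88051114e-04 -1.48359394e+00] cam [ 0.55782331 -0.14218866  0.36196227] fwd [-0.27913773 -0.02435101 -0.95994227] joints [-4.15685915e-01 -2.16459504e-02  1.52755268e+00 -7.89901596e-04
  1.63610623e+00  1.06785682e+00]
n 2758 z at centre 0.11430206264152377 dz/dx,dz/dy [-0.02644855 -0.03014563] std 0.0007700373046142929
centre 564.8561401367188 -141.7584228515625 75.00264739990234 23.845672607421875 6.158595561981201
[[526.2999877929688, -133.89999389648438], [528.9000244140625, -157.60000610351562], [603.4000244140625, -149.60000610351562], [600.9000244140625, -125.9000015258789]]
```

View pics/w5c.png

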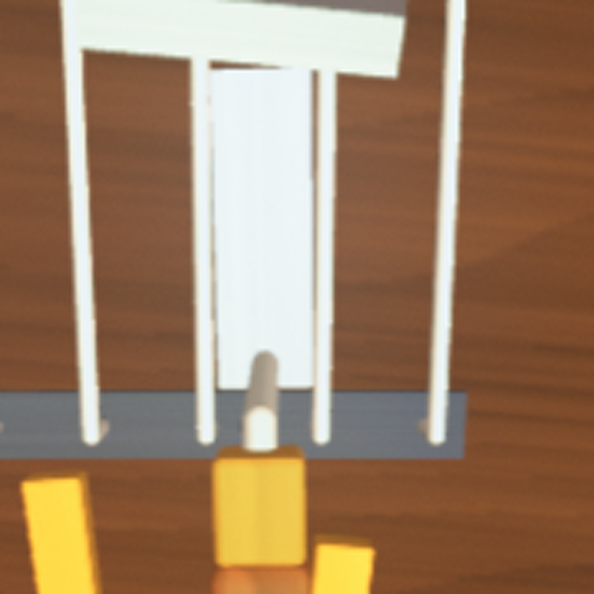

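Request:
step_arm([
  {"xyz": [0,0,-0.025],"twist": [0,0,0]},
  {"xyz": [0,0,-0.05],"twist": [0,0,0]},
  {"xyz": [0,0,-0.065],"twist": [0,0,0]},
  {"xyz": [0,0,-0.075],"twist": [0,0,0]},
  {"xyz": [0,0,-0.082],"twist": [0,0,0]},
  {"xyz": [0,0,-0.087],"twist": [0,0,0]},
  {"xyz": [0,0,-0.087],"twist": [0,0,0]},
  {"xyz": [0,0,-0.087],"twist": [0,0,0]},
])

```text
time: 6.28
tool_pos: [0.4767, -0.1493, 0.0804]
ee_rot: [-1.57, -0.001, -1.485]
wrist_force: [-0.3, -0.2, -1.3]
width: 0.0188
```

```bash
python3 snap.py wrist w6;python3 blade.py w6 20 160 262 300; python3 - <<'E'
from h import *
im=cv2.imread('pics/w6.png'); cv2.imwrite('pics/w6c.png',cv2.resize(im[0:200,180:380],None,fx=3,fy=3,interpolation=cv2.INTER_CUBIC))
E
```

```text
6.2833 [ 0.47666236 -0.14934223  0.08038803] [-1.56983310e+00 -7.11750073e-04 -1.48541539e+00] cam [ 0.55821702 -0.14313002  0.27613241] fwd [-0.27746468 -0.02389261 -0.9604387 ] joints [-4.17057689e-01  2.19536163e-02  1.65701189e+00 -1.60889413e-04
  1.46144021e+00  1.06837482e+00]
n 3467 z at centre 0.029674372629984964 dz/dx,dz/dy [ 0.05406013 -0.04440197] std 0.002091181032719867
centre 579.0263061523438 -143.27664184570312 101.42407989501953 27.877330780029297 6.196645736694336
[[527.0999755859375, -134.89999389648438], [530.0999755859375, -162.60000610351562], [630.9000244140625, -151.6999969482422], [627.9000244140625, -123.9000015258789]]
```

View pics/w6c.png

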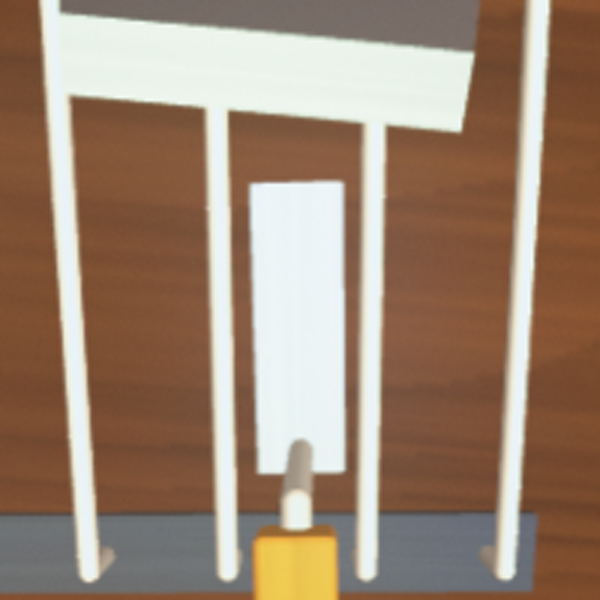

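```bash
python3 blade.py w6 60 158 262 296; python3 blade.py w6 12 45 210 335
```

```text
n 2753 z at centre 0.028488701009410745 dz/dx,dz/dy [-0.02577347 -0.03048619] std 0.0007971186191714194
centre 565.6160888671875 -142.72665405273438 74.88676452636719 23.840023040771484 6.155478000640869
[[527.0999755859375, -134.89999389648438], [529.7000122070312, -158.60000610351562], [604.0999755859375, -150.60000610351562], [601.5999755859375, -126.9000015258789]]
n 3197 z at centre 0.034846467455616585 dz/dx,dz/dy [3.49069383e-01 6.60754131e-05] std 0.0008448550511079224
centre 622.8907470703125 -132.1763458251953 20.623075485229492 92.9741439819336 4.555980205535889
[[608.9000244140625, -86.69999694824219], [616.2999877929688, -179.3000030517578], [636.9000244140625, -177.6999969482422], [629.5, -85.0]]
```

Request:
step_arm([
  {"xyz": [0.007,0.0006,0],"twist": [0,0,0]},
  {"xyz": [0.014,0.0012,0],"twist": [0,0,0]},
  {"xyz": [0.021,0.0018,0],"twist": [0,0,0]},
  {"xyz": [0.027,0.0024,0],"twist": [0,0,0]},
  {"xyz": [0.027,0.0024,0],"twist": [0,0,0]},
  {"xyz": [0.027,0.0024,0],"twist": [0,0,0]},
])

```text
time: 6.83
tool_pos: [0.5036, -0.1463, 0.0796]
ee_rot: [-1.571, 0.0, -1.484]
wrist_force: [-0.1, 0.8, -2.7]
width: 0.0188
```

```bash
python3 snap.py wrist w7; python3 - <<'E'
from h import *
im=cv2.imread('pics/w7.png'); cv2.imwrite('pics/w7c.png',cv2.resize(im[0:200,180:380],None,fx=3,fy=3,interpolation=cv2.INTER_CUBIC))
E
```

```text
6.8333 [ 0.50358349 -0.14625066  0.07955889] [-1.57129242e+00  8.44839085e-06 -1.48428327e+00] cam [ 0.58541179 -0.14006838  0.27519909] fwd [-0.27890658 -0.02364203 -0.96002717] joints [-3.90635059e-01  7.88058348e-02  1.59922076e+00 -2.21585300e-04
  1.46401062e+00  1.09367188e+00]
```

View pics/w7c.png

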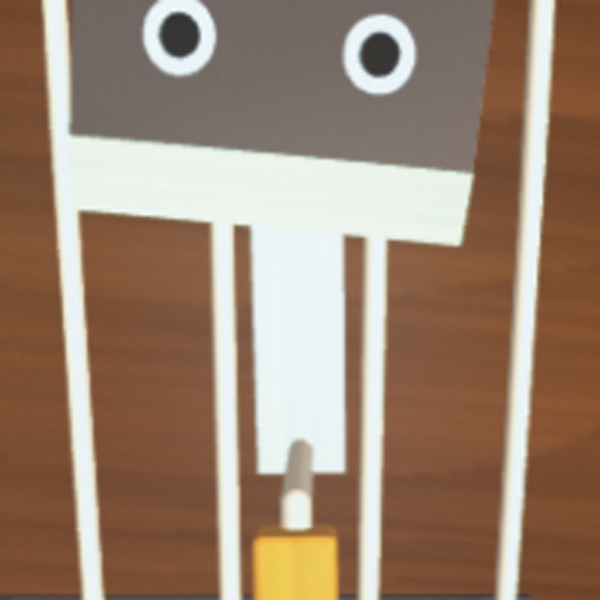

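Request:
step_arm([
  {"xyz": [0,0,0.003],"twist": [0,0,0]},
  {"xyz": [0,0,0.006],"twist": [0,0,0]},
  {"xyz": [0,0,0.0095],"twist": [0,0,0]},
  {"xyz": [0,0,0.0134],"twist": [0,0,0]},
  {"xyz": [0.0005,0,0.0175],"twist": [0,0,0]},
  {"xyz": [0.0012,0.0001,0.0219],"twist": [0,0,0]},
  {"xyz": [0.0025,0.0002,0.0262],"twist": [0,0,0]},
  {"xyz": [0.004,0.0004,0.0302],"twist": [0,0,0]},
  {"xyz": [0.004,0.0004,0.0302],"twist": [0,0,0]},
  {"xyz": [0.004,0.0004,0.0302],"twist": [0,0,0]},
])

```text
time: 7.72
tool_pos: [0.5074, -0.1461, 0.1102]
ee_rot: [-1.57, -0.0, -1.485]
wrist_force: [-0.4, -0.0, -4.1]
width: 0.0189
```

```bash
python3 snap.py wrist w8;python3 snap.py side s8;  python3 - <<'E'
from h import *
im=cv2.imread('pics/w8.png')[0:200,160:400]; s=cv2.imread('pics/s8.png')[150:290,240:440]
a=cv2.resize(im,(480,400),interpolation=cv2.INTER_CUBIC); b=cv2.resize(s,(320,224)); b=cv2.copyMakeBorder(b,0,176,0,0,0); cv2.imwrite('pics/w8c.png',np.hstack([a,b]))
E
```

```text
7.7167 [ 0.50740286 -0.14611172  0.1102093 ] [-1.57047185e+00 -4.22079725e-04 -1.48494155e+00] cam [ 0.58907738 -0.13991177  0.30589449] fwd [-0.27811936 -0.02381349 -0.96025129] joints [-3.87614478e-01  6.71165195e-02  1.54921217e+00 -2.27936701e-04
  1.52478273e+00  1.09733743e+00]
7.7667 [ 0.50715813 -0.14597629  0.10981703] [-1.57108686e+00 -1.97128357e-05 -1.48489390e+00] cam [ 0.26255582 -0.96837779  1.06838179] fwd [ 0.13867762  0.70108065 -0.69946726] joints [-3.87606151e-01  6.73116734e-02  1.54979806e+00 -1.50189964e-04
  1.52473250e+00  1.09729469e+00]
```

View pics/w8c.png

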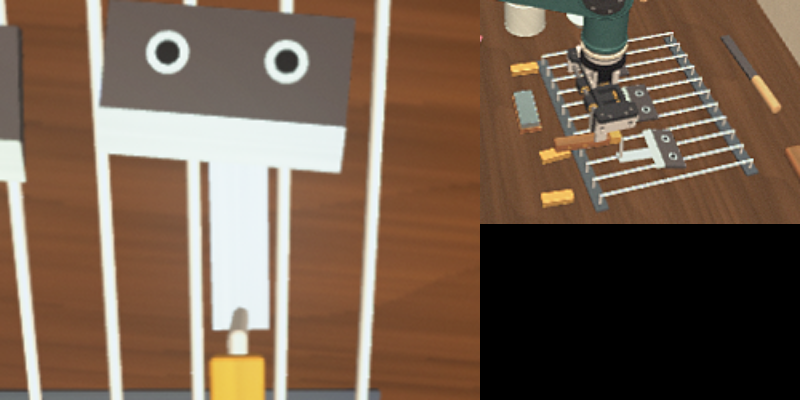

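```bash
cat > tilt.py <<'E'
import sys,pickle
from h import *
# fit plane of dark knife face in region
tag=sys.argv[1]; r0,r1,c0,c1=map(int,sys.argv[2:6])
i,o=pickle.load(open(f"pics/{tag}.pkl","rb")); im=cv2.imread(f"pics/{tag}.png"); X=world(i,np.load(f"pics/{tag}.npy"))
hsv=cv2.cvtColor(im,cv2.COLOR_BGR2HSV); m=np.zeros(im.shape[:2],bool); m[r0:r1,c0:c1]=1
m&=(hsv[...,1]<60)&(hsv[...,2]<150)&(hsv[...,2]>60)
P=X[m]; P=P[~np.isnan(P[:,0])]
c=np.median(P,0); u,s,vt=np.linalg.svd(P-c,full_matrices=False); n=vt[2]*np.sign(vt[2][2])
print('n',len(P),'c',c,'normal',n,'tilt deg',np.degrees(np.arccos(n[2])),'res',s[2]/len(P)**.5,'xmin/max',np.percentile(P,[2,98],axis=0))
E
python3 tilt.py w8 3 62 215 333; python3 blade.py w8 100 160 255 300;python3 blade.py w7 100 160 255 300
```

```text
n 5564 c [ 0.65620779 -0.1297708   0.04394341] normal [0.24441796 0.04018767 0.96883683] tilt deg 14.341439465798286 res 0.000678787389772083 xmin/max [[ 0.6373787  -0.17512254  0.03758664]
 [ 0.67745217 -0.08344444  0.0499665 ]]
n 1631 z at centre 0.05109388259117322 dz/dx,dz/dy [-0.12222679 -0.03637811] std 0.0007307139305018419
centre 580.8170166015625 -141.1123504638672 48.823909759521484 23.994352340698242 5.960335731506348
[[555.2999877929688, -131.6999969482422], [557.7999877929688, -155.60000610351562], [606.2999877929688, -150.5], [603.9000244140625, -126.5999984741211]]
n 1824 z at centre 0.02840231223734441 dz/dx,dz/dy [-0.04088209  0.06756089] std 0.0013127328423983755
centre 576.8052978515625 -136.8197784423828 46.813575744628906 32.52216720581055 5.084771156311035
[[552.0, -122.69999694824219], [554.9000244140625, -155.10000610351562], [601.5999755859375, -150.89999389648438], [598.7000122070312, -118.5]]
```

```bash
python3 snap.py wrist w9;python3 tilt.py w9 3 62 215 333; python3 blade.py w9 100 160 255 300
```

```text
7.8167 [ 0.50702213 -0.14594815  0.10960545] [-1.57136590e+00  1.56156006e-04 -1.48497046e+00] cam [ 0.58886891 -0.13983931  0.30521217] fwd [-0.27906407 -0.02331752 -0.95998934] joints [-3.87674951e-01  6.73844125e-02  1.55014878e+00 -1.20881600e-04
  1.52463757e+00  1.09730108e+00]
n 5562 c [ 0.65575293 -0.12990245  0.04374639] normal [0.23340689 0.03917945 0.97158952] tilt deg 13.690222981624775 res 0.0006912715708207592 xmin/max [[ 0.63706818 -0.17480485  0.0376951 ]
 [ 0.67703237 -0.08328868  0.04945083]]
n 1631 z at centre 0.05053712521208982 dz/dx,dz/dy [-0.12225243 -0.03648055] std 0.000717687309856584
centre 580.3358154296875 -140.9154052734375 48.867862701416016 23.972274780273438 5.969594478607178
[[554.7999877929688, -131.5], [557.2999877929688, -155.39999389648438], [605.9000244140625, -150.3000030517578], [603.4000244140625, -126.5]]
```

Request:
step_arm([
  {"xyz": [0,0,0],"twist": [0,0,0]},
  {"xyz": [0,0,0],"twist": [0,0,0]},
  {"xyz": [0,0,0],"twist": [0,0,0]},
  {"xyz": [0,0,0],"twist": [0,0,0]},
])

```text
time: 8.2
tool_pos: [0.5071, -0.146, 0.1098]
ee_rot: [-1.571, 0.0, -1.485]
wrist_force: [-1.3, 0.0, -3.3]
width: 0.0186
```

```bash
python3 snap.py wrist w10;python3 tilt.py w10 3 62 215 333; python3 blade.py w10 100 160 255 300
```

```text
8.2 [ 0.50711129 -0.14601802  0.10978632] [-1.57103966e+00  2.15379429e-06 -1.48500102e+00] cam [ 0.58890186 -0.13986824  0.30542403] fwd [-0.27870071 -0.02343318 -0.96009208] joints [-3.87742187e-01  6.72252717e-02  1.54995183e+00 -1.09167710e-04
  1.52463309e+00  1.09726388e+00]
n 5566 c [ 0.65590334 -0.12986802  0.04370259] normal [0.23432573 0.04033307 0.97132111] tilt deg 13.75505174698062 res 0.0006909039161267464 xmin/max [[ 0.63715152 -0.17489287  0.03761928]
 [ 0.67724046 -0.0833499   0.04954386]]
n 1632 z at centre 0.050675493389909815 dz/dx,dz/dy [-0.12218899 -0.03873075] std 0.0007303248971546972
centre 580.4903564453125 -140.97897338867188 48.71361541748047 23.898366928100586 6.026079177856445
[[555.0, -131.6999969482422], [557.5, -155.39999389648438], [606.0, -150.3000030517578], [603.5, -126.5]]
```

Request:
step_arm([
  {"xyz": [0,0,0.0045],"twist": [0,0,0]},
  {"xyz": [0.001,0.0001,0.0086],"twist": [0,0,0]},
  {"xyz": [0.0021,0.0002,0.0126],"twist": [0,0,0]},
  {"xyz": [0.0044,0.0004,0.0165],"twist": [0,0,0]},
  {"xyz": [0.0067,0.0006,0.0202],"twist": [0,0,0]},
  {"xyz": [0.0095,0.0008,0.0238],"twist": [0,0,0]},
  {"xyz": [0.0123,0.0011,0.0272],"twist": [0,0,0]},
  {"xyz": [0.0123,0.0011,0.0272],"twist": [0,0,0]},
  {"xyz": [0.0123,0.0011,0.0272],"twist": [0,0,0]},
])

```text
time: 9.0
tool_pos: [0.5199, -0.145, 0.1375]
ee_rot: [-1.57, -0.0, -1.485]
wrist_force: [-1.1, -0.3, -2.5]
width: 0.0189
```

```bash
python3 snap.py wrist w11;python3 tilt.py w11 3 62 215 333; python3 blade.py w11 110 160 255 300; python3 snap.py side s11; python3 - <<'E'
from h import *
im=cv2.imread('pics/w11.png')[0:200,160:400]; s=cv2.imread('pics/s11.png')[150:290,240:440]
a=cv2.resize(im,(480,400),interpolation=cv2.INTER_CUBIC); b=cv2.resize(s,(320,224)); b=cv2.copyMakeBorder(b,0,176,0,0,0); cv2.imwrite('pics/w11c.png',np.hstack([a,b]))
E
```

```text
9.0 [ 0.51985542 -0.14501799  0.1375239 ] [-1.57029599e+00 -4.83726806e-04 -1.48489971e+00] cam [ 0.60148734 -0.13879651  0.3332097 ] fwd [-0.27798694 -0.02389468 -0.96028762] joints [-3.76964870e-01  7.95833635e-02  1.48105924e+00 -2.09430776e-04
  1.58028637e+00  1.10793266e+00]
n 2260 c [ 0.66718311 -0.12948117  0.05488261] normal [0.79448534 0.0323211  0.60642261] tilt deg 52.668718266774555 res 0.00038623304756917564 xmin/max [[ 0.656186   -0.17668642  0.03699586]
 [ 0.68158263 -0.08166907  0.06936654]]
n 1343 z at centre 0.08204711696937117 dz/dx,dz/dy [-0.07771314 -0.03781832] std 0.0007755277795614436
centre 589.3069458007812 -140.68048095703125 40.319210052490234 23.27383041381836 5.556336402893066
[[568.0999755859375, -131.10000610351562], [570.4000244140625, -154.1999969482422], [610.5, -150.3000030517578], [608.2000122070312, -127.0999984741211]]
9.05 [ 0.51949328 -0.14496693  0.13718068] [-1.57102674e+00 -2.41509777e-04 -1.48497737e+00] cam [ 0.26255582 -0.96837779  1.06838179] fwd [ 0.13867762  0.70108065 -0.69946726] joints [-3.77049905e-01  7.95503714e-02  1.48177983e+00 -3.18995412e-04
  1.58036078e+00  1.10792446e+00]
```

View pics/w11c.png

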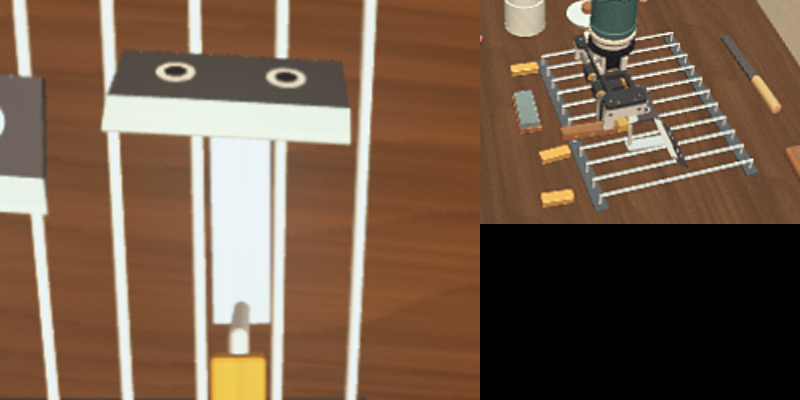

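Request:
step_arm([
  {"xyz": [0.003,0.0003,0.001],"twist": [0,0,0]},
  {"xyz": [0.006,0.0005,0.0015],"twist": [0,0,0]},
  {"xyz": [0.01,0.0009,0.003],"twist": [0,0,0]},
  {"xyz": [0.0144,0.0013,0.004],"twist": [0,0,0]},
  {"xyz": [0.019,0.0017,0.004],"twist": [0,0,0]},
  {"xyz": [0.0238,0.0021,0.004],"twist": [0,0,0]},
  {"xyz": [0.0285,0.0025,0.003],"twist": [0,0,0]},
  {"xyz": [0.0335,0.003,0.002],"twist": [0,0,0]},
  {"xyz": [0.038,0.0034,0.001],"twist": [0,0,0]},
  {"xyz": [0.042,0.0037,0],"twist": [0,0,0]},
  {"xyz": [0.046,0.004,0],"twist": [0,0,0]},
  {"xyz": [0.05,0.0044,0],"twist": [0,0,0]},
])

```text
time: 10.1
tool_pos: [0.5698, -0.1404, 0.1369]
ee_rot: [-1.571, 0.0, -1.485]
wrist_force: [-0.2, -0.1, -1.4]
width: 0.0187
```

```bash
python3 snap.py wrist w12; python3 snap.py side s12; python3 - <<'E'
from h import *
im=cv2.imread('pics/w12.png')[0:200,160:400]; s=cv2.imread('pics/s12.png')[150:290,240:440]
a=cv2.resize(im,(480,400),interpolation=cv2.INTER_CUBIC); b=cv2.resize(s,(320,224)); b=cv2.copyMakeBorder(b,0,176,0,0,0); cv2.imwrite('pics/w12c.png',np.hstack([a,b]))
E
```

```text
10.1 [ 0.56982732 -0.14040649  0.13687356] [-1.57115324e+00  1.18277999e-04 -1.48494100e+00] cam [ 0.65163889 -0.13431655  0.33248066] fwd [-0.2788512  -0.02337501 -0.9600498 ] joints [-3.38158634e-01  1.84670662e-01  1.36487508e+00 -3.90464697e-05
  1.59242088e+00  1.14678150e+00]
10.15 [ 0.57052407 -0.1403698   0.13689322] [-1.57020602e+00  5.35376192e-05 -1.48475062e+00] cam [ 0.26255582 -0.96837779  1.06838179] fwd [ 0.13867762  0.70108065 -0.69946726] joints [-3.37911730e-01  1.85391805e-01  1.36399613e+00  2.91697913e-04
  1.59168870e+00  1.14684507e+00]
```

View pics/w12c.png

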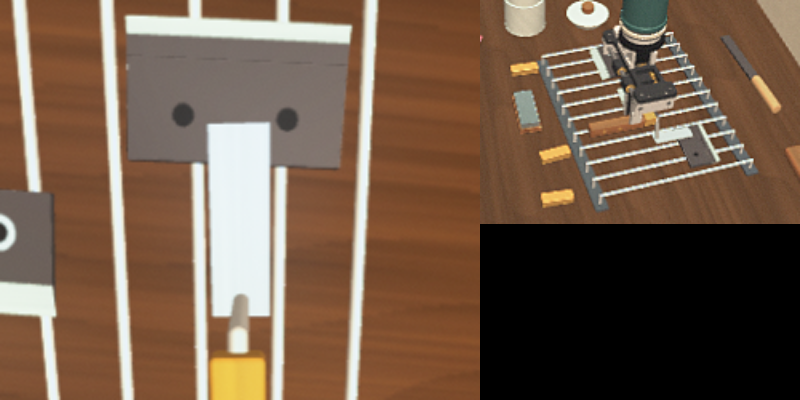

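Request:
step_arm([
  {"xyz": [-0.02,0.0,0.01],"twist": [0,0,0]},
  {"xyz": [-0.05,0.02,0.02],"twist": [0,0,0]},
  {"xyz": [-0.08,0.05,0.02],"twist": [0,0,0]},
  {"xyz": [-0.1,0.08,0.02],"twist": [0,0,0]},
  {"xyz": [-0.109,0.11,0.02],"twist": [0,0,0]},
  {"xyz": [-0.109,0.135,0.02],"twist": [0,0,0]},
  {"xyz": [-0.109,0.151,0.02],"twist": [0,0,0]},
  {"xyz": [-0.109,0.151,0.02],"twist": [0,0,0]},
  {"xyz": [-0.109,0.151,0.02],"twist": [0,0,0]},
  {"xyz": [-0.109,0.151,0.02],"twist": [0,0,0]},
])

```text
time: 11.03
tool_pos: [0.4606, 0.0099, 0.1573]
ee_rot: [-1.571, -0.001, -1.485]
wrist_force: [0.4, -0.1, -2.3]
width: 0.0185
```

```bash
python3 snap.py wrist w13; python3 o.py w13 0.032 0.45 0.80 -0.2 0.2 0.0007; python3 blade.py w13 50 160 258 300; python3 snap.py side s13; python3 - <<'E'
from h import *
s=cv2.imread('pics/s13.png')[140:290,250:430]
cv2.imwrite('pics/s13c.png',cv2.resize(s,None,fx=4,fy=4,interpolation=cv2.INTER_CUBIC))
E
```

```text
11.0333 [0.46055304 0.00985253 0.15725389] [-1.57065384e+00 -9.19079317e-04 -1.48514640e+00] cam [0.54225901 0.01610734 0.35291538] fwd [-0.27827775 -0.02423971 -0.96019474] joints [-1.01085540e-01 -1.05384288e-01  1.62464522e+00 -8.77799537e-04
  1.62202106e+00  1.38401571e+00]
n 2709 z at centre 0.10469156780793432 dz/dx,dz/dy [-0.03075326 -0.03073267] std 0.0007348923957895496
centre 549.0302734375 16.22873878479004 74.47554779052734 23.5806941986084 5.9080491065979
[[510.79998779296875, 24.100000381469727], [513.2000122070312, 0.699999988079071], [587.2999877929688, 8.300000190734863], [584.9000244140625, 31.799999237060547]]
11.0833 [0.46061063 0.0096015  0.15716806] [-1.57081645e+00 -7.16945683e-04 -1.48593214e+00] cam [ 0.26255582 -0.96837779  1.06838179] fwd [ 0.13867762  0.70108065 -0.69946726] joints [-1.01754169e-01 -1.05087949e-01  1.62454666e+00 -7.09161885e-04
  1.62202069e+00  1.38414162e+00]
```

View pics/w13_o.png

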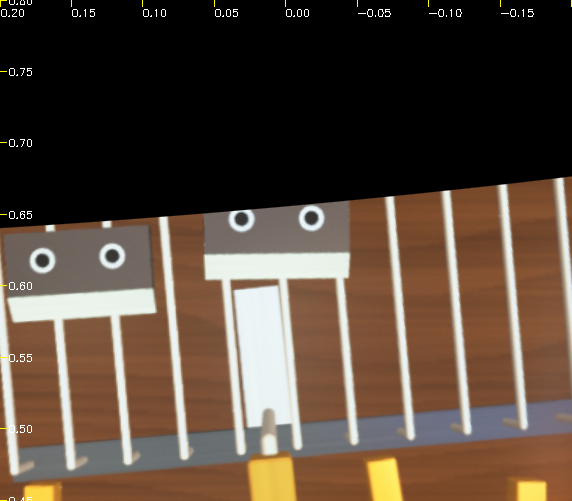

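View pics/s13c.png

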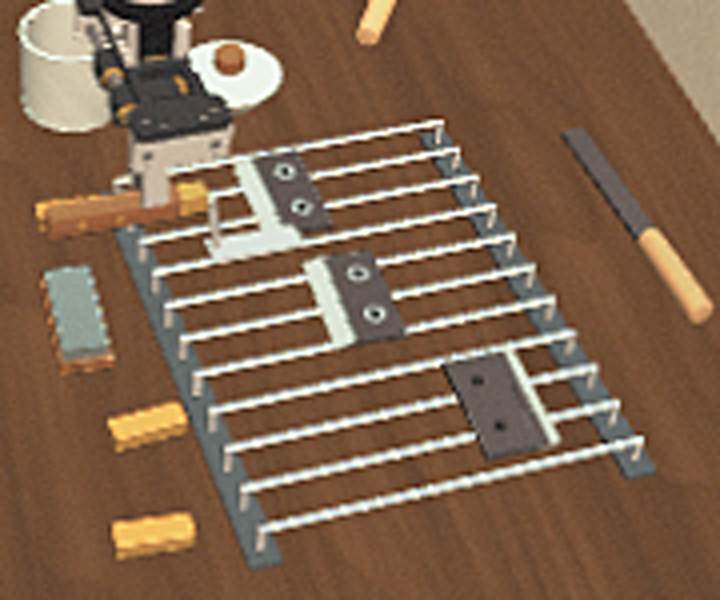

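Request:
step_arm([
  {"xyz": [0,0,-0.025],"twist": [0,0,0]},
  {"xyz": [0,0,-0.05],"twist": [0,0,0]},
  {"xyz": [0,0,-0.065],"twist": [0,0,0]},
  {"xyz": [0,0,-0.073],"twist": [0,0,0]},
  {"xyz": [0,0,-0.077],"twist": [0,0,0]},
  {"xyz": [0,0,-0.077],"twist": [0,0,0]},
  {"xyz": [0.005,0.0004,-0.077],"twist": [0,0,0]},
  {"xyz": [0.012,0.001,-0.077],"twist": [0,0,0]},
  {"xyz": [0.019,0.0015,-0.077],"twist": [0,0,0]},
  {"xyz": [0.026,0.0022,-0.077],"twist": [0,0,0]},
  {"xyz": [0.031,0.0026,-0.077],"twist": [0,0,0]},
  {"xyz": [0.031,0.0026,-0.077],"twist": [0,0,0]},
])

```text
time: 12.13
tool_pos: [0.4929, 0.0132, 0.0804]
ee_rot: [-1.57, -0.0, -1.485]
wrist_force: [0.6, 0.4, -2.7]
width: 0.0188
```

```bash
python3 snap.py wrist w14; python3 blade.py w14 90 160 258 300;python3 - <<'E'
from h import *
im=cv2.imread('pics/w14.png'); cv2.imwrite('pics/w14c.png',cv2.resize(im[0:200,180:380],None,fx=3,fy=3,interpolation=cv2.INTER_CUBIC))
E
```

```text
12.1333 [0.4929328  0.01316495 0.08036597] [-1.56985112e+00 -2.20023098e-04 -1.48475917e+00] cam [0.57449256 0.01935021 0.27613505] fwd [-0.27748134 -0.02363125 -0.96044035] joints [-8.82950072e-02  7.85185399e-03  1.67135300e+00 -5.30577336e-05
  1.46141876e+00  1.39646982e+00]
n 1919 z at centre 0.028360411907558433 dz/dx,dz/dy [-0.03525608 -0.02015606] std 0.0008324892176230868
centre 570.130615234375 21.9335880279541 54.62458801269531 30.19437599182129 5.532784938812256
[[541.5, 34.29999923706055], [544.4000244140625, 4.300000190734863], [598.7999877929688, 9.5], [595.9000244140625, 39.599998474121094]]
```

View pics/w14c.png

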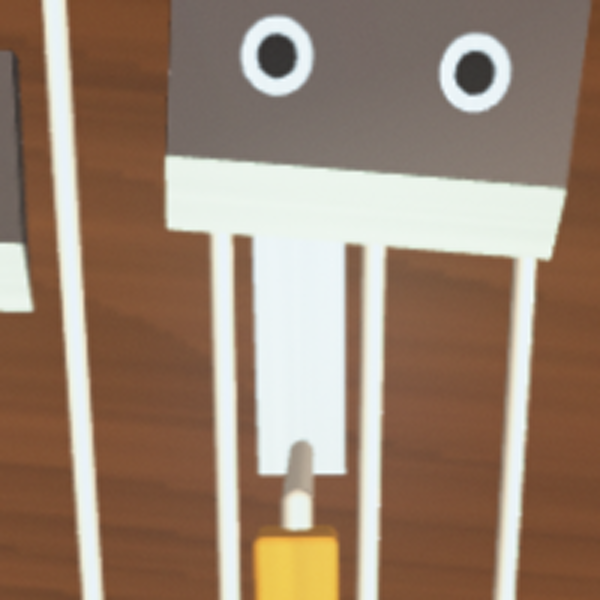

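Request:
step_arm([
  {"xyz": [-0.002,-0.0002,0.005],"twist": [0,0,0]},
  {"xyz": [-0.002,-0.0002,0.01],"twist": [0,0,0]},
  {"xyz": [-0.002,-0.0002,0.015],"twist": [0,0,0]},
  {"xyz": [-0.001,-0.0001,0.02],"twist": [0,0,0]},
  {"xyz": [0,0,0.025],"twist": [0,0,0]},
  {"xyz": [0.002,0.0002,0.0302],"twist": [0,0,0]},
  {"xyz": [0.002,0.0002,0.0347],"twist": [0,0,0]},
  {"xyz": [0.003,0.0003,0.0388],"twist": [0,0,0]},
  {"xyz": [0.0041,0.0004,0.0428],"twist": [0,0,0]},
  {"xyz": [0.0064,0.0006,0.0467],"twist": [0,0,0]},
  {"xyz": [0.0087,0.0008,0.0504],"twist": [0,0,0]},
  {"xyz": [0.0087,0.0008,0.0504],"twist": [0,0,0]},
])

```text
time: 13.18
tool_pos: [0.5012, 0.0139, 0.1316]
ee_rot: [-1.569, -0.0, -1.485]
wrist_force: [0.4, -0.6, -3.1]
width: 0.0188
```

```bash
python3 snap.py wrist w15; python3 tilt.py w15 10 60 230 360; python3 blade.py w15 100 160 258 300;python3 - <<'E'
from h import *
im=cv2.imread('pics/w15.png'); cv2.imwrite('pics/w15c.png',cv2.resize(im[0:200,180:380],None,fx=3,fy=3,interpolation=cv2.INTER_CUBIC))
E
```

```text
13.1833 [0.50118294 0.01391727 0.13155374] [-1.56895822e+00 -2.92034503e-04 -1.48487057e+00] cam [0.5825503  0.02006442 0.3273536 ] fwd [-0.27670592 -0.02357596 -0.9606654 ] joints [-8.53876186e-02 -4.10333837e-03  1.57951991e+00  2.55957285e-05
  1.56431509e+00  1.39948254e+00]
n 2927 c [0.64909676 0.00860996 0.05223457] normal [ 0.69248088 -0.06669111  0.71834708] tilt deg 44.08181989100788 res 0.00048422355210776797 xmin/max [[ 0.63548947 -0.04093937  0.03713836]
 [ 0.66626164  0.05331758  0.0656324 ]]
n 1637 z at centre 0.07442576108890633 dz/dx,dz/dy [-0.09696111 -0.03320168] std 0.0007466605805892074
centre 574.6409912109375 19.49230194091797 48.29426574707031 23.479656219482422 5.400608539581299
[[549.5, 28.899999618530273], [551.7000122070312, 5.5], [599.7999877929688, 10.100000381469727], [597.5999755859375, 33.5]]
```

View pics/w15c.png

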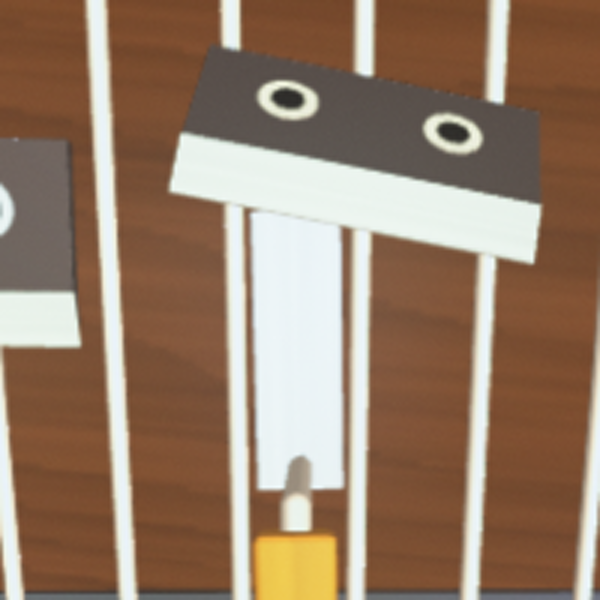

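Request:
step_arm([
  {"xyz": [0.0035,0.0003,0.0015],"twist": [0,0,0]},
  {"xyz": [0.0072,0.0006,0.003],"twist": [0,0,0]},
  {"xyz": [0.011,0.0009,0.0045],"twist": [0,0,0]},
  {"xyz": [0.015,0.0013,0.006],"twist": [0,0,0]},
  {"xyz": [0.019,0.0016,0.0065],"twist": [0,0,0]},
  {"xyz": [0.0235,0.002,0.007],"twist": [0,0,0]},
  {"xyz": [0.028,0.0024,0.007],"twist": [0,0,0]},
  {"xyz": [0.0325,0.0028,0.007],"twist": [0,0,0]},
  {"xyz": [0.037,0.0031,0.0065],"twist": [0,0,0]},
  {"xyz": [0.042,0.0035,0.006],"twist": [0,0,0]},
  {"xyz": [0.048,0.004,0.006],"twist": [0,0,0]},
  {"xyz": [0.054,0.0046,0.006],"twist": [0,0,0]},
])

```text
time: 14.23
tool_pos: [0.5548, 0.0185, 0.1364]
ee_rot: [-1.571, -0.0, -1.485]
wrist_force: [-0.1, -0.9, -2.6]
width: 0.0187
```

```bash
python3 snap.py wrist w16; python3 - <<'E'
from h import *
im=cv2.imread('pics/w16.png'); cv2.imwrite('pics/w16c.png',cv2.resize(im[0:240,120:440],None,fx=2,fy=2,interpolation=cv2.INTER_CUBIC))
E
```

```text
14.2333 [0.5547921  0.01853242 0.13637749] [-1.57083691e+00 -3.50728801e-05 -1.48502190e+00] cam [0.6365397  0.02468718 0.33204015] fwd [-0.27848861 -0.02347138 -0.96015269] joints [-6.87217978e-02  1.14624592e-01  1.44526131e+00 -4.09033739e-05
  1.58174146e+00  1.41629965e+00]
```

View pics/w16c.png

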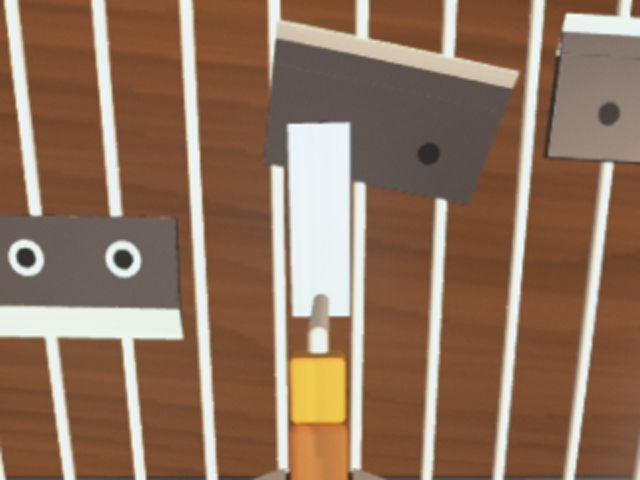

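Request:
step_arm([
  {"xyz": [-0.02,0.0,0.01],"twist": [0,0,0]},
  {"xyz": [-0.05,0.01,0.02],"twist": [0,0,0]},
  {"xyz": [-0.08,0.03,0.02],"twist": [0,0,0]},
  {"xyz": [-0.105,0.055,0.02],"twist": [0,0,0]},
  {"xyz": [-0.12,0.08,0.02],"twist": [0,0,0]},
  {"xyz": [-0.12,0.1,0.02],"twist": [0,0,0]},
  {"xyz": [-0.12,0.109,0.02],"twist": [0,0,0]},
  {"xyz": [-0.12,0.109,0.02],"twist": [0,0,0]},
  {"xyz": [-0.12,0.109,0.02],"twist": [0,0,0]},
  {"xyz": [-0.12,0.109,0.02],"twist": [0,0,0]},
])

```text
time: 15.12
tool_pos: [0.4347, 0.1266, 0.1563]
ee_rot: [-1.571, -0.001, -1.486]
wrist_force: [-0.4, 0.7, -2.0]
width: 0.0188
```

```bash
python3 snap.py wrist w17; python3 o.py w17 0.032 0.43 0.75 -0.05 0.3 0.0006; python3 blade.py w17 50 160 258 300; python3 snap.py side s17; python3 - <<'E'
from h import *
s=cv2.imread('pics/s17.png')[140:290,250:430]
cv2.imwrite('pics/s17c.png',cv2.resize(s,None,fx=4,fy=4,interpolation=cv2.INTER_CUBIC))
E
```

```text
15.1167 [0.43467347 0.12658838 0.15631216] [-1.57127464e+00 -1.00011838e-03 -1.48580527e+00] cam [0.51648292 0.1328521  0.35195524] fwd [-0.2788547  -0.02415844 -0.96002939] joints [ 1.58827473e-01 -1.22552019e-01  1.64194224e+00 -9.63408291e-04
  1.62275320e+00  1.64458322e+00]
n 2707 z at centre 0.10374705573318872 dz/dx,dz/dy [-0.03131161 -0.02655927] std 0.0007372615666942464
centre 523.0498657226562 132.9339141845703 74.45783996582031 23.618942260742188 5.878019332885742
[[484.79998779296875, 140.89999389648438], [487.20001220703125, 117.4000015258789], [561.2999877929688, 125.0], [558.9000244140625, 148.5]]
15.1667 [0.43466683 0.12648456 0.15629024] [-1.57135958e+00 -7.83345460e-04 -1.48633564e+00] cam [ 0.26255582 -0.96837779  1.06838179] fwd [ 0.13867762  0.70108065 -0.69946726] joints [ 1.58419758e-01 -1.22591799e-01  1.64202104e+00 -7.40584530e-04
  1.62278299e+00  1.64471736e+00]
```

View pics/w17_o.png

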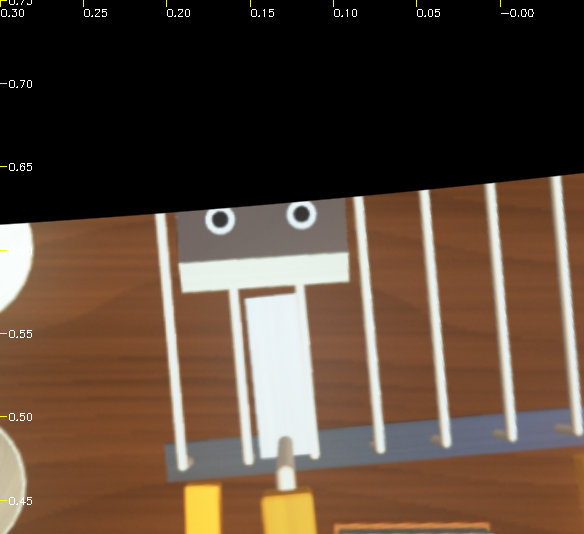

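View pics/s17c.png

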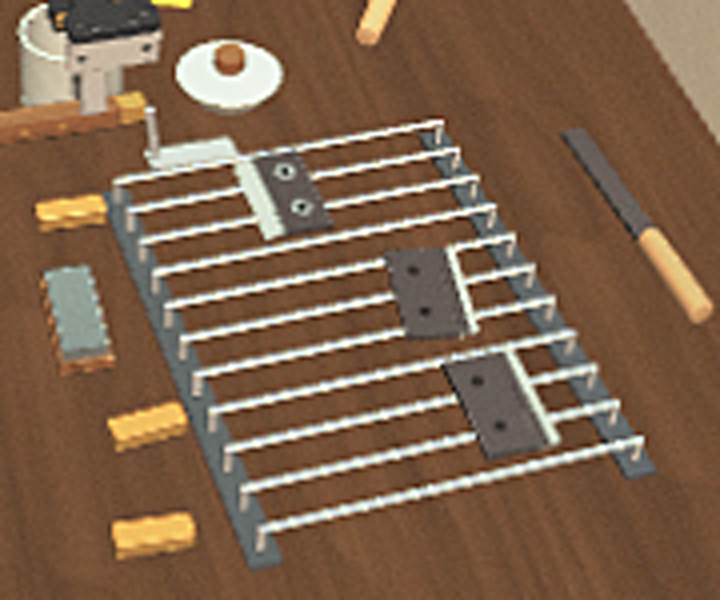

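Request:
step_arm([
  {"xyz": [0,0.0022,-0.02],"twist": [0,0,0]},
  {"xyz": [0,0.0022,-0.045],"twist": [0,0,0]},
  {"xyz": [0,0.0022,-0.062],"twist": [0,0,0]},
  {"xyz": [0,0.0022,-0.072],"twist": [0,0,0]},
  {"xyz": [0,0.0022,-0.076],"twist": [0,0,0]},
  {"xyz": [0,0.0022,-0.076],"twist": [0,0,0]},
  {"xyz": [0.005,0.0026,-0.076],"twist": [0,0,0]},
  {"xyz": [0.012,0.0032,-0.076],"twist": [0,0,0]},
  {"xyz": [0.019,0.0038,-0.076],"twist": [0,0,0]},
  {"xyz": [0.025,0.0043,-0.076],"twist": [0,0,0]},
  {"xyz": [0.027,0.0045,-0.076],"twist": [0,0,0]},
  {"xyz": [0.027,0.0045,-0.076],"twist": [0,0,0]},
])

```text
time: 16.22
tool_pos: [0.4621, 0.1321, 0.0808]
ee_rot: [-1.57, -0.0, -1.485]
wrist_force: [0.2, -0.2, -2.0]
width: 0.0188
```

```bash
python3 snap.py wrist w18; python3 blade.py w18 90 160 258 300;python3 - <<'E'
from h import *
im=cv2.imread('pics/w18.png'); cv2.imwrite('pics/w18c.png',cv2.resize(im[0:200,180:380],None,fx=3,fy=3,interpolation=cv2.INTER_CUBIC))
E
```

```text
16.2167 [0.46212067 0.13208385 0.08078561] [-1.57030161e+00 -4.41089423e-05 -1.48511133e+00] cam [0.54376237 0.13819168 0.27647033] fwd [-0.2780124  -0.0234301  -0.96029169] joints [ 1.60423758e-01 -2.00953426e-02  1.69827853e+00 -8.13992454e-05
  1.46291942e+00  1.64554382e+00]
n 2011 z at centre 0.02876882054998817 dz/dx,dz/dy [-0.03864378  0.01305832] std 0.0009499006910541105
centre 539.2052001953125 140.6927032470703 54.68861389160156 30.15641975402832 5.381911754608154
[[510.6000061035156, 153.10000610351562], [513.4000244140625, 123.0999984741211], [567.7999877929688, 128.1999969482422], [565.0, 158.3000030517578]]
```

View pics/w18c.png

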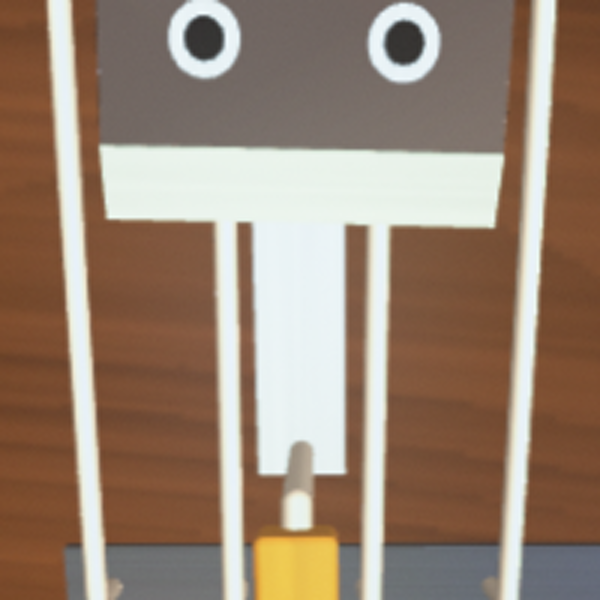

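Request:
step_arm([
  {"xyz": [0.002,0.0002,0.0],"twist": [0,0,0]},
  {"xyz": [0.003,0.0003,0.005],"twist": [0,0,0]},
  {"xyz": [0.003,0.0003,0.01],"twist": [0,0,0]},
  {"xyz": [0.003,0.0003,0.015],"twist": [0,0,0]},
  {"xyz": [0.004,0.0003,0.02],"twist": [0,0,0]},
  {"xyz": [0.005,0.0004,0.025],"twist": [0,0,0]},
  {"xyz": [0.0065,0.0006,0.0302],"twist": [0,0,0]},
  {"xyz": [0.007,0.0006,0.0347],"twist": [0,0,0]},
  {"xyz": [0.008,0.0007,0.0388],"twist": [0,0,0]},
  {"xyz": [0.0095,0.0008,0.0428],"twist": [0,0,0]},
  {"xyz": [0.012,0.001,0.0467],"twist": [0,0,0]},
  {"xyz": [0.0145,0.0012,0.0504],"twist": [0,0,0]},
])

```text
time: 17.27
tool_pos: [0.4758, 0.133, 0.1313]
ee_rot: [-1.571, -0.0, -1.485]
wrist_force: [-0.1, -0.5, -2.6]
width: 0.0189
```

```bash
python3 snap.py wrist w19; python3 tilt.py w19 10 60 220 350; python3 blade.py w19 100 160 258 300;python3 - <<'E'
from h import *
im=cv2.imread('pics/w19.png'); cv2.imwrite('pics/w19c.png',cv2.resize(im[0:200,180:380],None,fx=3,fy=3,interpolation=cv2.INTER_CUBIC))
E
```

```text
17.2667 [0.47577901 0.13302613 0.13126034] [-1.57115239e+00 -3.91088752e-04 -1.48510827e+00] cam [0.55757573 0.13925172 0.32690091] fwd [-0.27876567 -0.02378065 -0.96006468] joints [ 1.58085905e-01 -1.86094612e-02  1.59446434e+00 -3.64312883e-04
  1.56612119e+00  1.64319602e+00]
n 3089 c [0.62091742 0.14378742 0.05323566] normal [0.70128954 0.09515415 0.70649746] tilt deg 45.04935082585556 res 0.00042116525988182877 xmin/max [[0.60461908 0.09670367 0.03706546]
 [0.63989856 0.19095602 0.06612733]]
n 1623 z at centre 0.07382329842859378 dz/dx,dz/dy [-0.1029604  -0.04013381] std 0.0007405081707960009
centre 549.1778564453125 137.6737823486328 48.367488861083984 23.29363441467285 5.477975845336914
[[524.0, 147.0], [526.2000122070312, 123.80000305175781], [574.4000244140625, 128.39999389648438], [572.0999755859375, 151.60000610351562]]
```

View pics/w19c.png

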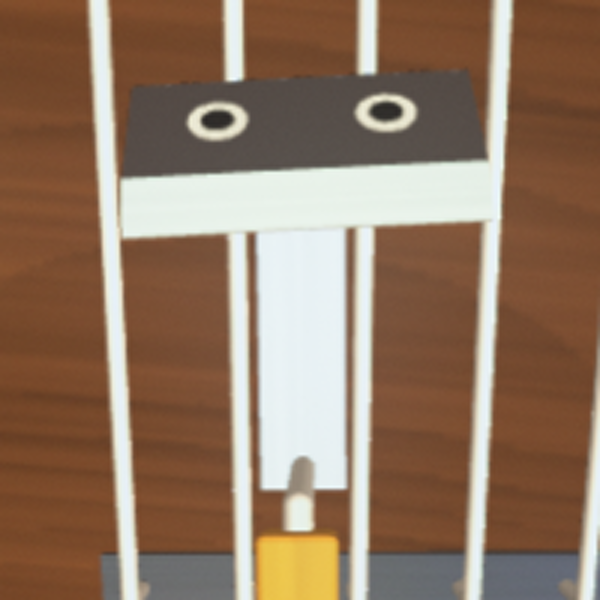

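Request:
step_arm([
  {"xyz": [0.0035,0.0003,0.0015],"twist": [0,0,0]},
  {"xyz": [0.0072,0.0006,0.003],"twist": [0,0,0]},
  {"xyz": [0.011,0.0009,0.0045],"twist": [0,0,0]},
  {"xyz": [0.015,0.0013,0.006],"twist": [0,0,0]},
  {"xyz": [0.019,0.0016,0.0065],"twist": [0,0,0]},
  {"xyz": [0.0235,0.002,0.007],"twist": [0,0,0]},
  {"xyz": [0.028,0.0024,0.007],"twist": [0,0,0]},
  {"xyz": [0.0325,0.0028,0.007],"twist": [0,0,0]},
  {"xyz": [0.037,0.0031,0.0065],"twist": [0,0,0]},
  {"xyz": [0.042,0.0035,0.006],"twist": [0,0,0]},
  {"xyz": [0.048,0.004,0.006],"twist": [0,0,0]},
  {"xyz": [0.054,0.0046,0.006],"twist": [0,0,0]},
])

```text
time: 18.32
tool_pos: [0.5302, 0.1378, 0.1368]
ee_rot: [-1.571, -0.0, -1.485]
wrist_force: [0.4, -0.7, -1.4]
width: 0.0187
```

```bash
python3 snap.py wrist w20; python3 - <<'E'
from h import *
im=cv2.imread('pics/w20.png'); cv2.imwrite('pics/w20c.png',cv2.resize(im[0:240,120:440],None,fx=2,fy=2,interpolation=cv2.INTER_CUBIC))
E
```

```text
18.3167 [0.53024783 0.13781477 0.13676339] [-1.57092000e+00 -1.21777942e-04 -1.48497039e+00] cam [0.61202235 0.14395168 0.33240471] fwd [-0.2785926  -0.02355005 -0.9601206 ] joints [ 1.50861904e-01  9.85767074e-02  1.46206943e+00 -1.13488699e-04
  1.58107785e+00  1.63583115e+00]
```

View pics/w20c.png

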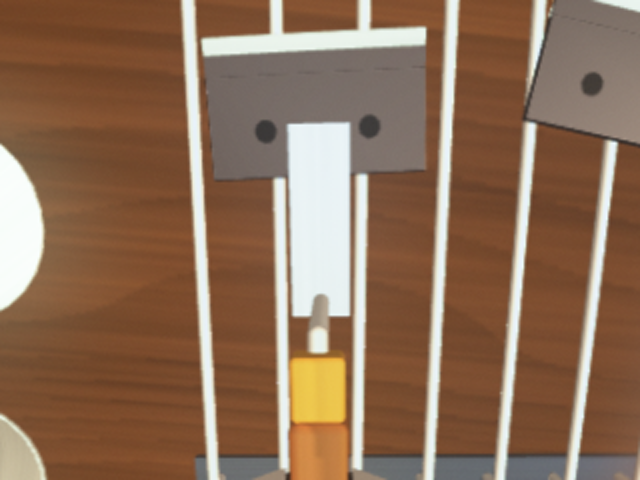

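Request:
step_arm([
  {"xyz": [-0.02,0.0,0.015],"twist": [0,0,0]},
  {"xyz": [-0.05,-0.01,0.03],"twist": [0,0,0]},
  {"xyz": [-0.075,-0.035,0.03],"twist": [0,0,0.5]},
  {"xyz": [-0.085,-0.07,0.03],"twist": [0,0,1]},
  {"xyz": [-0.085,-0.11,0.03],"twist": [0,0,1.5]},
  {"xyz": [-0.08,-0.15,0.03],"twist": [0,0,2]},
  {"xyz": [-0.08,-0.19,0.03],"twist": [0,0,2.5]},
  {"xyz": [-0.08,-0.23,0.03],"twist": [0,0,3]},
  {"xyz": [-0.08,-0.27,0.03],"twist": [0,0,3.5]},
  {"xyz": [-0.08,-0.31,0.03],"twist": [0,0,4]},
  {"xyz": [-0.076,-0.35,0.03],"twist": [0,0,4.5]},
  {"xyz": [-0.074,-0.39,0.03],"twist": [0,0,5]},
])

```text
time: 19.37
tool_pos: [0.4557, -0.2544, 0.1672]
ee_rot: [-1.57, -0.0, -1.398]
wrist_force: [0.6, -0.1, -1.5]
width: 0.0185
```

```bash
python3 - <<'E'
from snap import *
for n in ['side','scene']:
    i,o,im,d=snap(n,n+'21'); X=world(i,d); x,y,z=np.moveaxis(X,-1,0)
    m=(x>.5)&(x<.85)&(y>-.3)&(y<.27)&(z>.034)&(z<.06)
    k,l=cv2.connectedComponents(m.astype(np.uint8))
    for j in range(1,k):
        s=l==j
        if s.sum()<80: continue
        P=X[s]; c=P.mean(0); u,sv,vt=np.linalg.svd(P-c,full_matrices=False); nn=vt[2]*np.sign(vt[2][2])
        (cx,cy),(w,h),a=cv2.minAreaRect(P[:,:2].astype(np.float32)*1000)
        print(n,s.sum(),c.round(4),'tilt',np.degrees(np.arccos(nn[2])).round(1),(round(cx),round(cy)),(round(w),round(h)),round(a,1))
s=cv2.imread('pics/side21.png')[100:300,200:440]; t=cv2.imread('pics/scene21.png')[140:330,150:410]
cv2.imwrite('pics/c21.png',np.vstack([cv2.resize(s,(360,300)),cv2.resize(t,(360,263))]) if 0 else np.hstack([cv2.resize(s,(400,333),interpolation=cv2.INTER_CUBIC),cv2.resize(t,(400,333),interpolation=cv2.INTER_CUBIC)]))
E
```

```text
side 331 [0.67   0.1501 0.0383] tilt 0.6 (671, 154) (67, 110) 10.2
side 391 [ 6.98e-01 -6.00e-04  3.83e-02] tilt 1.0 (699, 4) (112, 64) 80.6
side 462 [ 0.7148 -0.1273  0.0379] tilt 0.6 (715, -125) (63, 110) 2.1
scene 341 [ 0.718  -0.1243  0.0369] tilt 0.1 (718, -128) (61, 108) 3.0
scene 400 [0.7011 0.0035 0.0374] tilt 2.5 (701, 2) (108, 60) 84.9
scene 525 [0.6726 0.1539 0.0386] tilt 1.2 (672, 147) (62, 111) 7.1
```

View pics/c21.png

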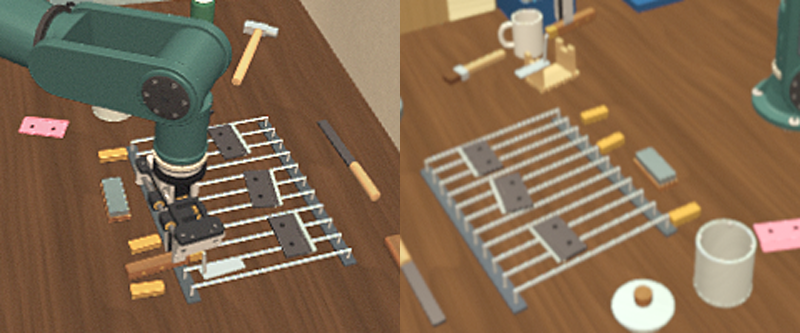

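View pics/scene21.png

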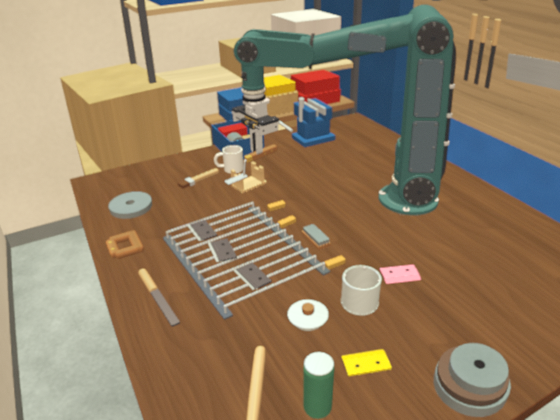

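Request:
step_arm([
  {"xyz": [0.001,-0.035,0],"twist": [0,0,0.5]},
  {"xyz": [0.002,-0.075,0],"twist": [0,0,0.5]},
  {"xyz": [0.0025,-0.11,0],"twist": [0,0,0.5]},
  {"xyz": [0.0025,-0.1205,-0.01],"twist": [0,0,0.5]},
  {"xyz": [0.0025,-0.1205,-0.02],"twist": [0,0,0.5]},
  {"xyz": [0.0025,-0.1205,-0.04],"twist": [0,0,0.5]},
  {"xyz": [0.0025,-0.1205,-0.06],"twist": [0,0,0.5]},
  {"xyz": [0.0025,-0.1205,-0.075],"twist": [0,0,0.5]},
  {"xyz": [0.0025,-0.1205,-0.083],"twist": [0,0,0.5]},
  {"xyz": [0.0025,-0.1205,-0.083],"twist": [0,0,0.5]},
])

```text
time: 20.3
tool_pos: [0.4571, -0.3695, 0.0807]
ee_rot: [-1.574, 0.006, -1.387]
wrist_force: [0.2, 0.3, -2.0]
width: 0.0187
```

```bash
python3 snap.py wrist w22;python3 snap.py side s22; python3 - <<'E'
from h import *
im=cv2.imread('pics/w22.png')[100:340,160:400]; s=cv2.imread('pics/s22.png')[270:360,260:380]
cv2.imwrite('pics/c22.png',np.hstack([cv2.resize(im,(400,400),interpolation=cv2.INTER_CUBIC),cv2.resize(s,(400,400),interpolation=cv2.INTER_CUBIC)]))
E
```

```text
20.3 [ 0.4570795  -0.36948097  0.08072088] [-1.57404474  0.00567558 -1.38740549] cam [ 0.53856966 -0.35640768  0.276083  ] fwd [-0.2788484  -0.04579444 -0.95924264] joints [-7.76635879e-01  2.20047162e-01  1.43627428e+00  5.95638791e-04
  1.49178365e+00  6.10711441e-01]
20.35 [ 0.45786902 -0.37059841  0.08261818] [-1.57228903  0.00286341 -1.38754451] cam [ 0.26255582 -0.96837779  1.06838179] fwd [ 0.13867762  0.70108065 -0.69946726] joints [-7.76941947e-01  2.19107374e-01  1.43351473e+00  4.20087150e-04
  1.49217242e+00  6.10566759e-01]
```

View pics/c22.png

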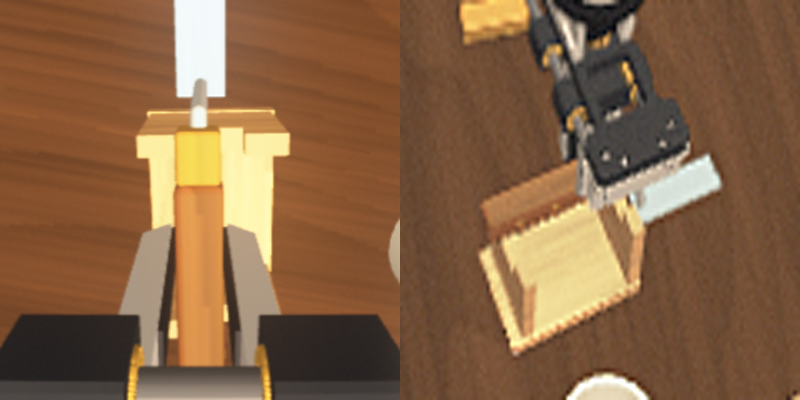

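```bash
python3 snap.py wrist w23; python3 - <<'E'
import pickle
from h import *
i,o=pickle.load(open('pics/w23.pkl','rb')); im=cv2.imread('pics/w23.png')
a=ortho(im,i,o['tool_pos'][2]+.0203,.43,.53,-.44,-.31,.00025); b=ortho(im,i,.069,.43,.53,-.44,-.31,.00025)
for r in (a,b):
    for k in range(13): cv2.line(r,(k*40,0),(k*40,8),(0,0,255) if k%2==0 else (0,255,0),1)
cv2.imwrite('pics/c23.png',np.vstack([a,b])[:, :])
E
```

```text
20.4 [ 0.45854161 -0.37162394  0.08413131] [-1.57064535e+00  3.50564341e-04 -1.38783019e+00] cam [ 0.53919896 -0.35766192  0.27978339] fwd [-0.27474616 -0.05009693 -0.96021083] joints [-7.77325193e-01  2.18337532e-01  1.43134639e+00  3.25683676e-04
  1.49210942e+00  6.10479389e-01]
```

View pics/c23.png

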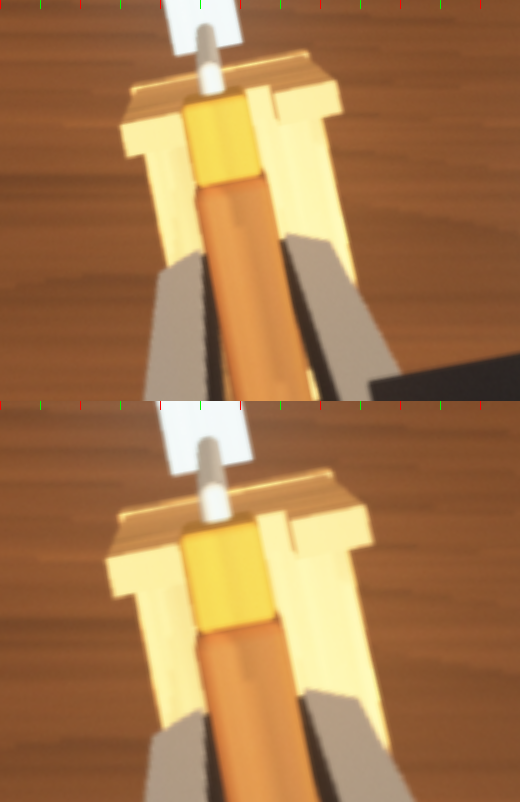

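Request:
step_arm([
  {"xyz": [0,-0.0037,0],"twist": [0,0,0]},
  {"xyz": [0,-0.0037,0],"twist": [0,0,0]},
  {"xyz": [0,-0.0037,0],"twist": [0,0,0]},
  {"xyz": [0,-0.0037,0],"twist": [0,0,0]},
])

```text
time: 20.78
tool_pos: [0.4584, -0.3768, 0.0846]
ee_rot: [-1.57, -0.001, -1.389]
wrist_force: [0.6, 0.3, -1.9]
width: 0.0191
```

```bash
python3 -c "
from bench import robot;o=robot.get_obs();print(o['tool_pos'],o['ee_rot'])"
```

```text
[ 0.45843116 -0.37680462  0.0845947 ] [-1.57011691e+00 -9.98420873e-04 -1.38923520e+00]
```

Request:
step_arm([
  {"xyz": [0,0.002,-0.008],"twist": [0,0,0]},
  {"xyz": [0,0.002,-0.016],"twist": [0,0,0]},
  {"xyz": [0,0.002,-0.022],"twist": [0,0,0]},
  {"xyz": [0,0.002,-0.026],"twist": [0,0,0]},
  {"xyz": [0,0.002,-0.026],"twist": [0,0,0]},
  {"xyz": [0,0.002,-0.026],"twist": [0,0,0]},
])

```text
time: 21.28
tool_pos: [0.458, -0.3742, 0.0573]
ee_rot: [-1.571, 0.001, -1.389]
wrist_force: [0.7, -0.2, -2.0]
width: 0.0187
```

```bash
python3 snap.py wrist w24;python3 snap.py side s24; python3 - <<'E'
from h import *
im=cv2.imread('pics/w24.png')[100:340,160:400]; s=cv2.imread('pics/s24.png')[270:360,260:380]
cv2.imwrite('pics/c24.png',np.hstack([cv2.resize(im,(400,400),interpolation=cv2.INTER_CUBIC),cv2.resize(s,(400,400),interpolation=cv2.INTER_CUBIC)]))
E
```

```text
21.2833 [ 0.45803325 -0.37421026  0.05728655] [-1.57122008e+00  6.31913347e-04 -1.38900770e+00] cam [ 0.53882416 -0.36040065  0.25293323] fwd [-0.27534402 -0.04967786 -0.96006134] joints [-7.80867315e-01  2.39345291e-01  1.46111462e+00  1.33730498e-05
  1.44189347e+00  6.08138527e-01]
21.3333 [ 0.45813102 -0.37432284  0.05749548] [-1.57100675e+00  3.06044086e-04 -1.38897901e+00] cam [ 0.26255582 -0.96837779  1.06838179] fwd [ 0.13867762  0.70108065 -0.69946726] joints [-7.80879314e-01  2.39205444e-01  1.46085223e+00  2.16486716e-06
  1.44190637e+00  6.08099384e-01]
```

View pics/c24.png

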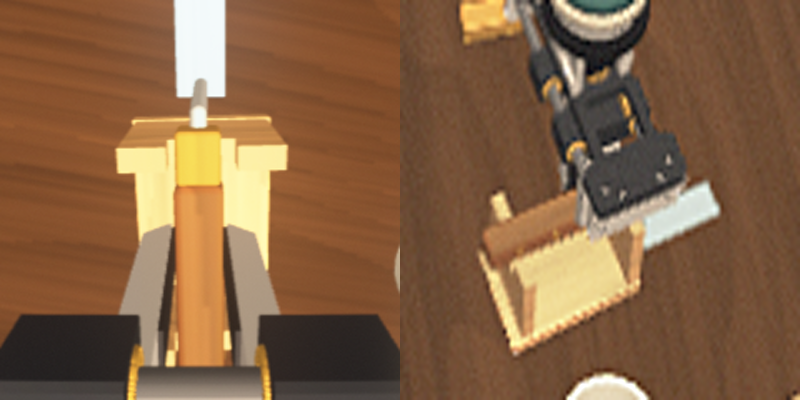

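Request:
step_arm([
  {"xyz": [0,0,-0.0005],"twist": [0,0,0]},
  {"xyz": [0,0,-0.0005],"twist": [0,0,0]},
  {"xyz": [0,0,-0.0005],"twist": [0,0,0]},
  {"xyz": [0,0,-0.0005],"twist": [0,0,0]},
  {"xyz": [0,0,-0.0005],"twist": [0,0,0]},
  {"xyz": [0,0,0.01],"twist": [0,0,0]},
  {"xyz": [0,0,0.03],"twist": [0,0,0]},
  {"xyz": [0,0,0.06],"twist": [0,0,0]},
  {"xyz": [0,0,0.1],"twist": [0,0,0]},
  {"xyz": [0,0,0.14],"twist": [0,0,0]},
  {"xyz": [0,0,0.16],"twist": [0,0,0]},
  {"xyz": [0,0,0.16],"twist": [0,0,0]},
], fingers=100)

```text
time: 22.38
tool_pos: [0.4604, -0.3765, 0.2268]
ee_rot: [-1.563, -0.012, -1.389]
wrist_force: [0.5, -0.2, 1.5]
width: 0.0571
```

```bash
python3 snap.py wrist w25;python3 o.py w25 0.016 0.36 0.56 -0.45 0.0 0.0007; python3 snap.py side s25
```

```text
22.3833 [ 0.46039704 -0.37652477  0.22678453] [-1.56253243 -0.01188293 -1.38898379] cam [ 0.53906662 -0.36057606  0.42311872] fwd [-0.2649486  -0.05997029 -0.96239587] joints [-7.80821246e-01  1.72126750e-01  1.20217291e+00 -7.06750751e-06
  1.75281914e+00  6.08112111e-01]
22.4333 [ 0.45951842 -0.37569291  0.22301082] [-1.5657213  -0.00737261 -1.38897128] cam [ 0.26255582 -0.96837779  1.06838179] fwd [ 0.13867762  0.70108065 -0.69946726] joints [-7.80842977e-01  1.74020130e-01  1.20734764e+00 -4.77355923e-05
  1.75127455e+00  6.08100819e-01]
```

View pics/w25.png

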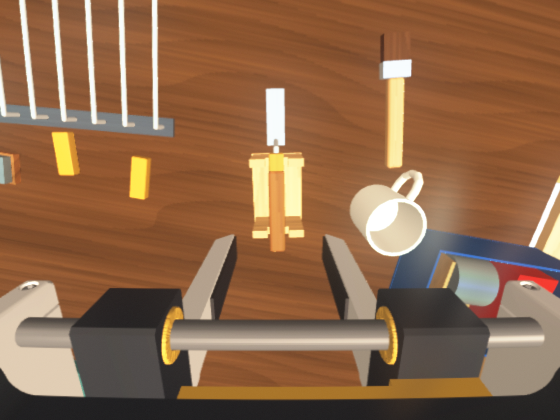

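View pics/w25_o.png

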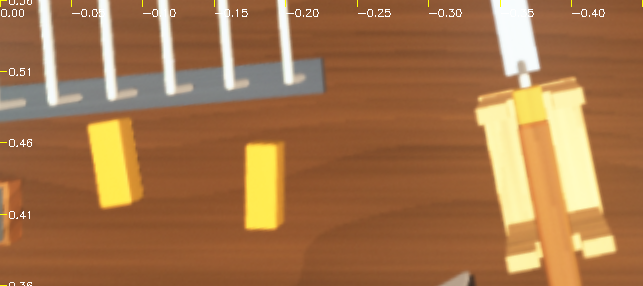

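View pics/s25.png

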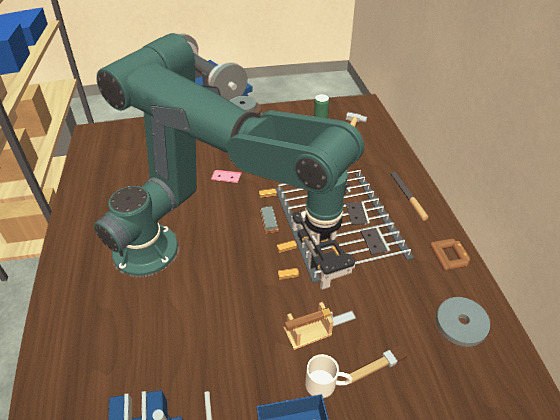

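Request:
step_arm([
  {"xyz": [-0.005,0.04,0],"twist": [0,0,-2]},
  {"xyz": [-0.01,0.08,-0.01],"twist": [0,0,-5]},
  {"xyz": [-0.02,0.12,-0.03],"twist": [0,0,-8]},
  {"xyz": [-0.028,0.16,-0.06],"twist": [0,0,-9.5]},
  {"xyz": [-0.028,0.193,-0.09],"twist": [0,0,-9.5]},
  {"xyz": [-0.028,0.193,-0.12],"twist": [0,0,-9.5]},
  {"xyz": [-0.028,0.193,-0.15],"twist": [0,0,-9.5]},
  {"xyz": [-0.028,0.193,-0.16],"twist": [0,0,-9.5]},
  {"xyz": [-0.028,0.193,-0.16],"twist": [0,0,-9.5]},
  {"xyz": [-0.028,0.193,-0.16],"twist": [0,0,-9.5]},
])

```text
time: 23.32
tool_pos: [0.4299, -0.1816, 0.0576]
ee_rot: [-1.572, 0.001, -1.555]
wrist_force: [0.5, 0.4, 0.0]
width: 0.0572
```

```bash
python3 snap.py wrist w26; python3 o.py w26 0.016 0.36 0.56 -0.3 0.0 0.0005
```

```text
23.3167 [ 0.42987418 -0.18155584  0.05755671] [-1.57228398e+00  6.96063008e-04 -1.55526773e+00] cam [ 0.51218838 -0.18133398  0.25308338] fwd [-0.28094451 -0.00307179 -0.9597191 ] joints [-5.21083969e-01 -3.21041875e-02  1.75816290e+00 -1.64236209e-04
  1.41716834e+00  1.03420851e+00]
```

View pics/w26_o.png

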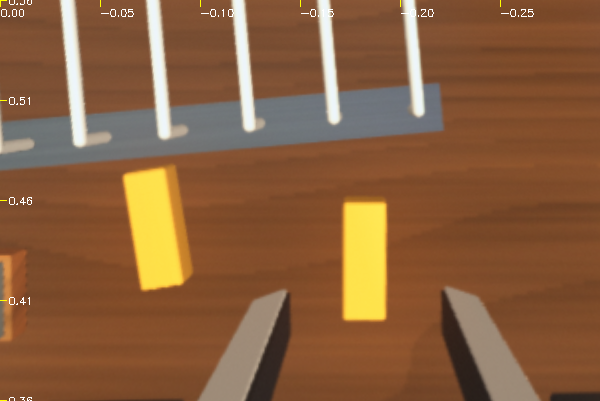

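Request:
step_arm([
  {"xyz": [0,0,-0.02],"twist": [0,0,0]},
  {"xyz": [0,0,-0.035],"twist": [0,0,0]},
  {"xyz": [0,0,-0.043],"twist": [0,0,0]},
  {"xyz": [0,0,-0.046],"twist": [0,0,0]},
  {"xyz": [0,0,-0.046],"twist": [0,0,0]},
  {"xyz": [0,0,-0.046],"twist": [0,0,0]},
])

```text
time: 23.87
tool_pos: [0.4312, -0.1822, 0.0132]
ee_rot: [-1.569, -0.001, -1.555]
wrist_force: [-0.7, -0.5, 0.9]
width: 0.057
```

Request:
step_arm([
  {"xyz": [0,0,0],"twist": [0,0,0]},
  {"xyz": [0,0,0],"twist": [0,0,0]},
  {"xyz": [0,0,0],"twist": [0,0,0]},
  {"xyz": [0,0,0],"twist": [0,0,0]},
  {"xyz": [0,0,0],"twist": [0,0,0]},
  {"xyz": [0,0,0],"twist": [0,0,0]},
  {"xyz": [0,0,0],"twist": [0,0,0]},
  {"xyz": [0,0,0],"twist": [0,0,0]},
], fingers=255)

```text
time: 24.53
tool_pos: [0.4302, -0.1814, 0.0119]
ee_rot: [-1.571, -0.0, -1.555]
wrist_force: [-1.1, -0.5, -0.5]
width: 0.0075
```

```bash
python3 snap.py wrist w27
```

```text
24.5333 [ 0.43018268 -0.18137662  0.01187132] [-1.57088230e+00 -5.23405503e-05 -1.55470946e+00] cam [ 0.51221713 -0.18096363  0.20752429] fwd [-0.279577   -0.00390473 -0.96011533] joints [-5.20475225e-01  1.06553083e-02  1.81329180e+00 -9.18623066e-05
  1.31769268e+00  1.03425724e+00]
```

View pics/w27.png

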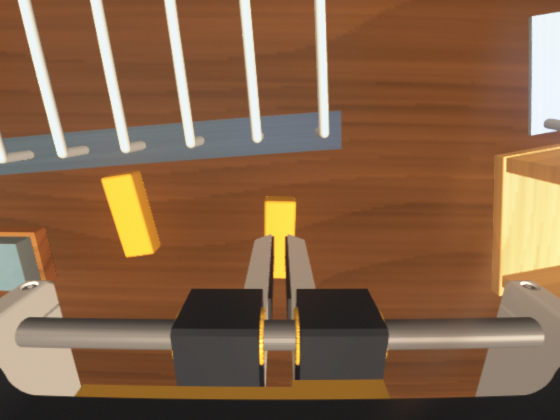

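```bash
python3 - <<'E'
import pickle
from h import *
from bench import robot
o=robot.get_obs(); print(o['width'],o['wrist_force'])
i,_=pickle.load(open('pics/w27.pkl','rb')); X=world(i,np.load('pics/w27.npy'))
for p in [(280,210),(270,210),(281,260),(281,272),(265,242),(295,242),(262,260),(298,260),(268,245),(292,245)]:
    print(p,X[p[1],p[0]].round(4))
im=cv2.imread('pics/w27.png')[180:320,220:340]; cv2.imwrite('pics/w27c.png',cv2.resize(im,None,fx=4,fy=4,interpolation=cv2.INTER_CUBIC))
E
```

```text
0.002942080681827556 [ 0.11797154 -0.07479921  0.28474743]
(280, 210) [ 0.4524 -0.1824  0.0157]
(270, 210) [ 0.4524 -0.1756  0.0158]
(281, 260) [ 0.4151 -0.1838  0.0168]
(281, 272) [ 0.405  -0.184   0.0161]
(265, 242) [ 0.4389 -0.1733  0.0396]
(295, 242) [ 0.4403 -0.1918  0.0421]
(262, 260) [ 0.4396 -0.1729  0.0653]
(298, 260) [ 0.4403 -0.1922  0.0659]
(268, 245) [ 0.4397 -0.1754  0.0457]
(292, 245) [ 0.4396 -0.1898  0.045 ]
```

View pics/w27c.png

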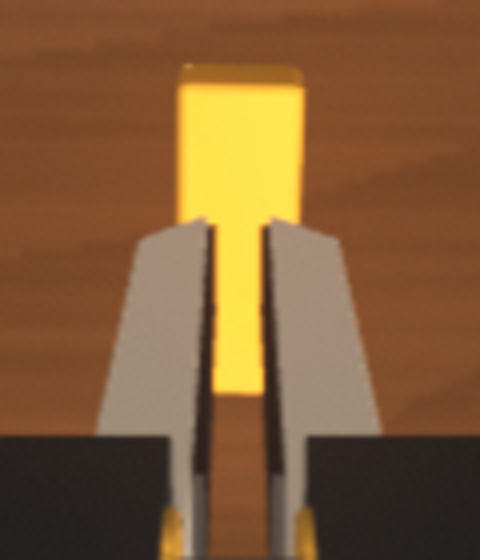

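```bash
python3 - <<'E'
import pickle
from h import *
for t in ['w3','w2','w25','w26','w27']:
    i,o=pickle.load(open(f'pics/{t}.pkl','rb')); X=world(i,np.load(f'pics/{t}.npy')); im=cv2.imread(f'pics/{t}.png')
    tp=o['tool_pos']; yaw=o['ee_rot'][2]
    D=X-tp; a=D[...,0]*np.cos(yaw)+D[...,1]*np.sin(yaw); b=-D[...,0]*np.sin(yaw)+D[...,1]*np.cos(yaw)
    m=(abs(b)<.014)&(abs(a)<.08)&(D[...,2]<.1)&(D[...,2]>-.04)&(X[...,2]>.02)
    hs=cv2.cvtColor(im,cv2.COLOR_BGR2HSV); m&=hs[...,1]<70
    if m.sum(): print(t,o['width'],m.sum(),'dz',np.nanpercentile(D[...,2][m],[0,1,5,20]).round(4),'a',np.nanpercentile(a[m],[1,99]).round(3),'b',np.nanpercentile(b[m],[1,50,99]).round(3))
E
```

```text
w3 0.030519061038798038 2922 dz [0.0194 0.0253 0.0324 0.0503] a [-0.026  0.028] b [-0.001  0.009  0.01 ]
w2 0.094232054848389 5698 dz [0.0175 0.0227 0.0321 0.0538] a [-0.057  0.06 ] b [-0.006  0.009  0.01 ]
w25 0.057137765209115024 4440 dz [0.0172 0.0227 0.0315 0.054 ] a [-0.04  0.04] b [-0.005  0.009  0.01 ]
w26 0.05717494958036101 4022 dz [0.0191 0.0236 0.0316 0.0534] a [-0.039  0.041] b [-0.004  0.01   0.011]
w27 0.007489225378559279 2003 dz [0.0215 0.0293 0.0385 0.0523] a [-0.014  0.016] b [-0.001  0.01   0.01 ]
```

Against the stated geometry, the depth picture puts the visible fingertips about 18 mm behind (above) the reported TCP. That fits the fingers having closed above the bar, so I'll reopen and go lower, watching the force.

Request:
step_arm([
  {"xyz": [0,0,0.005],"twist": [0,0,0]},
  {"xyz": [0,0,0.005],"twist": [0,0,0]},
  {"xyz": [0,0,0.005],"twist": [0,0,0]},
  {"xyz": [0,0,0.005],"twist": [0,0,0]},
  {"xyz": [0,0,0.005],"twist": [0,0,0]},
  {"xyz": [0,0,0.005],"twist": [0,0,0]},
  {"xyz": [0,0,0.005],"twist": [0,0,0]},
  {"xyz": [0,0,0.005],"twist": [0,0,0]},
], fingers=110)

```text
time: 25.25
tool_pos: [0.4301, -0.1814, 0.0168]
ee_rot: [-1.571, -0.0, -1.555]
wrist_force: [-0.1, 0.7, -0.3]
width: 0.0519
```

Request:
step_arm([
  {"xyz": [0,0,-0.007],"twist": [0,0,0]},
  {"xyz": [0,0,-0.014],"twist": [0,0,0]},
  {"xyz": [0,0,-0.02],"twist": [0,0,0]},
  {"xyz": [0,0,-0.02],"twist": [0,0,0]},
])

```text
time: 25.58
tool_pos: [0.4287, -0.1805, -0.0053]
ee_rot: [-1.574, 0.002, -1.555]
wrist_force: [-0.7, 0.1, -0.7]
width: 0.0535
```

```bash
python3 snap.py wrist w28;  python3 - <<'E'
import pickle
from h import *
i,o=pickle.load(open('pics/w28.pkl','rb')); X=world(i,np.load('pics/w28.npy'));print(o['width'],o['wrist_force'])
im=cv2.imread('pics/w28.png')[180:320,200:360]; cv2.imwrite('pics/w28c.png',cv2.resize(im,None,fx=4,fy=4,interpolation=cv2.INTER_CUBIC))
E
```

```text
25.5833 [ 0.42868172 -0.1805467  -0.00528101] [-1.57431171  0.00198278 -1.55477705] cam [ 0.5113996  -0.18053283  0.19009292] fwd [-0.2829047  -0.0020053  -0.95914593] joints [-5.20529318e-01  2.93429041e-02  1.83199031e+00 -9.67583742e-05
  1.28429437e+00  1.03427178e+00]
0.053464516699758956 [-0.68479955  0.10273479 -0.66934243]
```

View pics/w28c.png

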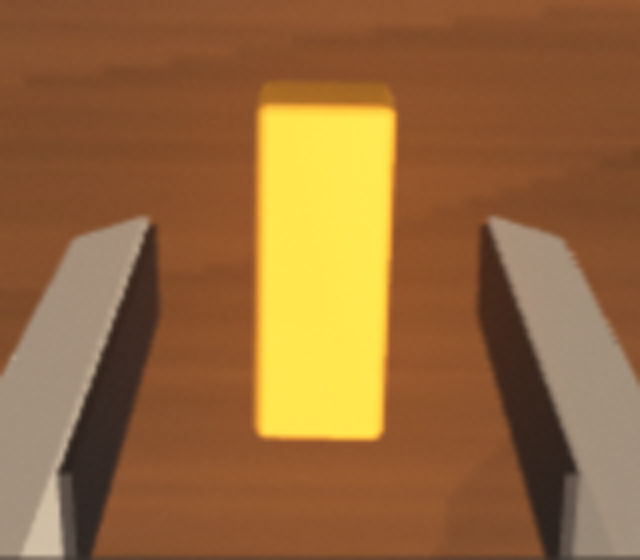

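Request:
step_arm([
  {"xyz": [0,0,-0.003],"twist": [0,0,0]},
  {"xyz": [0,0,-0.006],"twist": [0,0,0]},
  {"xyz": [0,0,-0.008],"twist": [0,0,0]},
  {"xyz": [0,0,-0.008],"twist": [0,0,0]},
  {"xyz": [0,0,-0.008],"twist": [0,0,0]},
])

```text
time: 26.05
tool_pos: [0.4302, -0.1814, -0.0112]
ee_rot: [-1.571, -0.0, -1.555]
wrist_force: [0.3, -0.2, 0.3]
width: 0.0536
```

Request:
step_arm([
  {"xyz": [0,0,0],"twist": [0,0,0]},
  {"xyz": [0,0,0],"twist": [0,0,0]},
  {"xyz": [0,0,0],"twist": [0,0,0]},
  {"xyz": [0,0,0],"twist": [0,0,0]},
  {"xyz": [0,0,0],"twist": [0,0,0]},
  {"xyz": [0,0,0],"twist": [0,0,0]},
  {"xyz": [0,0,0],"twist": [0,0,0]},
], fingers=255)

```text
time: 26.63
tool_pos: [0.4303, -0.1815, -0.011]
ee_rot: [-1.571, -0.0, -1.555]
wrist_force: [-0.6, 0.2, 0.8]
width: 0.0217
```

```bash
python3 snap.py wrist w29;  python3 - <<'E'
import pickle
from h import *
i,o=pickle.load(open('pics/w29.pkl','rb')); X=world(i,np.load('pics/w29.npy'));print(o['width'],o['wrist_force'])
im=cv2.imread('pics/w29.png')[180:320,200:360]; cv2.imwrite('pics/w29c.png',cv2.resize(im,None,fx=4,fy=4,interpolation=cv2.INTER_CUBIC))
E
```

```text
26.6333 [ 0.43027728 -0.18147036 -0.01098619] [-1.57064638e+00 -2.27219969e-04 -1.55477080e+00] cam [ 0.51226635 -0.18101484  0.18466849] fwd [-0.27936121 -0.00403713 -0.9601776 ] joints [-5.20525682e-01  3.66890759e-02  1.83711530e+00 -1.24313090e-04
  1.26754325e+00  1.03428221e+00]
0.021697106423124835 [-0.58034625  0.18690147  0.83426148]
```

View pics/w29c.png

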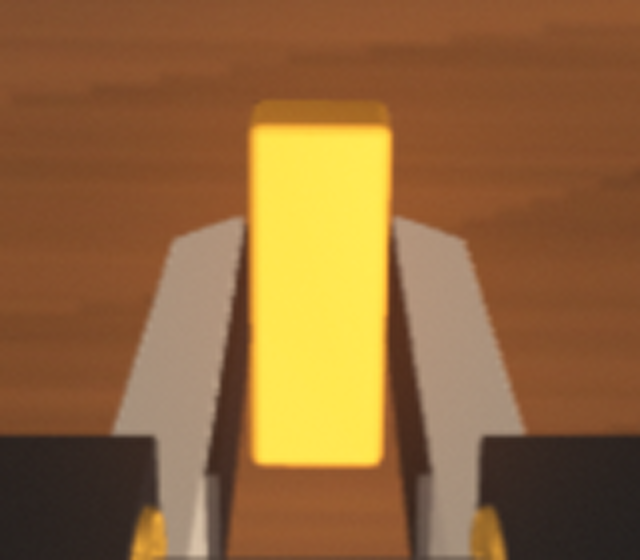

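```bash
python3 - <<'E'
import pickle
from h import *
for t in ['w29','w26']:
    i,o=pickle.load(open(f'pics/{t}.pkl','rb')); X=world(i,np.load(f'pics/{t}.npy'))
    tp=o['tool_pos']; yaw=o['ee_rot'][2]
    for nm,(r0,r1,c0,c1) in {'blackL':(295,340,190,250),'greyL':(295,380,10,70),'bar':(328,340,100,200),'bottom':(395,415,150,400)}.items():
        D=(X-tp)[r0:r1,c0:c1]; a=D[...,0]*np.cos(yaw)+D[...,1]*np.sin(yaw)
        print(t,nm,'dz',np.nanpercentile(D[...,2],[1,10,50,90]).round(3),'a',np.nanpercentile(a,[2,98]).round(3))
E
```

```text
w29 blackL dz [0.088 0.122 0.13  0.137] a [-0.023 -0.008]
w29 greyL dz [0.011 0.117 0.128 0.132] a [-0.161 -0.057]
w29 bar dz [0.129 0.13  0.136 0.138] a [-0.047 -0.019]
w29 bottom dz [0.142 0.142 0.148 0.15 ] a [-0.026  0.026]
w26 blackL dz [-0.059 -0.058  0.098  0.131] a [-0.055 -0.008]
w26 greyL dz [-0.058  0.118  0.128  0.132] a [-0.221 -0.057]
w26 bar dz [0.129 0.13  0.136 0.138] a [-0.042 -0.021]
w26 bottom dz [0.137 0.142 0.148 0.15 ] a [-0.027  0.026]
```

Request:
step_arm([
  {"xyz": [0,0,0.02],"twist": [0,0,0]},
  {"xyz": [0,0,0.06],"twist": [0,0,0]},
  {"xyz": [0,0,0.1],"twist": [0,0,0]},
  {"xyz": [0,0.02,0.14],"twist": [0,0,3]},
  {"xyz": [0,0.05,0.17],"twist": [0,0,6]},
  {"xyz": [0,0.09,0.19],"twist": [0,0,10]},
  {"xyz": [0,0.13,0.2],"twist": [0,0,15]},
  {"xyz": [0.005,0.17,0.2],"twist": [0,0,20]},
  {"xyz": [0.01,0.21,0.2],"twist": [0,0,25]},
  {"xyz": [0.01,0.25,0.2],"twist": [0,0,30]},
  {"xyz": [0.01,0.29,0.2],"twist": [0,0,30]},
  {"xyz": [0.01,0.33,0.2],"twist": [0,0,30]},
])

```text
time: 27.68
tool_pos: [0.4397, 0.1507, 0.189]
ee_rot: [-1.57, -0.0, -1.031]
wrist_force: [1.8, -0.2, -1.1]
width: 0.0217
```

Request:
step_arm([
  {"xyz": [0,0.04,0],"twist": [0,0,0]},
  {"xyz": [0,0.08,0],"twist": [0,0,0]},
  {"xyz": [0,0.12,0],"twist": [0,0,0]},
  {"xyz": [0,0.16,0],"twist": [0,0,0]},
  {"xyz": [0,0.18,0],"twist": [0,0,0]},
  {"xyz": [0,0.18,0],"twist": [0,0,0]},
  {"xyz": [0,0.18,0],"twist": [0,0,0]},
])

```text
time: 28.27
tool_pos: [0.4397, 0.3291, 0.1882]
ee_rot: [-1.572, -0.001, -1.029]
wrist_force: [-0.4, -0.1, -0.1]
width: 0.0217
```

```bash
python3 snap.py wrist w30; python3 o.py w30 0.085 0.34 0.64 0.2 0.5 0.0006
```

```text
28.2667 [0.43972971 0.32911336 0.18815055] [-1.57248712e+00 -7.27605823e-04 -1.02902363e+00] cam [0.51021551 0.37082575 0.3836889 ] fwd [-0.24021783 -0.14558675 -0.95973949] joints [ 5.39763550e-01  8.71845000e-02  1.37259877e+00 -7.35667587e-04
  1.68349869e+00  1.56870568e+00]
```

View pics/w30_o.png

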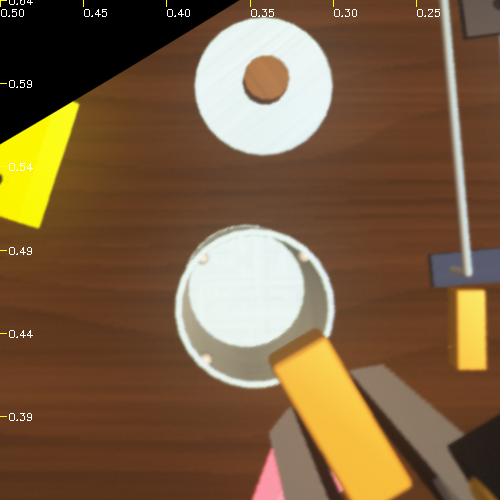

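View pics/w30.png

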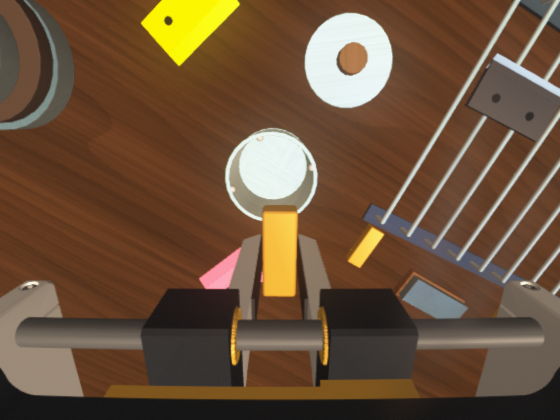

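Request:
step_arm([
  {"xyz": [0.0155,0.0173,0],"twist": [0,0,0]},
  {"xyz": [0.0155,0.0173,-0.03],"twist": [0,0,0]},
  {"xyz": [0.0155,0.0173,-0.06],"twist": [0,0,0]},
  {"xyz": [0.0155,0.0173,-0.09],"twist": [0,0,0]},
  {"xyz": [0.0155,0.0173,-0.115],"twist": [0,0,0]},
  {"xyz": [0.0155,0.0173,-0.14],"twist": [0,0,0]},
  {"xyz": [0.0155,0.0173,-0.16],"twist": [0,0,0]},
  {"xyz": [0.0155,0.0173,-0.17],"twist": [0,0,0]},
  {"xyz": [0.0155,0.0173,-0.17],"twist": [0,0,0]},
  {"xyz": [0.0155,0.0173,-0.17],"twist": [0,0,0]},
])

```text
time: 29.15
tool_pos: [0.4562, 0.345, 0.0194]
ee_rot: [-1.571, -0.0, -1.033]
wrist_force: [0.2, 0.6, -0.2]
width: 0.0215
```

Request:
step_arm([
  {"xyz": [0,0,0],"twist": [0,0,0]},
  {"xyz": [0,0,0],"twist": [0,0,0]},
  {"xyz": [0,0,0],"twist": [0,0,0]},
  {"xyz": [0,0,0],"twist": [0,0,0]},
  {"xyz": [0,0,0.02],"twist": [0,0,0]},
  {"xyz": [0,0,0.05],"twist": [0,0,0]},
  {"xyz": [0,0,0.085],"twist": [0,0,0]},
  {"xyz": [0,0,0.12],"twist": [0,0,0]},
  {"xyz": [0,0,0.16],"twist": [0,0,0]},
  {"xyz": [-0.02,0,0.17],"twist": [0,0,0]},
  {"xyz": [-0.04,-0.02,0.17],"twist": [0,0,0]},
  {"xyz": [-0.06,-0.04,0.17],"twist": [0,0,0]},
], fingers=165)

```text
time: 30.15
tool_pos: [0.3958, 0.3065, 0.1911]
ee_rot: [-1.567, -0.0, -1.03]
wrist_force: [0.4, -0.6, 0.0]
width: 0.0329
```

```bash
python3 snap.py wrist w31; python3 o.py w31 0.016 0.36 0.66 0.1 0.4 0.0006
```

```text
30.15 [0.39583404 0.30652081 0.19112164] [-1.56659985e+00 -5.04711810e-05 -1.02971295e+00] cam [0.46546618 0.34746543 0.38711658] fwd [-0.23580532 -0.14196448 -0.96137503] joints [ 5.45668202e-01 -2.69762234e-02  1.48395116e+00 -7.01311767e-05
  1.68042152e+00  1.57537323e+00]
```

View pics/w31.png

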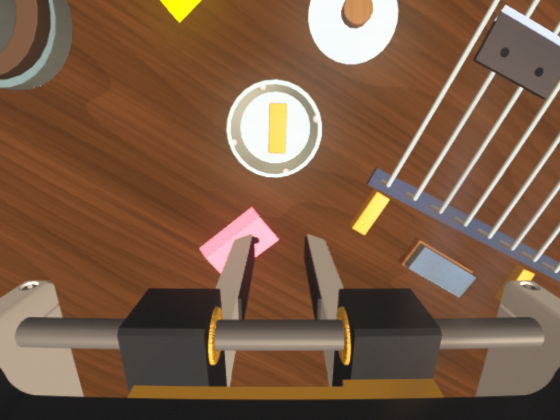

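View pics/w31_o.png

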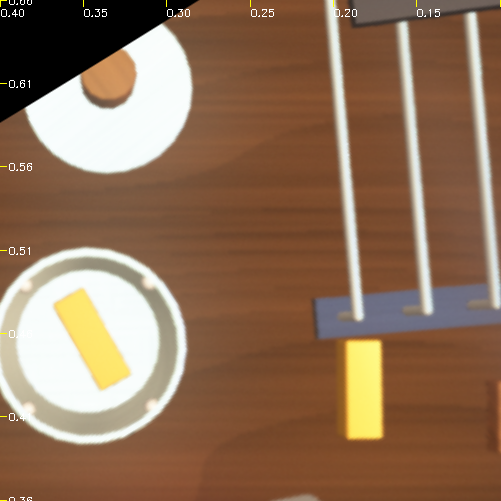

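Request:
step_arm([
  {"xyz": [0.005,-0.03,0],"twist": [0,0,-6]},
  {"xyz": [0.01,-0.06,-0.01],"twist": [0,0,-12]},
  {"xyz": [0.02,-0.09,-0.03],"twist": [0,0,-18]},
  {"xyz": [0.03,-0.12,-0.06],"twist": [0,0,-24]},
  {"xyz": [0.0305,-0.125,-0.09],"twist": [0,0,-29.7]},
  {"xyz": [0.0305,-0.125,-0.11],"twist": [0,0,-29.7]},
  {"xyz": [0.0305,-0.125,-0.131],"twist": [0,0,-29.7]},
  {"xyz": [0.0305,-0.125,-0.131],"twist": [0,0,-29.7]},
  {"xyz": [0.0305,-0.125,-0.131],"twist": [0,0,-29.7]},
  {"xyz": [0.0305,-0.125,-0.131],"twist": [0,0,-29.7]},
], fingers=110)

```text
time: 31.03
tool_pos: [0.4272, 0.1814, 0.0595]
ee_rot: [-1.568, 0.001, -1.549]
wrist_force: [-0.2, -0.3, 0.6]
width: 0.0533
```

```bash
python3 snap.py wrist w32; python3 o.py w32 0.016 0.36 0.56 0.05 0.3 0.0005
```

```text
31.0333 [0.42723202 0.18137082 0.05951912] [-1.56837256e+00  5.62356477e-04 -1.54919226e+00] cam [0.50877972 0.18211667 0.25534611] fwd [-0.27718355 -0.00486254 -0.96080468] joints [ 2.79276190e-01 -4.28628509e-02  1.76444445e+00 -7.47344378e-05
  1.41752401e+00  1.82848045e+00]
```

View pics/w32_o.png

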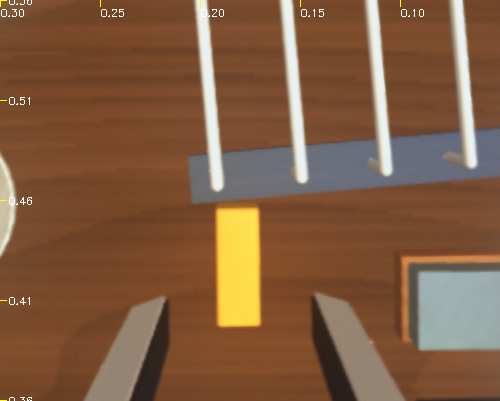

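Request:
step_arm([
  {"xyz": [0,0,-0.025],"twist": [0,0,0]},
  {"xyz": [0,0,-0.045],"twist": [0,0,0]},
  {"xyz": [0,0,-0.06],"twist": [0,0,0]},
  {"xyz": [0,0,-0.067],"twist": [0,0,0]},
  {"xyz": [0,0,-0.0705],"twist": [0,0,0]},
  {"xyz": [0,0,-0.0705],"twist": [0,0,0]},
  {"xyz": [0,0,-0.0705],"twist": [0,0,0]},
])

```text
time: 31.67
tool_pos: [0.4274, 0.1813, -0.0112]
ee_rot: [-1.568, 0.001, -1.549]
wrist_force: [-0.5, 0.3, 0.4]
width: 0.0534
```

Request:
step_arm([
  {"xyz": [0,0,0],"twist": [0,0,0]},
  {"xyz": [0,0,0],"twist": [0,0,0]},
  {"xyz": [0,0,0],"twist": [0,0,0]},
  {"xyz": [0,0,0],"twist": [0,0,0]},
  {"xyz": [0,0,0],"twist": [0,0,0]},
  {"xyz": [0,0,0],"twist": [0,0,0]},
  {"xyz": [0,0,0],"twist": [0,0,0]},
  {"xyz": [0,0,0],"twist": [0,0,0]},
], fingers=255)

```text
time: 32.33
tool_pos: [0.4263, 0.1809, -0.0124]
ee_rot: [-1.571, 0.0, -1.55]
wrist_force: [-0.6, -0.8, 2.0]
width: 0.022
```

Request:
step_arm([
  {"xyz": [0,0,0.03],"twist": [0,0,0]},
  {"xyz": [0,0,0.07],"twist": [0,0,0]},
  {"xyz": [0,0,0.11],"twist": [0,0,7]},
  {"xyz": [0,0.01,0.145],"twist": [0,0,14]},
  {"xyz": [0.005,0.04,0.16],"twist": [0,0,21]},
  {"xyz": [0.01,0.08,0.16],"twist": [0,0,28]},
  {"xyz": [0.02,0.115,0.16],"twist": [0,0,35]},
  {"xyz": [0.029,0.15,0.16],"twist": [0,0,42]},
  {"xyz": [0.029,0.1645,0.16],"twist": [0,0,49]},
  {"xyz": [0.029,0.1645,0.16],"twist": [0,0,56]},
  {"xyz": [0.029,0.1645,0.16],"twist": [0,0,60]},
  {"xyz": [0.029,0.1645,0.16],"twist": [0,0,60]},
])

```text
time: 33.33
tool_pos: [0.4549, 0.3458, 0.1466]
ee_rot: [-1.572, 0.001, -0.5]
wrist_force: [-0.4, 0.3, -0.7]
width: 0.0217
```

```bash
python3 -c "
from bench import robot;o=robot.get_obs();print(o['tool_pos'],o['ee_rot'],o['width'],o['joint_positions'])"
```

```text
[0.45485074 0.34576012 0.146555  ] [-1.57214212e+00  5.93916776e-04 -5.00409205e-01] 0.021653021970864696 [ 5.50844862e-01  1.47660834e-01  1.38808669e+00 -1.52719068e-04
  1.60730821e+00  1.05124820e+00]
```

Request:
step_arm([
  {"xyz": [0,0,-0.03],"twist": [0,0,0]},
  {"xyz": [0,0,-0.06],"twist": [0,0,0]},
  {"xyz": [0,0,-0.09],"twist": [0,0,0]},
  {"xyz": [0,0,-0.11],"twist": [0,0,0]},
  {"xyz": [0,0,-0.119],"twist": [0,0,0]},
  {"xyz": [0,0,-0.119],"twist": [0,0,0]},
  {"xyz": [0,0,-0.119],"twist": [0,0,0]},
])

```text
time: 33.92
tool_pos: [0.4555, 0.3454, 0.0289]
ee_rot: [-1.571, -0.0, -0.504]
wrist_force: [0.4, 0.4, 0.3]
width: 0.0218
```

Request:
step_arm([
  {"xyz": [0,0,0],"twist": [0,0,0]},
  {"xyz": [0,0,0],"twist": [0,0,0]},
  {"xyz": [0,0,0],"twist": [0,0,0]},
  {"xyz": [0,0,0],"twist": [0,0,0]},
  {"xyz": [0,0,0.02],"twist": [0,0,0]},
  {"xyz": [0,0,0.05],"twist": [0,0,0]},
  {"xyz": [0,0,0.085],"twist": [0,0,0]},
  {"xyz": [0,0,0.12],"twist": [0,0,0]},
  {"xyz": [0,0,0.16],"twist": [0,0,0]},
  {"xyz": [-0.02,-0.02,0.17],"twist": [0,0,-5]},
  {"xyz": [-0.03,-0.06,0.17],"twist": [0,0,-12]},
  {"xyz": [-0.03,-0.1,0.17],"twist": [0,0,-19]},
], fingers=165)

```text
time: 34.92
tool_pos: [0.4245, 0.2458, 0.2011]
ee_rot: [-1.566, -0.001, -0.836]
wrist_force: [1.2, -0.4, -0.2]
width: 0.033
```

```bash
python3 snap.py wrist w33
```

```text
34.9167 [0.42450412 0.24579823 0.20110653] [-1.56632136e+00 -1.24644840e-03 -8.35932092e-01] cam [0.48453998 0.29951915 0.39709608] fwd [-0.20294115 -0.18566517 -0.96142776] joints [ 4.09021117e-01 -5.17876822e-02  1.48826197e+00  2.53746104e-04
  1.70047987e+00  1.24498382e+00]
```

View pics/w33.png

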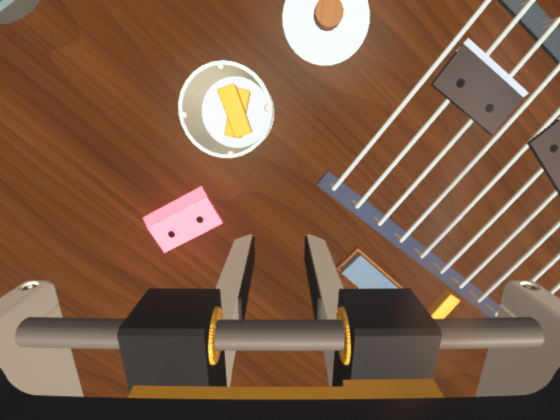

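Request:
step_arm([
  {"xyz": [0,-0.04,0],"twist": [0,0,-5]},
  {"xyz": [0,-0.08,0],"twist": [0,0,-10]},
  {"xyz": [0,-0.12,0],"twist": [0,0,-15]},
  {"xyz": [0.005,-0.16,-0.01],"twist": [0,0,-20]},
  {"xyz": [0.01,-0.2,-0.03],"twist": [0,0,-25]},
  {"xyz": [0.015,-0.24,-0.06],"twist": [0,0,-30]},
  {"xyz": [0.02,-0.275,-0.09],"twist": [0,0,-32.6]},
  {"xyz": [0.021,-0.305,-0.11],"twist": [0,0,-32.6]},
  {"xyz": [0.021,-0.322,-0.13],"twist": [0,0,-32.6]},
  {"xyz": [0.021,-0.322,-0.14],"twist": [0,0,-32.6]},
  {"xyz": [0.021,-0.322,-0.14],"twist": [0,0,-32.6]},
  {"xyz": [0.021,-0.322,-0.14],"twist": [0,0,-32.6]},
], fingers=110)

```text
time: 35.97
tool_pos: [0.4462, -0.076, 0.0586]
ee_rot: [-1.571, 0.001, -1.403]
wrist_force: [0.1, 0.4, 0.1]
width: 0.0538
```

```bash
python3 snap.py wrist w34; python3 o.py w34 0.016 0.36 0.56 -0.2 0.05 0.0005
```

```text
35.9667 [ 0.44623454 -0.07599265  0.05862509] [-1.57092275e+00  8.16288046e-04 -1.40291984e+00] cam [ 0.52716669 -0.06336361  0.25426773] fwd [-0.27582311 -0.0455408  -0.96012897] joints [-2.94597375e-01 -6.60454240e-02  1.78830872e+00  6.81891276e-04
  1.41980674e+00  1.10821969e+00]
```

View pics/w34_o.png

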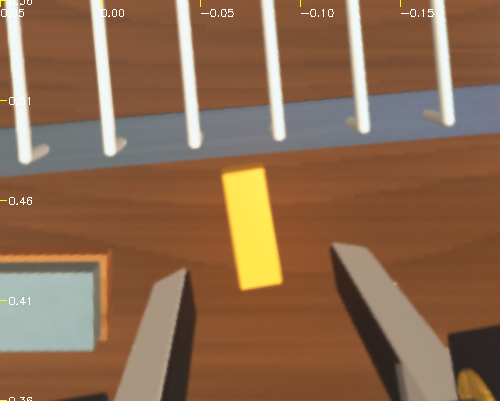

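Request:
step_arm([
  {"xyz": [0,0,-0.025],"twist": [0,0,0]},
  {"xyz": [0,0,-0.045],"twist": [0,0,0]},
  {"xyz": [0,0,-0.06],"twist": [0,0,0]},
  {"xyz": [0,0,-0.067],"twist": [0,0,0]},
  {"xyz": [0,0,-0.07],"twist": [0,0,0]},
  {"xyz": [0,0,-0.07],"twist": [0,0,0]},
  {"xyz": [0,0,-0.07],"twist": [0,0,0]},
])

```text
time: 36.6
tool_pos: [0.4476, -0.0765, -0.01]
ee_rot: [-1.568, -0.001, -1.402]
wrist_force: [0.2, 0.5, 0.2]
width: 0.0536
```

Request:
step_arm([
  {"xyz": [0,0,0],"twist": [0,0,0]},
  {"xyz": [0,0,0],"twist": [0,0,0]},
  {"xyz": [0,0,0],"twist": [0,0,0]},
  {"xyz": [0,0,0],"twist": [0,0,0]},
  {"xyz": [0,0,0],"twist": [0,0,0]},
  {"xyz": [0,0,0],"twist": [0,0,0]},
  {"xyz": [0,0,0],"twist": [0,0,0]},
  {"xyz": [0,0,0],"twist": [0,0,0]},
], fingers=255)

```text
time: 37.27
tool_pos: [0.4463, -0.0767, -0.0114]
ee_rot: [-1.571, -0.0, -1.403]
wrist_force: [-0.0, -1.3, 2.1]
width: 0.0214
```

Request:
step_arm([
  {"xyz": [0,0,0.03],"twist": [0,0,0]},
  {"xyz": [0,0,0.07],"twist": [0,0,0]},
  {"xyz": [0,0.01,0.11],"twist": [0,0,3]},
  {"xyz": [0,0.03,0.14],"twist": [0,0,6]},
  {"xyz": [0,0.06,0.16],"twist": [0,0,9]},
  {"xyz": [0,0.1,0.17],"twist": [0,0,12]},
  {"xyz": [0,0.14,0.17],"twist": [0,0,16]},
  {"xyz": [0,0.18,0.17],"twist": [0,0,20]},
  {"xyz": [0.002,0.22,0.17],"twist": [0,0,24]},
  {"xyz": [0.004,0.26,0.17],"twist": [0,0,28]},
  {"xyz": [0.006,0.3,0.17],"twist": [0,0,32]},
  {"xyz": [0.008,0.34,0.17],"twist": [0,0,36]},
])

```text
time: 38.27
tool_pos: [0.4538, 0.2654, 0.1582]
ee_rot: [-1.571, -0.0, -0.771]
wrist_force: [1.0, 0.0, -0.4]
width: 0.022
```

```bash
python3 -c "
from bench import robot;o=robot.get_obs();print(o['tool_pos'],o['ee_rot'],o['width'],o['joint_positions'])"
```

```text
[0.4537658  0.26535421 0.15817883] [-1.57094631e+00 -2.93426406e-04 -7.70954459e-01] 0.021975959376512554 [ 4.21501540e-01  4.11693053e-02  1.48044256e+00 -3.28473174e-04
  1.62001178e+00  1.19243987e+00]
```

Request:
step_arm([
  {"xyz": [0.0014,0.04,0],"twist": [0,0,0]},
  {"xyz": [0.0014,0.075,0],"twist": [0,0,0]},
  {"xyz": [0.0014,0.08,-0.01],"twist": [0,0,0]},
  {"xyz": [0.0014,0.08,-0.04],"twist": [0,0,0]},
  {"xyz": [0.0014,0.08,-0.07],"twist": [0,0,0]},
  {"xyz": [0.0014,0.08,-0.095],"twist": [0,0,0]},
  {"xyz": [0.0014,0.08,-0.113],"twist": [0,0,0]},
  {"xyz": [0.0014,0.08,-0.121],"twist": [0,0,0]},
  {"xyz": [0.0014,0.08,-0.121],"twist": [0,0,0]},
  {"xyz": [0.0014,0.08,-0.121],"twist": [0,0,0]},
])

```text
time: 39.1
tool_pos: [0.4558, 0.343, 0.0376]
ee_rot: [-1.571, -0.0, -0.775]
wrist_force: [-0.6, 0.4, -0.8]
width: 0.0215
```

Request:
step_arm([
  {"xyz": [0,0,0],"twist": [0,0,0]},
  {"xyz": [0,0,0],"twist": [0,0,0]},
  {"xyz": [0,0,0],"twist": [0,0,0]},
  {"xyz": [0,0,0],"twist": [0,0,0]},
  {"xyz": [0,0,0.02],"twist": [0,0,0]},
  {"xyz": [0,0,0.05],"twist": [0,0,0]},
  {"xyz": [0,0,0.085],"twist": [0,0,0]},
  {"xyz": [0,0,0.12],"twist": [0,0,0]},
  {"xyz": [0,0,0.16],"twist": [0,0,0]},
  {"xyz": [0.02,0,0.17],"twist": [0,0,0]},
  {"xyz": [0.05,0,0.17],"twist": [0,0,0]},
  {"xyz": [0.06,0,0.17],"twist": [0,0,0]},
], fingers=165)

```text
time: 40.1
tool_pos: [0.5188, 0.3434, 0.2096]
ee_rot: [-1.566, -0.003, -0.776]
wrist_force: [-0.7, -1.0, -0.8]
width: 0.0331
```

```bash
python3 snap.py wrist w35; python3 o.py w35 0.046 0.40 0.75 0.2 0.5 0.0006
```

```text
40.1 [0.51884885 0.34337884 0.20964469] [-1.56580196 -0.00277164 -0.77592476] cam [0.57520688 0.4007662  0.405721  ] fwd [-0.18990199 -0.19817394 -0.96159468] joints [ 4.94228317e-01  2.42649404e-01  1.15242108e+00 -1.18540449e-03
  1.74093093e+00  1.26994219e+00]
```

View pics/w35.png

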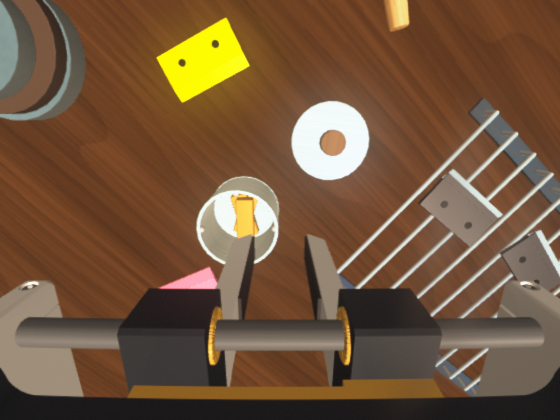

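View pics/w35_o.png

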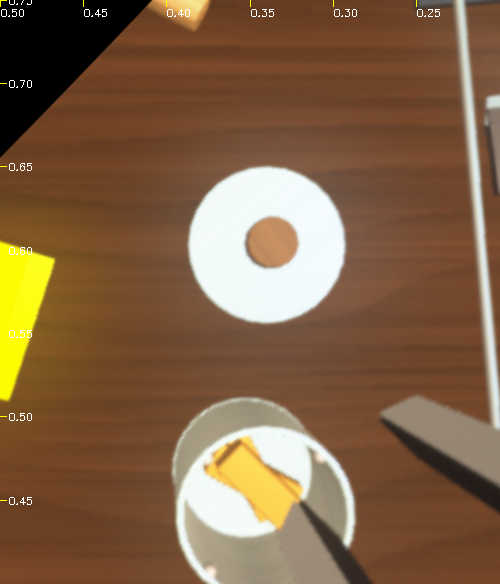

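Request:
step_arm([
  {"xyz": [0.03,-0.002,0],"twist": [0,0,0]},
  {"xyz": [0.06,-0.005,0],"twist": [0,0,0]},
  {"xyz": [0.086,-0.007,-0.02],"twist": [0,0,0]},
  {"xyz": [0.086,-0.007,-0.05],"twist": [0,0,0]},
  {"xyz": [0.086,-0.007,-0.08],"twist": [0,0,0]},
  {"xyz": [0.086,-0.007,-0.11],"twist": [0,0,0]},
  {"xyz": [0.086,-0.007,-0.13],"twist": [0,0,0]},
  {"xyz": [0.086,-0.007,-0.14],"twist": [0,0,0]},
  {"xyz": [0.086,-0.007,-0.14],"twist": [0,0,0]},
  {"xyz": [0.086,-0.007,-0.14],"twist": [0,0,0]},
], fingers=110)

```text
time: 40.98
tool_pos: [0.601, 0.3365, 0.0674]
ee_rot: [-1.572, 0.0, -0.774]
wrist_force: [0.1, -0.6, 0.9]
width: 0.0537
```

```bash
python3 snap.py wrist w36; python3 o.py w36 0.046 0.50 0.75 0.2 0.5 0.0006
```

```text
40.9833 [0.6010124  0.33649906 0.06737622] [-1.57169828e+00  4.26186911e-04 -7.74348495e-01] cam [0.65854694 0.39434003 0.26296352] fwd [-0.1957721  -0.20041769 -0.95995106] joints [4.28098925e-01 4.42553622e-01 1.17496369e+00 7.29028491e-05
 1.52507026e+00 1.20244386e+00]
```

View pics/w36_o.png

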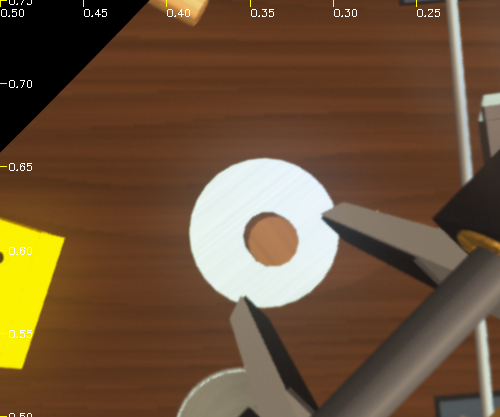

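Request:
step_arm([
  {"xyz": [0.0045,0.0005,-0.01],"twist": [0,0,0]},
  {"xyz": [0.0045,0.0005,-0.025],"twist": [0,0,0]},
  {"xyz": [0.0045,0.0005,-0.04],"twist": [0,0,0]},
  {"xyz": [0.0045,0.0005,-0.05],"twist": [0,0,0]},
  {"xyz": [0.0045,0.0005,-0.0555],"twist": [0,0,0]},
  {"xyz": [0.0045,0.0005,-0.0555],"twist": [0,0,0]},
  {"xyz": [0.0045,0.0005,-0.0555],"twist": [0,0,0]},
])

```text
time: 41.62
tool_pos: [0.6065, 0.337, 0.0123]
ee_rot: [-1.57, -0.0, -0.775]
wrist_force: [-0.7, -0.8, 0.6]
width: 0.0536
```

Request:
step_arm([
  {"xyz": [0,0,0],"twist": [0,0,0]},
  {"xyz": [0,0,0],"twist": [0,0,0]},
  {"xyz": [0,0,0],"twist": [0,0,0]},
  {"xyz": [0,0,0],"twist": [0,0,0]},
  {"xyz": [0,0,0],"twist": [0,0,0]},
  {"xyz": [0,0,0],"twist": [0,0,0]},
  {"xyz": [0,0,0],"twist": [0,0,0]},
], fingers=255)

```text
time: 42.2
tool_pos: [0.6065, 0.3372, 0.0128]
ee_rot: [-1.569, -0.0, -0.775]
wrist_force: [-0.4, 1.3, 3.1]
width: 0.031
```

```bash
python3 snap.py wrist w37; python3 -c "
from bench import robot;o=robot.get_obs();print(o['tool_pos'],o['ee_rot'],o['width'],o['wrist_force'])"
```

```text
42.2 [0.60650092 0.3372315  0.01284731] [-1.56937557e+00 -3.80928813e-04 -7.74580326e-01] cam [0.66360578 0.39483815 0.20859556] fwd [-0.19376659 -0.19935237 -0.96057959] joints [4.25722288e-01 4.87295527e-01 1.22349493e+00 1.60946185e-04
 1.42933992e+00 1.20027977e+00]
[0.6064744  0.33723185 0.01284583] [-1.56942434e+00 -3.66480803e-04 -7.74570168e-01] 0.031002945975138852 [-0.14220925  0.68345146  4.43381732]
```

View pics/w37.png

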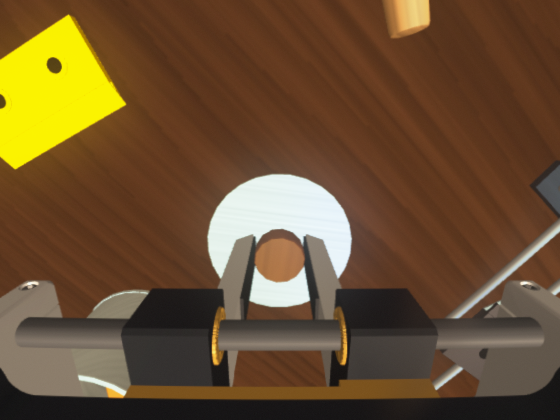

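Request:
step_arm([
  {"xyz": [0,0,0.01],"twist": [0,0,0]},
  {"xyz": [0,0,0.03],"twist": [0,0,0]},
  {"xyz": [0,0,0.06],"twist": [0,0,0]},
  {"xyz": [0,0,0.1],"twist": [0,0,0]},
  {"xyz": [0,0,0.14],"twist": [0,0,0]},
  {"xyz": [-0.02,0.001,0.15],"twist": [0,0,0]},
  {"xyz": [-0.05,0.003,0.15],"twist": [0,0,0]},
  {"xyz": [-0.08,0.005,0.15],"twist": [0,0,0]},
  {"xyz": [-0.1,0.006,0.15],"twist": [0,0,0]},
  {"xyz": [-0.1,0.006,0.15],"twist": [0,0,0]},
  {"xyz": [-0.1,0.006,0.15],"twist": [0,0,0]},
])

```text
time: 43.17
tool_pos: [0.5054, 0.3429, 0.1621]
ee_rot: [-1.571, -0.001, -0.774]
wrist_force: [-0.4, 0.2, -0.7]
width: 0.0312
```

```bash
python3 snap.py wrist w38; python3 o.py w38 0.085 0.36 0.56 0.2 0.5 0.0005;  python3 snap.py scene sc38; python3 -c "
from bench import robot;o=robot.get_obs();print(o['tool_pos'],o['ee_rot'],o['width'],o['wrist_force'])"
```

```text
43.1667 [0.50536348 0.34288064 0.1621472 ] [-1.57079980e+00 -6.68124736e-04 -7.73537221e-01] cam [0.56256821 0.40078052 0.35778185] fwd [-0.19431372 -0.2007519  -0.96017751] joints [ 5.03712254e-01  2.28744367e-01  1.26261634e+00 -6.42566944e-04
  1.65004193e+00  1.27719855e+00]
43.2167 [0.50625949 0.34271968 0.16195267] [-1.57072303e+00 -8.31212289e-04 -7.74370106e-01] cam [1.04903772 1.09133047 0.86868722] fwd [-0.3790773  -0.75627047 -0.53324983] joints [ 5.02850998e-01  2.30163332e-01  1.26129549e+00 -7.76862443e-04
  1.64982311e+00  1.27715962e+00]
[0.5067213  0.34260539 0.16171692] [-1.57097258e+00 -6.76108636e-04 -7.75033433e-01] 0.031029682068727426 [ 0.23030756  0.70607724 -0.81261263]
```

View pics/w38.png

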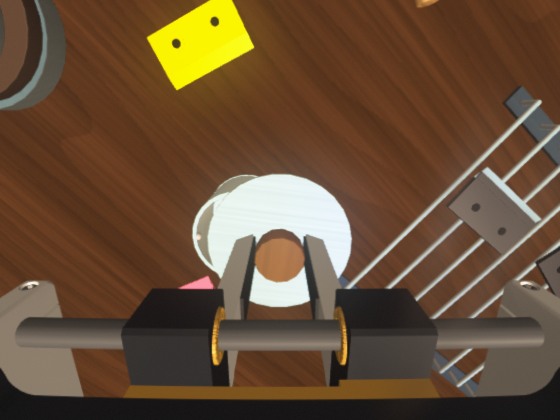

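View pics/w38_o.png

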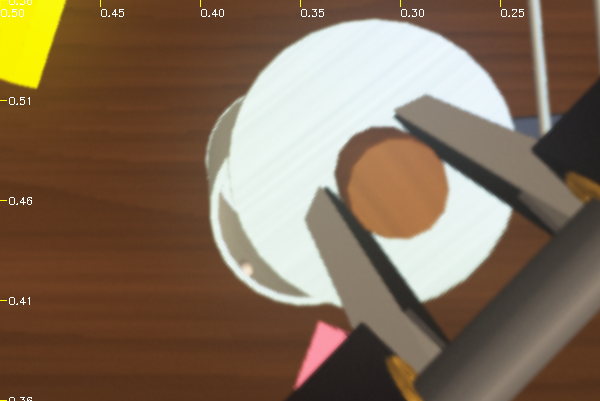

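View pics/sc38.png

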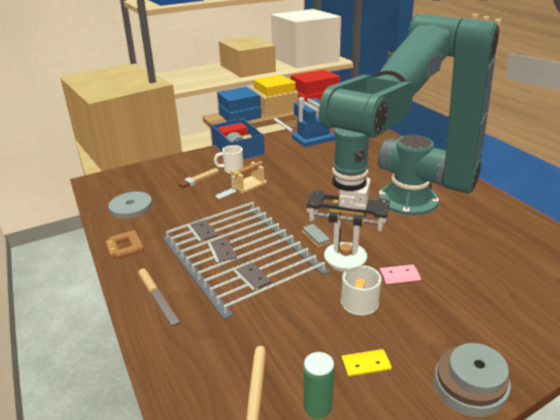

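```bash
python3 - <<'E'
import pickle
from h import *
i,o=pickle.load(open('pics/w38.pkl','rb')); X=world(i,np.load('pics/w38.npy')); im=cv2.imread('pics/w38.png'); hs=cv2.cvtColor(im,cv2.COLOR_BGR2HSV)
z=X[...,2]; m=(z>.155)&(z<.185)&(hs[...,1]<60)&(hs[...,2]>180); m[300:]=0
P=X[m]; c=np.median(P,0); A=np.c_[P[:,:2]-c[:2],np.ones(len(P))]; s,*_=np.linalg.lstsq(A,P[:,2],rcond=None); r=P[:,2]-A@s
k=abs(r)<.003; s,*_=np.linalg.lstsq(A[k],P[k,2],rcond=None); print('n',len(P),'plane',s,'tool',o['tool_pos'])
print('circle',cv2.minEnclosingCircle(P[k][:,:2].astype(np.float32)*1000))
z0=s[2]
b=ortho(im,i,z0,.42,.58,.26,.42,.0004)
mk=(hs[...,1]<60)&(hs[...,2]>180); cv2.imwrite('pics/c38.png',b)
# knob
m=(z>.185)&(z<.205)&(hs[...,1]>90); P=X[m]; print('knob',np.median(P,0),cv2.minEnclosingCircle(P[:,:2].astype(np.float32)*1000))
E
```

```text
n 9402 plane [ 2.56795839e-05 -1.36631273e-03  1.71192424e-01] tool [0.50536348 0.34288064 0.1621472 ]
circle ((504.6790466308594, 341.10052490234375), 49.687835693359375)
knob [0.5064698  0.34314335 0.19498208] ((504.8036193847656, 341.67498779296875), 15.941545486450195)
```

View pics/c38.png

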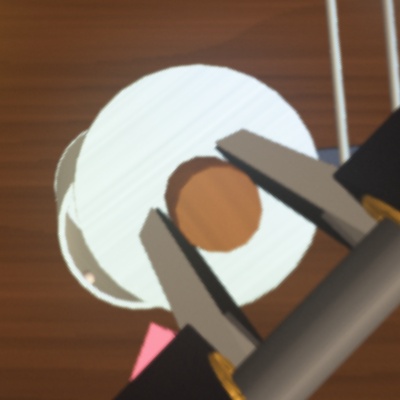

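Request:
step_arm([
  {"xyz": [-0.02,0.002,0],"twist": [0,0,0]},
  {"xyz": [-0.04,0.004,0],"twist": [0,0,0]},
  {"xyz": [-0.0508,0.0053,0],"twist": [0,0,0]},
  {"xyz": [-0.0508,0.0053,-0.01],"twist": [0,0,0]},
  {"xyz": [-0.0508,0.0053,-0.025],"twist": [0,0,0]},
  {"xyz": [-0.0508,0.0053,-0.04],"twist": [0,0,0]},
  {"xyz": [-0.0508,0.0053,-0.048],"twist": [0,0,0]},
  {"xyz": [-0.0508,0.0053,-0.048],"twist": [0,0,0]},
  {"xyz": [-0.0508,0.0053,-0.048],"twist": [0,0,0]},
])

```text
time: 44.02
tool_pos: [0.4557, 0.3478, 0.1129]
ee_rot: [-1.572, 0.0, -0.775]
wrist_force: [0.7, 0.6, -1.4]
width: 0.0312
```

```bash
python3 snap.py wrist w39; python3 snap.py scene sc39; python3 - <<'E'
import pickle
from h import *
a=cv2.imread('pics/w39.png')[150:340,180:400]; b=cv2.imread('pics/sc39.png')[190:330,290:440]
cv2.imwrite('pics/c39.png',np.hstack([cv2.resize(a,(400,345)),cv2.resize(b,(370,345),interpolation=cv2.INTER_CUBIC)]))
E
```

```text
44.0167 [0.45569994 0.34775731 0.11293484] [-1.57237883e+00  1.39011318e-05 -7.75273604e-01] cam [0.51331534 0.40570383 0.30847261] fwd [-0.19613345 -0.20098788 -0.95975806] joints [ 5.53186655e-01  1.66480661e-01  1.43386526e+00 -3.66403600e-04
  1.54278633e+00  1.32847079e+00]
44.0667 [0.45611669 0.34816295 0.11402151] [-1.57041572e+00 -3.87628514e-04 -7.75140566e-01] cam [1.04903772 1.09133047 0.86868722] fwd [-0.3790773  -0.75627047 -0.53324983] joints [ 5.53355383e-01  1.65591380e-01  1.43269891e+00 -2.85096008e-04
  1.54283987e+00  1.32850378e+00]
```

View pics/c39.png

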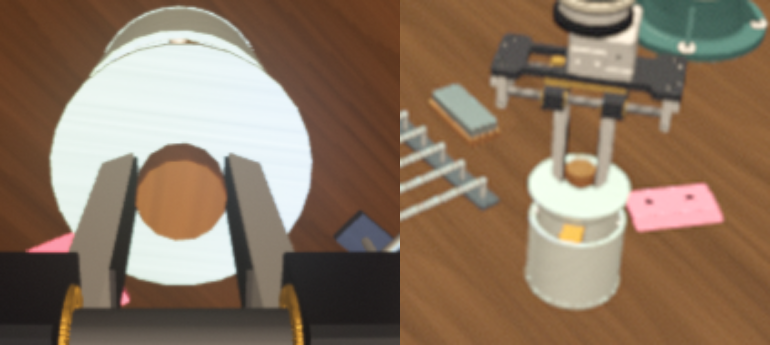

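Request:
step_arm([
  {"xyz": [0,0,-0.006],"twist": [0,0,0]},
  {"xyz": [0,0,-0.012],"twist": [0,0,0]},
  {"xyz": [0,0,-0.017],"twist": [0,0,0]},
  {"xyz": [0,0,-0.021],"twist": [0,0,0]},
  {"xyz": [0,0,-0.021],"twist": [0,0,0]},
  {"xyz": [0,0,-0.021],"twist": [0,0,0]},
])

```text
time: 44.62
tool_pos: [0.4551, 0.3481, 0.0926]
ee_rot: [-1.571, 0.0, -0.775]
wrist_force: [-0.7, 1.1, -1.2]
width: 0.0318
```

Request:
step_arm([
  {"xyz": [0,0,-0.002],"twist": [0,0,0]},
  {"xyz": [0,0,-0.004],"twist": [0,0,0]},
  {"xyz": [0,0,-0.004],"twist": [0,0,0]},
])

```text
time: 44.87
tool_pos: [0.4557, 0.349, 0.0894]
ee_rot: [-1.568, 0.0, -0.774]
wrist_force: [1.5, 2.0, -0.4]
width: 0.0312
```

Request:
step_arm([
  {"xyz": [0,0,-0.002],"twist": [0,0,0]},
  {"xyz": [0,0,-0.004],"twist": [0,0,0]},
  {"xyz": [0,0,-0.004],"twist": [0,0,0]},
])

```text
time: 45.12
tool_pos: [0.4558, 0.3488, 0.0864]
ee_rot: [-1.568, -0.0, -0.774]
wrist_force: [-0.4, 2.3, 3.3]
width: 0.0311
```

```bash
python3 -c "
from bench import robot;o=robot.get_obs();print(o['tool_pos'],o['ee_rot'],o['width'],o['wrist_force'],o['wrist_torque'])"
```

```text
[0.45582335 0.34882276 0.08640632] [-1.56826235e+00 -3.32783285e-04 -7.74471728e-01] 0.031148611765194737 [-0.3692473   2.3276183   3.26942489] [ 0.25772974  0.09972032 -0.0088538 ]
```

Request:
step_arm([
  {"xyz": [0,0.001,-0.002],"twist": [0,0,0]},
  {"xyz": [0,0.001,-0.004],"twist": [0,0,0]},
  {"xyz": [0,0.001,-0.005],"twist": [0,0,0]},
  {"xyz": [0,0.001,-0.005],"twist": [0,0,0]},
])

```text
time: 45.45
tool_pos: [0.455, 0.3487, 0.0798]
ee_rot: [-1.572, -0.0, -0.775]
wrist_force: [-0.7, -0.9, 2.1]
width: 0.0312
```

```bash
python3 -c "
from bench import robot;o=robot.get_obs();print(o['tool_pos'],o['ee_rot'],o['width'],o['wrist_force'],o['wrist_torque'])"; python3 snap.py scene sc40; python3 -c "
import cv2
b=cv2.imread('pics/sc40.png')[230:330,310:420]; cv2.imwrite('pics/c40.png',cv2.resize(b,None,fx=5,fy=5,interpolation=cv2.INTER_CUBIC))"
```

```text
[0.45502056 0.34869395 0.07978997] [-1.57206543e+00 -2.96582836e-04 -7.74701398e-01] 0.031152552574552114 [-0.65211696 -0.87861491  2.13468378] [-0.19782755  0.24483104 -0.00804971]
45.45 [0.45502056 0.34869395 0.07978997] [-1.57206543e+00 -2.96582836e-04 -7.74701398e-01] cam [1.04903772 1.09133047 0.86868722] fwd [-0.3790773  -0.75627047 -0.53324983] joints [ 5.55353888e-01  1.85344629e-01  1.47928320e+00 -5.93156260e-04
  1.47812663e+00  1.33011071e+00]
```

View pics/c40.png

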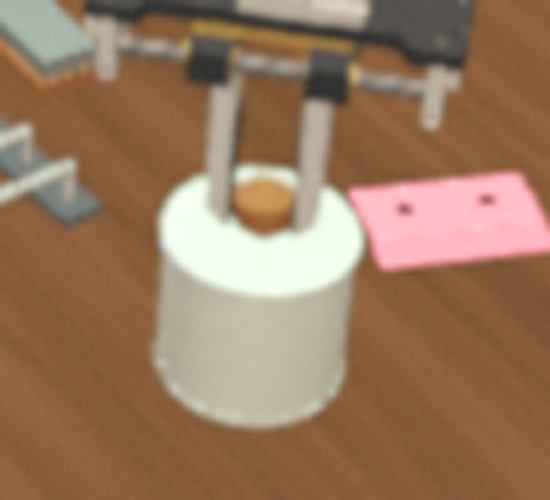

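Request:
step_arm([
  {"xyz": [0,0,-0.001],"twist": [0,0,0]},
  {"xyz": [0,0,-0.002],"twist": [0,0,0]},
  {"xyz": [0,0,-0.003],"twist": [0,0,0]},
  {"xyz": [0,0,-0.003],"twist": [0,0,0]},
])

```text
time: 45.83
tool_pos: [0.4551, 0.3487, 0.0797]
ee_rot: [-1.571, -0.001, -0.775]
wrist_force: [-4.4, -3.3, 13.7]
width: 0.0308
```

```bash
python3 -c "
from bench import robot;o=robot.get_obs();print(o['tool_pos'],o['ee_rot'],o['width'],o['wrist_force'],o['wrist_torque'])"
```

```text
[0.45509826 0.3487319  0.07971483] [-1.57085023e+00 -6.50732934e-04 -7.74733886e-01] 0.030848393512357908 [-4.39590482 -3.32510954 13.70730327] [-0.71382309  1.08904034 -0.0103747 ]
```

Request:
step_arm([
  {"xyz": [0,0,0.003],"twist": [0,0,0]},
  {"xyz": [0,0,0.003],"twist": [0,0,0]},
  {"xyz": [0,0,0.003],"twist": [0,0,0]},
])

```text
time: 46.08
tool_pos: [0.4553, 0.3491, 0.0798]
ee_rot: [-1.571, -0.0, -0.775]
wrist_force: [-0.2, -0.7, 3.4]
width: 0.0312
```

Request:
step_arm([
  {"xyz": [0,0,0],"twist": [0,0,0]},
  {"xyz": [0,0,0],"twist": [0,0,0]},
  {"xyz": [0,0,0],"twist": [0,0,0]},
  {"xyz": [0,0,0],"twist": [0,0,0]},
  {"xyz": [0,0,0],"twist": [0,0,0]},
  {"xyz": [0,0,0.02],"twist": [0,0,0]},
  {"xyz": [0,0,0.05],"twist": [0,0,0]},
  {"xyz": [0,0,0.08],"twist": [0,0,0]},
  {"xyz": [0,0,0.11],"twist": [0,0,0]},
  {"xyz": [0,-0.03,0.12],"twist": [0,0,0]},
  {"xyz": [0,-0.06,0.12],"twist": [0,0,0]},
  {"xyz": [0,-0.08,0.12],"twist": [0,0,0]},
], fingers=110)

```text
time: 47.08
tool_pos: [0.4559, 0.2679, 0.2016]
ee_rot: [-1.568, -0.002, -0.775]
wrist_force: [-0.1, 0.2, -0.2]
width: 0.0536
```

```bash
python3 - <<'E'
from snap import *
for n in ['wrist','scene','side']:
    i,o,im,d=snap(n,n+'41'); X=world(i,d); hs=cv2.cvtColor(im,cv2.COLOR_BGR2HSV)
    x,y,z=np.moveaxis(X,-1,0); r=np.hypot(x-.4552,y-.347); m=(r>.02)&(r<.046)&(z>.07)&(z<.12)&(hs[...,1]<60)
    P=X[m]
    if len(P)>30:
        A=np.c_[P[:,0]-.4552,P[:,1]-.347,np.ones(len(P))]; s,*_=np.linalg.lstsq(A,P[:,2],rcond=None)
        k=abs(P[:,2]-A@s)<.004; s,*_=np.linalg.lstsq(A[k],P[k,2],rcond=None); print(n,len(P),'flange z',s[2].round(4),'slope',s[:2].round(3))
    for w,(x0,x1,y0,y1,lo,hi) in {'knife':(.5,.85,-.3,.27,.034,.06)}.items():
        mm=(x>x0)&(x<x1)&(y>y0)&(y<y1)&(z>lo)&(z<hi); kk,l=cv2.connectedComponents(mm.astype(np.uint8))
        for j in range(1,kk):
            q=l==j
            if q.sum()>150: print('  knife',X[q].mean(0).round(3))
E
```

```text
wrist 4989 flange z 0.0889 slope [ 0.001 -0.   ]
  knife [0.671 0.153 0.038]
  knife [0.693 0.013 0.038]
scene 511 flange z 0.0893 slope [ 0.002 -0.008]
  knife [ 0.718 -0.123  0.037]
  knife [0.701 0.004 0.037]
  knife [0.672 0.154 0.039]
side 235 flange z 0.0892 slope [-0.007  0.082]
  knife [0.669 0.15  0.038]
  knife [ 0.698 -0.001  0.038]
  knife [ 0.715 -0.127  0.038]
```

View pics/wrist41.png

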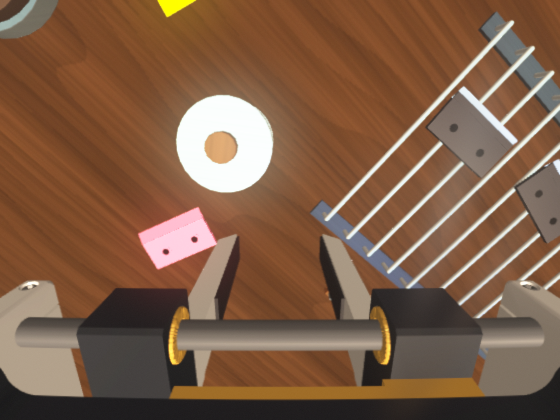

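View pics/scene41.png

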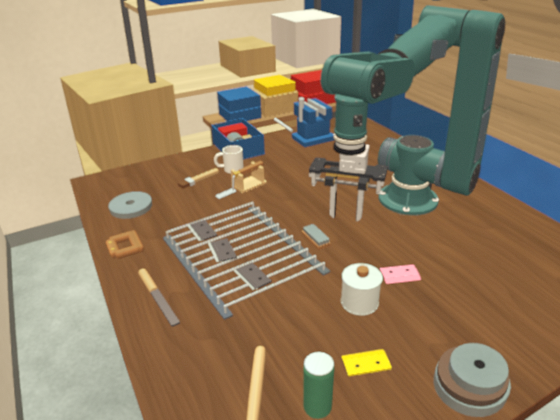

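The lid is home and level: the flange top reads 0.089 m, as expected. For now the lifter is parked in its cradle from before the bars. The asked order ends with putting the lifter back, so I'll take it up once more and set it back last.

Request:
step_arm([
  {"xyz": [0,-0.04,0],"twist": [0,0,-3]},
  {"xyz": [0,-0.08,0],"twist": [0,0,-6]},
  {"xyz": [0,-0.12,0],"twist": [0,0,-9]},
  {"xyz": [0,-0.16,0],"twist": [0,0,-12]},
  {"xyz": [0,-0.2,0],"twist": [0,0,-15]},
  {"xyz": [0,-0.24,0],"twist": [0,0,-18]},
  {"xyz": [0,-0.28,0],"twist": [0,0,-21]},
  {"xyz": [0,-0.32,0],"twist": [0,0,-24]},
  {"xyz": [0,-0.36,0],"twist": [0,0,-27]},
  {"xyz": [0,-0.4,0],"twist": [0,0,-30]},
  {"xyz": [0,-0.44,0],"twist": [0,0,-33]},
  {"xyz": [0,-0.48,0],"twist": [0,0,-35.2]},
])

```text
time: 48.23
tool_pos: [0.4558, -0.212, 0.1996]
ee_rot: [-1.57, 0.001, -1.39]
wrist_force: [1.5, 1.1, 0.9]
width: 0.0534
```

Request:
step_arm([
  {"xyz": [0.002,-0.04,0],"twist": [0,0,0]},
  {"xyz": [0.003,-0.08,0],"twist": [0,0,0]},
  {"xyz": [0.003,-0.12,0],"twist": [0,0,0]},
  {"xyz": [0.003,-0.16,0],"twist": [0,0,0]},
  {"xyz": [0.003,-0.163,0],"twist": [0,0,0]},
  {"xyz": [0.003,-0.163,0],"twist": [0,0,0]},
  {"xyz": [0.003,-0.163,0],"twist": [0,0,0]},
])

```text
time: 48.82
tool_pos: [0.4589, -0.3729, 0.1991]
ee_rot: [-1.571, 0.002, -1.388]
wrist_force: [-0.2, 0.6, 0.1]
width: 0.0535
```

```bash
python3 snap.py wrist w42; python3 o.py w42 0.077 0.36 0.60 -0.5 -0.25 0.0005
```

```text
48.8167 [ 0.45893522 -0.37285498  0.19909852] [-1.570962    0.00200959 -1.38835082] cam [ 0.53972083 -0.35924803  0.39474351] fwd [-0.27531943 -0.04849378 -0.96012893] joints [-7.78777244e-01  1.79434010e-01  1.24799769e+00  1.02546626e-03
  1.71590338e+00  6.09720811e-01]
```

View pics/w42_o.png

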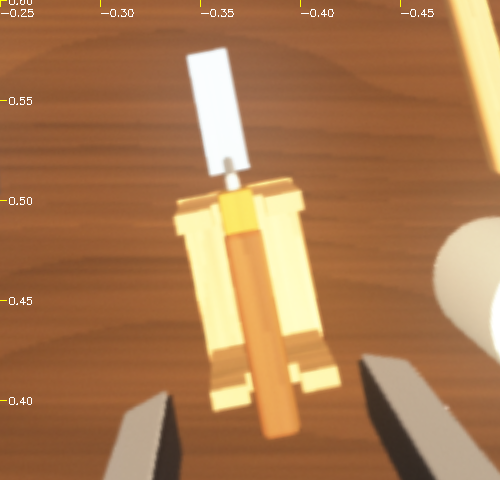

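Request:
step_arm([
  {"xyz": [-0.002,-0.004,-0.03],"twist": [0,0,0]},
  {"xyz": [-0.002,-0.004,-0.065],"twist": [0,0,0]},
  {"xyz": [-0.002,-0.004,-0.1],"twist": [0,0,0]},
  {"xyz": [-0.002,-0.004,-0.125],"twist": [0,0,0]},
  {"xyz": [-0.002,-0.004,-0.145],"twist": [0,0,0]},
  {"xyz": [-0.002,-0.004,-0.155],"twist": [0,0,0]},
  {"xyz": [-0.002,-0.004,-0.155],"twist": [0,0,0]},
  {"xyz": [-0.002,-0.004,-0.155],"twist": [0,0,0]},
])

```text
time: 49.53
tool_pos: [0.4571, -0.3769, 0.0458]
ee_rot: [-1.57, -0.001, -1.387]
wrist_force: [-0.9, -0.2, 0.5]
width: 0.053
```

Request:
step_arm([
  {"xyz": [0,0,0],"twist": [0,0,0]},
  {"xyz": [0,0,0],"twist": [0,0,0]},
  {"xyz": [0,0,0],"twist": [0,0,0]},
  {"xyz": [0,0,0],"twist": [0,0,0]},
  {"xyz": [0,0,0],"twist": [0,0,0]},
  {"xyz": [0,0,0],"twist": [0,0,0]},
  {"xyz": [0,0,0],"twist": [0,0,0]},
  {"xyz": [0,0,0],"twist": [0,0,0]},
], fingers=255)

```text
time: 50.2
tool_pos: [0.4565, -0.3779, 0.0455]
ee_rot: [-1.57, -0.0, -1.389]
wrist_force: [-0.6, 1.5, 2.6]
width: 0.0198
```

Request:
step_arm([
  {"xyz": [0,0,0.01],"twist": [0,0,0]},
  {"xyz": [0,0,0.022],"twist": [0,0,0]},
  {"xyz": [0,0,0.034],"twist": [0,0,0]},
  {"xyz": [0,0,0.04],"twist": [0,0,0]},
  {"xyz": [0,0,0.04],"twist": [0,0,0]},
  {"xyz": [0,0,0.04],"twist": [0,0,0]},
])

```text
time: 50.7
tool_pos: [0.4566, -0.3783, 0.0859]
ee_rot: [-1.57, -0.002, -1.389]
wrist_force: [-1.6, -0.3, -2.0]
width: 0.0197
```

```bash
python3 snap.py wrist w43;python3 snap.py side s43; python3 - <<'E'
from h import *
im=cv2.imread('pics/w43.png')[100:340,160:400]; s=cv2.imread('pics/s43.png')[270:360,260:380]
cv2.imwrite('pics/c43.png',np.hstack([cv2.resize(im,(400,400),interpolation=cv2.INTER_CUBIC),cv2.resize(s,(400,400),interpolation=cv2.INTER_CUBIC)]))
E
```

```text
50.7 [ 0.45664828 -0.37825564  0.0859167 ] [-1.56982716 -0.00163211 -1.38905699] cam [ 0.53710223 -0.36404513  0.28161624] fwd [-0.27368254 -0.05148823 -0.96044096] joints [-7.87299102e-01  2.21543399e-01  1.42386256e+00 -1.25367402e-04
  1.49429264e+00  6.01766556e-01]
50.75 [ 0.45621833 -0.3778145   0.08496374] [-1.57083917e+00 -1.67695359e-04 -1.38904647e+00] cam [ 0.26255582 -0.96837779  1.06838179] fwd [ 0.13867762  0.70108065 -0.69946726] joints [-7.87284405e-01  2.22200796e-01  1.42501322e+00 -1.30630950e-04
  1.49426466e+00  6.01772053e-01]
```

View pics/c43.png

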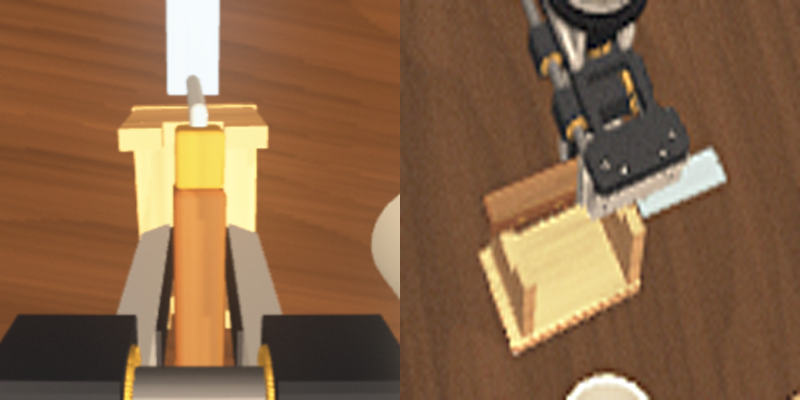

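Request:
step_arm([
  {"xyz": [0,0,-0.01],"twist": [0,0,0]},
  {"xyz": [0,0,-0.02],"twist": [0,0,0]},
  {"xyz": [0,0,-0.03],"twist": [0,0,0]},
  {"xyz": [0,0,-0.036],"twist": [0,0,0]},
  {"xyz": [0,0,-0.0395],"twist": [0,0,0]},
  {"xyz": [0,0,-0.0395],"twist": [0,0,0]},
  {"xyz": [0,0,-0.0395],"twist": [0,0,0]},
])

```text
time: 51.38
tool_pos: [0.4561, -0.3775, 0.0451]
ee_rot: [-1.571, 0.001, -1.389]
wrist_force: [-0.5, 0.8, 0.1]
width: 0.0199
```

Request:
step_arm([
  {"xyz": [0,0,0],"twist": [0,0,0]},
  {"xyz": [0,0,0],"twist": [0,0,0]},
  {"xyz": [0,0,0],"twist": [0,0,0]},
  {"xyz": [0,0,0],"twist": [0,0,0]},
  {"xyz": [0,0,0],"twist": [0,0,0]},
  {"xyz": [0,0,0],"twist": [0,0,0]},
  {"xyz": [0,0,0.02],"twist": [0,0,0]},
  {"xyz": [0,0,0.05],"twist": [0,0,0]},
  {"xyz": [0,0,0.09],"twist": [0,0,0]},
  {"xyz": [0,0,0.13],"twist": [0,0,0]},
  {"xyz": [-0.02,0.02,0.16],"twist": [0,0,0]},
  {"xyz": [-0.05,0.04,0.18],"twist": [0,0,0]},
], fingers=110)

```text
time: 52.38
tool_pos: [0.4079, -0.3387, 0.2289]
ee_rot: [-1.567, -0.004, -1.388]
wrist_force: [-0.4, 0.5, 0.1]
width: 0.0533
```

Request:
step_arm([
  {"xyz": [-0.02,0.02,0.02],"twist": [0,0,0]},
  {"xyz": [-0.05,0.05,0.03],"twist": [0,0,0]},
  {"xyz": [-0.08,0.08,0.04],"twist": [0,0,0]},
  {"xyz": [-0.08,0.08,0.04],"twist": [0,0,0]},
  {"xyz": [-0.08,0.08,0.04],"twist": [0,0,0]},
])

```text
time: 52.8
tool_pos: [0.3259, -0.2573, 0.2676]
ee_rot: [-1.568, -0.005, -1.389]
wrist_force: [0.9, -0.8, 0.1]
width: 0.0538
```

```bash
python3 - <<'E'
from snap import *
for n in ['wrist','scene','side']:
    i,o,im,d=snap(n,n+'44'); X=world(i,d); x,y,z=np.moveaxis(X,-1,0)
    hs=cv2.cvtColor(im,cv2.COLOR_BGR2HSV); r=np.hypot(x-.4552,y-.347); m=(r>.02)&(r<.046)&(z>.07)&(z<.12)&(hs[...,1]<60)
    if m.sum()>30: print(n,'flange z',np.median(z[m]).round(4))
    mm=(x>.5)&(x<.85)&(y>-.3)&(y<.27)&(z>.034)&(z<.06); kk,l=cv2.connectedComponents(mm.astype(np.uint8))
    for j in range(1,kk):
        q=l==j
        if q.sum()>150:
            P=X[q];c=P.mean(0); _,_,vt=np.linalg.svd(P-c,full_matrices=False); print('  knife',c.round(3),'tilt',np.degrees(np.arccos(abs(vt[2][2]))).round(1))
    m=(x>.37)&(x<.52)&(abs(y+.377)<.03)&(z>.07)&(z<.085)&(hs[...,1]>80)
    if m.sum()>30:
        P=X[m]; (cx,cy),(w,h),a=cv2.minAreaRect(P[:,:2].astype(np.float32)*1000); print('  handle',cx,cy,w,h,a,np.median(P[:,2]))
print(robot.get_obs()['time'],robot.get_obs()['tool_pos'])
E
python3 o.py wrist44 0.077 0.36 0.60 -0.5 -0.25 0.0005
```

```text
handle 442.4635009765625 -379.8798828125 40.8183479309082 124.78656768798828 89.76382446289062 0.07500479478316387
scene flange z 0.0892
  knife [ 0.718 -0.124  0.037] tilt 0.1
  knife [0.701 0.004 0.037] tilt 1.8
  knife [0.672 0.154 0.038] tilt 0.7
  handle 443.57757568359375 -372.05145263671875 122.7863998413086 37.97787857055664 8.06528091430664 0.07417030835092381
side flange z 0.0891
  knife [0.669 0.151 0.038] tilt 0.8
  knife [ 0.698 -0.001  0.038] tilt 0.0
  knife [ 0.715 -0.127  0.038] tilt 1.0
  handle 441.0387878417969 -377.2506408691406 124.30950164794922 50.82442855834961 5.384003639221191 0.07455720215292364
52.95 [ 0.32675276 -0.25835028  0.26462225]
```

View pics/side44.png

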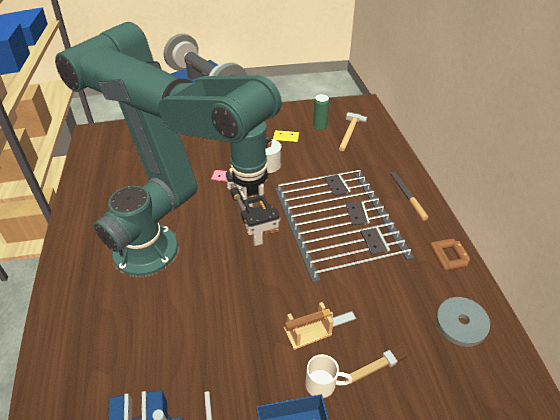

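View pics/scene44.png

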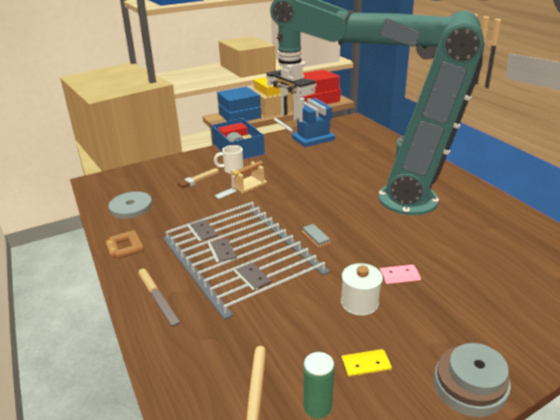

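View pics/wrist44_o.png

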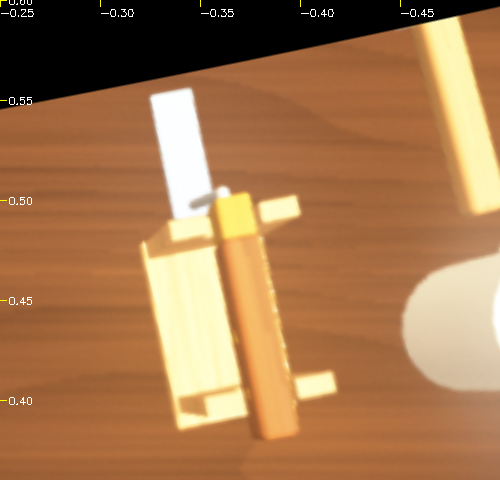

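```bash
python3 -c "
from bench import robot
print(robot.close_job())"
```

```text
the job is handed in; nothing more can be done
None
```

I handed the job in at about 53 s with everything done as asked; no verdict was reported.

- **Knives:** I tipped all three over with the lifter from the robot side, and no finger or arm part touched them. The last check shows them flat on the rods with the bevelled face down: tops at 37–38 mm and tilt of 2° or less. The middle knife lies turned about 10° from where it started.
- **Wax and lid:** All three bars are in the pot. The lid was pressed to a hard stop at about 14 N. Its flange top reads 89 mm, which is fully home. The wrist and scene cameras show it level. The side camera's plane fit gave an 8% slope from only 235 points and disagreed, so I went with the other two.
- **Lifter:** I parked it in the cradle after the knives so I could handle the bars and lid. Afterwards I lifted it and set it back again so that it came last, as asked. It sits in both notches, with the handle top at about 75 mm (77 mm expected).
- **Mug, brush and stone:** None was touched, and they look unmoved in the final pictures. I checked this by eye, not by measurement. The look-alikes were left alone.

- **Fingertip mismatch:** The depth pictures put the fingertips 9–18 mm above the reported TCP, not 8 mm below it as stated. The first grasp of a bar therefore closed on air and was repeated lower.
- **Lifter grip:** The first grip on the lifter was shallow, probably for the same reason. The lifter drooped up to about 7° under load, but it held.

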